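# Load the plate dryer, set its timer and switch it on with the key

### The job

Move every little board from the green wash-up caddy into the grey slots of the white plate dryer, standing on edge, one to a slot, and turn the blue timer dial until its white pointer lines up with the red mark. Only then take the orange key from its wooden stand, push it fully home in the dryer's key switch and turn it a quarter turn clockwise to its stop. Draw the key out again, leaving the switch on, and leave it lying inside the upright aluminium measuring cup, with the boards and timer still as you set them and the other things on the shelf left where they are.

Things in the scene. Friction and masses are not known exactly. Their poses are not given: they have to be found in the camera images.
- dryer: White plastic plate dryer, fixed, 150 (x) x 386 (y); origin on the work surface. Rack floor at z 30; four grey slots along x, centres x 0, y = -160, -115, -70, -25; each 12 wide (45 degree lead-ins, 20 at the mouth), 40 deep, 100 long, ends open; dividers' top z 70. Control panel on the +y part, top z 50: timer dial at x -28, y 78, key switch at x 30, y 150.
- caddy: Green wash-up caddy, fixed, 130 (x) x 190 (y), origin at the centre of its underside. Floor at z 12; four slots along its x with centres at y = -67.5, -22.5, 22.5, 67.5, each 13 wide (21 at the mouth), 35 deep (dividers' top at z 47). The boards start standing in these, some slots may be empty.
- board_red: Red plastic board 110 (x) x 8 thick (y) x 100 high (z), about 85 g, origin at its centre; standing on edge with y horizontal, top edge 50 above the origin. In a caddy slot its centre is 62 above the work surface, in a dryer slot 80 above. None if absent: 2 to 4 of the four boards are present.
- board_yellow: Yellow plastic board 110 (x) x 8 thick (y) x 100 high (z), about 85 g, origin at its centre; standing on edge with y horizontal, top edge 50 above the origin. In a caddy slot its centre is 62 above the work surface, in a dryer slot 80 above. None if absent: 2 to 4 of the four boards are present.
- board_blue: Blue plastic board 110 (x) x 8 thick (y) x 100 high (z), about 85 g, origin at its centre; standing on edge with y horizontal, top edge 50 above the origin. In a caddy slot its centre is 62 above the work surface, in a dryer slot 80 above. None if absent: 2 to 4 of the four boards are present.
- board_white: White plastic board 110 (x) x 8 thick (y) x 100 high (z), about 85 g, origin at its centre; standing on edge with y horizontal, top edge 50 above the origin. In a caddy slot its centre is 62 above the work surface, in a dryer slot 80 above. None if absent: 2 to 4 of the four boards are present.
- dial_top (a point): Timer dial: a black disc (radius 22, 12 high) with a blue grip bar on it, 44 long (this frame's x) x 10 thick (y) x 18 high. The point is on the turning axis at the top of the bar, 82 above the work surface; x points along the bar to the pointer end.
- dial_tip (a point): White pointer at the +x end of the dial, 27 from the dial's axis, 20 below the top of the bar; its x axis points outward along the pointer. A white line on the top of the bar runs to the same end.
- mark_tab (a point): Red mark (tab 10 x 6) on the black scale round the dial, 38 from the dial's axis; its x axis points outward from the axis. It is set fast and does not move in a run; its angle differs from start to start, 0.6 to 2.4 rad clockwise of the pointer's start.
- dial (a joint): Angle of the timer dial, rad, grows clockwise seen from above, range 0 to 4.7; stays where it is left (friction 0.03 N m).
- switch_mouth (a point): Key switch: brass and steel cylinder, radius 24.5, 36 high on the panel, that turns about its vertical axis. The point is at the centre of the key slot's mouth on its flat top, 87.5 above the work surface. The slot is 15.5 long (this frame's x) x 8.5 wide (y), 32 deep, with a 2 mm chamfer. The frame turns with the cylinder.
- switch (a joint): Angle of the key switch, rad: off near 0, grows clockwise seen from above, on at its stop, 1.57. Friction 0.06 N m, no spring: it stays where it is left. The key has about 0.15 rad of play in the slot, so turn the key some 0.2 rad farther than the cylinder should go.
- key: Key of 35 g, upright at the start. Origin at the middle of its shoulder's underside, z up towards the bow. Below: steel blade 14 (x) x 7 (y), 28 long. Above: round shoulder of radius 12, 4 thick, then an orange bow to grip, 28 (x) x 12 (y) x 26 high, its top 30 above the origin. Works either way round (half turn). Fully home, the shoulder rests on the cylinder's top, origin at switch_mouth.
- key_stand: Wooden block 64 x 64 x 36 high, fixed, origin at the centre of its underside; the key stands in a slot in the centre of its top (16 x 9, the key's x along the block's x), shoulder resting on top, 36 above the work surface. It lifts straight out.
- cup: Aluminium measuring cup, round, open, no handle, rim radius 41, 62 high, wall 3, loose, 120 g; origin at the centre of its underside. It stands upright at the start.
- mug: White ceramic mug, radius 42, 92 high, bystander; origin under its centre.
- tub: Closed clear tub with blue lid, 108 x 148 x 65 high, bystander; origin under its centre.
- brush: Purple dish brush lying down, about 180 long (its x) x 26 x 28 high, bystander; origin on the surface near its middle.
- soap: Green soap bottle, radius 30, 170 high, bystander; origin under its centre.
- jar: Glass jar, radius 34, 90 high, bystander; origin under its centre.
- spoon: Wooden spoon lying down along its x, bystander.

How it is judged:
By the outcome, as a careful person would: the job done as asked, in the order asked, and still so for the second after the job is handed in, with the robot touching nothing.
Of board_red, board_yellow, board_blue, board_white only 2 to 4 are there at a start; the rules pass over those that are not, and their reading is None.
At some moment in a run one of cup may be knocked a few centimetres aside while the robot is not near it.
It also fails if it takes over 210 s, if anything falls off the work surface, if the arm or the gripper's body presses on something with over 40 N, if the wrist force passes 120 N, or if a joint passes its speed limit or range.

### The arm

A 7-joint arm with a two-finger parallel gripper is mounted at the origin on the work surface. World frame = base frame: x ahead of the robot, y to its left, z up, the work surface at z = 0. Lengths are in m, angles in rad, forces in N, time in s.
With the tool pointing down it reaches from about 0.4 to 0.85 m from the base axis. Payload 10.4 kg.
Tool frame: the origin (TCP) lies on the centre line of the jaws, within the pads' length; the fingertips stand 8 mm ahead of it and the grasp point (between the pads) lies 11 mm behind it (robot.tips_ahead is the distance from the TCP to the fingertips, in m); z points along the fingers, y is the direction in which the jaws open and shut (so a half turn about z gives the same grasp; the last joint's range is limited). The gripper opens to 87 mm and grips with 3 to 60 N. Pads are 19 mm wide; open, the fingers measure 117 mm over their backs; the gripper's body (75 mm by 190 mm) begins 51 mm behind the grasp point.
Start: joints at [1.269, 0.332, -0.065, 1.46, 0.022, 1.35, -0.088], TCP at [0.172, -0.601, 0.231] pointing down, gripper open.
Joint ranges: [-2.6, 2.6], [-0.5, 2.12], [-1.47, 1.34], [0.16, 2.42], [-1.27, 4.41], [0.06, 2.06], [-2.6, 2.6]. Speed limits (rad/s): [2.22, 2.22, 2.79, 2.79, 3.14, 3.14, 3.14].

### API

Orientations are given as [roll, pitch, yaw] about the fixed x, y, z axes, in that order (R = Rz(yaw) Ry(pitch) Rx(roll)).
In Python, from bench import robot, imaging gives the robot as it stands.
- The arm moves only by the tool servo_tool, never from a script. Its argument "increments" is a list of rows, each an object of numbers: "hand": the opening, from 0 (shut) to 1 (fully open); "tx", "ty", "tz": the shift along the tool's x, y, z in m; "rx", "ry", "rz": the turn, a rotation vector about the tool's x, y, z in rad. In form: [{"hand": .., "tx": .., "ty": .., "tz": .., "rx": .., "ry": .., "rz": ..}, ...]. A call has 1 to 8 rows; each row is the pose to reach, as a shift and turn from the pose commanded when the call began, along the tool's axes at that moment; what a row does not reach only later rows make up. A row lasts 1/12 s, in which the tool goes at most 41.7 mm and 7.16 degrees, less where a joint would pass 70% of its speed; a pose out of reach is approached as far as the arm can. A call with a gripper value outside its range is refused whole. The fingers move at their own pace and stop on an object; the grip force is fixed at half the most. Time passes only in rows, so rows that repeat a pose let the fingers close. It gives the time, the measured TCP pose, the force and the opening at its end, in the units of the state.
- robot.observe(): the state, without advancing time (a new reading comes with each control period).
- imaging.read_camera(name): name is "scene" or "top" or "wrist"; returns a dict with "frame" (420x560x3 uint8, blue, green, red), "vfov" (degrees; the focal length in pixels is half the picture's height over the tangent of half this angle, whatever the lens; pixels are square), "cx", "cy" (the principal point, pixels), "eye" and "orientation" of the camera in the world. Camera axes: x right, y up, looking along -z (the intrinsics and any distortion apply to the point x, -y, -z); pixel columns grow to the right and rows downward; lengths in m; the calibration is good to about 2 mm. The wrist camera is an equidistant fisheye: a pixel r from the principal point sees the ray r / f radians off the axis. A picture is of the moment at which its call begins. There is no depth.
- robot.job_done(): hands the job in, once; it reports no verdict.
The state is a dict: "time_s": time; "joint_pos": joint angles; "dq": joint speeds; "effort": joint torques, N m; "eef_pos": TCP position; "eef_rot": TCP orientation; "force": force on the tool from outside, world axes, zero at the start; "moment": the same for the moment, N m; "grip_width": opening from 0.0 (shut) to 1.0 (fully open).
Only numpy, scipy, OpenCV 4.12 (cv2) and the standard library are available. Lean on these libraries where they do the work, as an engineer would, in place of code of your own. Each camera call takes 0.05 s, during which the arm holds its last target.

## Working session

There is one attempt and no reset: what is moved stays moved. The work goes in short steps, Python scripts to look and compute and a tool call to move; the robot and the scene stay as the last step left them, time stands still between calls to the robot, and variables do not carry over. Pictures are saved under pics/ and viewed, and the job is handed in when it is done.

Besides the shell and the picture viewer there is one more tool, called by a JSON object that holds its "method" and its "body", one argument or row to a line. servo_tool: Moves the arm, as the interface text tells. Its arguments: {"type":"object","properties":{"increments":{"type":"array"}},"required":["increments"]}

```bash
mkdir -p pics; ls; cat > h.py <<'E'
import numpy as np, cv2
from scipy.spatial.transform import Rotation as R
from bench import robot, imaging
def snap(name,fn):
    c=imaging.read_camera(name); cv2.imwrite('pics/'+fn+'.png',c['frame']); return c
E
python3 - <<'E'
from h import *
print(robot.observe())
for n in('scene','top','wrist'):
    c=snap(n,n+'0'); print(n,{k:v for k,v in c.items() if k!='frame'})
E
```

```text
pics
{'time_s': 0.0, 'joint_pos': array([ 1.26941841,  0.33290486, -0.06471407,  1.46094247,  0.02158401,
        1.34989148, -0.08850803]), 'dq': array([-0.00027726,  0.00054029,  0.00026696,  0.00229456,  0.0007763 ,
        0.00020649,  0.00052031]), 'effort': array([-6.78845645e-04, -6.23236799e+01,  2.42968270e-02, -3.89899063e+01,
       -6.15205360e-02,  3.95605504e-02,  1.42398071e-04]), 'eef_pos': array([ 0.17189264, -0.60050611,  0.22973281]), 'eef_rot': array([-3.14014205e+00,  4.62418150e-05,  2.78800719e-01]), 'force': array([-0.24389772,  0.10245128,  0.31001833]), 'moment': array([ 0.00245789, -0.0251774 ,  0.00034447]), 'grip_width': 1.003160798078107}
scene {'vfov': 43.47419667146075, 'cx': 284.0340198774582, 'cy': 213.42961799717642, 'eye': array([1.42569591, 0.64364904, 0.88222274]), 'orientation': array([0.91476835, 0.01281095, 2.20887033])}
top {'vfov': 49.34257127494998, 'cx': 282.83050327014615, 'cy': 207.24646037918083, 'eye': array([ 0.48780027, -0.00233331,  1.32650382]), 'orientation': array([ 0.07155881, -0.01775079, -1.56179654])}
wrist {'vfov': 65.70646984690485, 'cx': 280.9773756587844, 'cy': 210.48087282414758, 'eye': array([ 0.2463532 , -0.57948202,  0.38401371]), 'orientation': array([-0.28575425,  0.00196699, -1.29213897])}
```

View pics/top0.png

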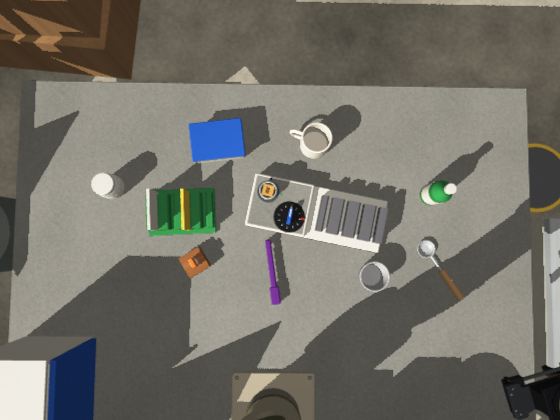

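View pics/scene0.png

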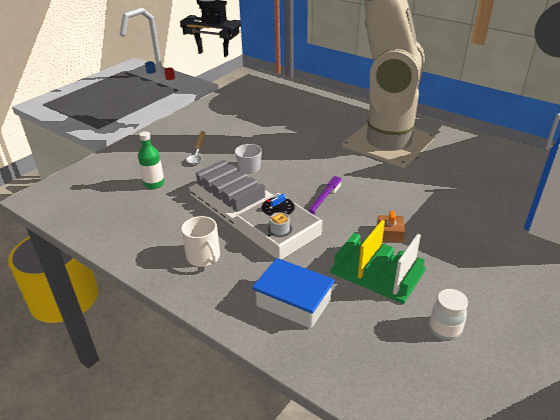

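View pics/wrist0.png

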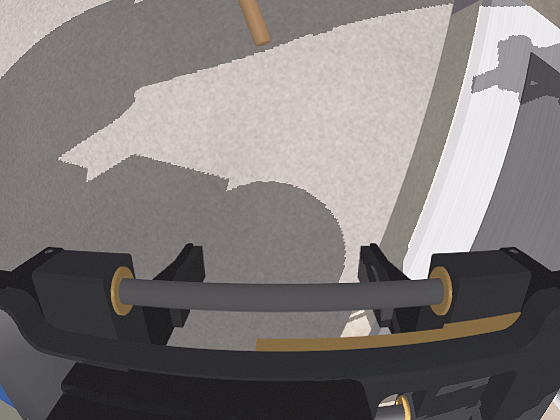

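The top view shows +x up and +y left. The caddy is near (181,212) with a white and a yellow board. The dryer is near (317,212), the key stand near (195,262) and the cup near (374,276). I'll enlarge crops.

```bash
python3 - <<'E'
from h import *
f=cv2.imread('pics/top0.png')
def crop(x0,y0,x1,y1,s,fn): cv2.imwrite('pics/'+fn+'.png',cv2.resize(f[y0:y1,x0:x1],None,fx=s,fy=s,interpolation=cv2.INTER_CUBIC))
crop(135,175,225,285,5,'c1'); crop(240,165,400,260,5,'c2'); 
E
```

```text
(no output)
```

View pics/c1.png

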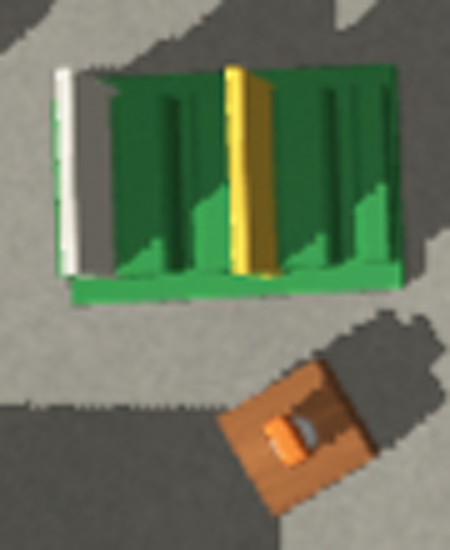

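View pics/c2.png

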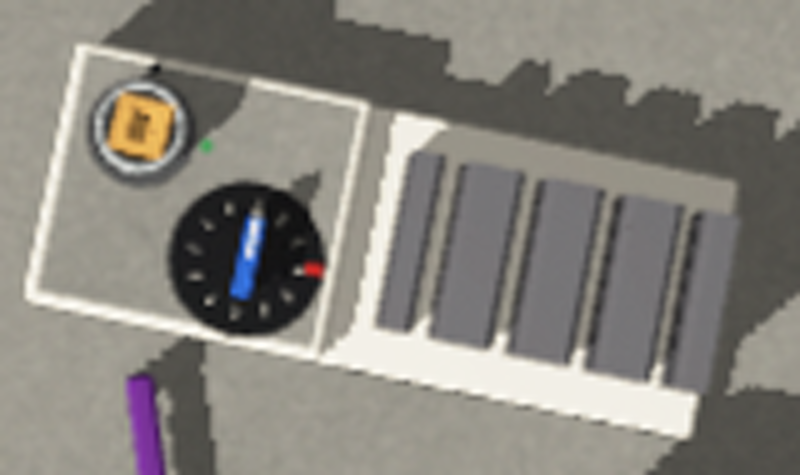

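```bash
cat >> h.py <<'E'
from scipy.optimize import least_squares
CAL={}
def cam(c):
    d={k:c[k] for k in c if k!='frame'}; d['R']=R.from_euler('xyz',c['orientation']).as_matrix(); d['f']=210/np.tan(np.radians(c['vfov']/2)); return d
def proj(d,P,fish=False):
    p=(np.atleast_2d(P)-d['eye'])@d['R']
    x,y,z=p[:,0],-p[:,1],-p[:,2]
    if fish:
        r=np.hypot(x,y); th=np.arctan2(r,z); k=np.where(r>1e-9,th/np.maximum(r,1e-9),1)
        return np.c_[d['cx']+d['f']*x*k,d['cy']+d['f']*y*k]
    return np.c_[d['cx']+d['f']*x/z,d['cy']+d['f']*y/z]
def unproj(d,uv,zw,fish=False):
    uv=np.atleast_2d(np.array(uv,float)); a=(uv[:,0]-d['cx'])/d['f']; b=(uv[:,1]-d['cy'])/d['f']
    if fish:
        t=np.hypot(a,b); s=np.sin(t)/np.maximum(t,1e-9); ray=np.c_[a*s,-b*s,-np.cos(t)]
    else: ray=np.c_[a,-b,-np.ones(len(a))]
    w=ray@d['R'].T; k=(np.asarray(zw)-d['eye'][2])/w[:,2]
    return d['eye']+w*k[:,None]
def fit(views,g0):
    """views: list of (cam,fish,local pts,uv); pose x,y,yaw"""
    def res(q):
        c,s=np.cos(q[2]),np.sin(q[2]); out=[]
        for d,fi,L,uv in views:
            L=np.array(L,float)/1000; W=np.c_[q[0]+c*L[:,0]-s*L[:,1],q[1]+s*L[:,0]+c*L[:,1],L[:,2]]
            out.append((proj(d,W,fi)-np.array(uv)).ravel())
        return np.concatenate(out)
    r=least_squares(res,g0,loss='soft_l1'); return r.x,r.fun.reshape(-1,2)
E
cat > a.py <<'E'
from h import *
import pickle
top=cam(imaging.read_camera('top')); sc=cam(imaging.read_camera('scene')); pickle.dump((top,sc),open('cams.pkl','wb'))
cp=lambda L,x0,y0:[((a+.5)/5-.5+x0,(b+.5)/5-.5+y0) for a,b in L]
np.set_printoptions(precision=4,suppress=True)
q,r=fit([(top,0,[(75,193,50),(-75,193,50),(30,150,87.5),(-28,78,58),(-75,-193,30)],cp([(80,43),(26,298),(138,128),(247,258),(690,438)],240,165))],[.5,0,0]); print('dryer',q);print(r)
q,r=fit([(top,0,[(65,95,12),(-65,95,12),(65,-95,12),(-65,-95,12),(55,67.5+4,112),(-55,67.5+4,112),(55,-22.5+4,112),(55,-22.5-4,112)][1:4],cp([(72,305),(398,66),(405,288)],135,175))],[.5,.4,0]); print('caddy',q);print(r)
q,r=fit([(top,0,[(32,32,36),(-32,32,36),(32,-32,36),(-32,-32,36)],cp([(322,358),(217,415),(377,455),(280,516)],135,175))],[.4,.3,.5]); print('stand',q);print(r)
# boards top edge corners
print('white',unproj(top,cp([(57,68),(73,68),(62,275),(78,275)],135,175),.112))
print('yellow',unproj(top,cp([(226,67),(243,67),(233,273),(249,273)],135,175),.112))
print('keytop',unproj(top,cp([(265,425),(285,413),(308,457),(290,467)],135,175),.066))
print('dial', unproj(top,cp([(255,205),(240,298),(247,257)],240,165),.082), unproj(top,cp([(247,258),(313,269)],240,165),.054))
print('cup',unproj(top,[(374,275)],.062))
E
python3 a.py
```

```text
dryer [ 0.566  -0.1219 -0.1926]
[[ 0.0304 -0.6593]
 [-0.1788  0.6048]
 [-0.0533 -0.4576]
 [-0.5265  0.2507]
 [ 0.936   0.1992]]
caddy [0.5673 0.2653 0.054 ]
[[ 0.011  -0.0495]
 [-0.0857 -0.3178]
 [ 0.0745  0.3715]]
stand [ 0.4251  0.2215 -1.0225]
[[-0.4096 -0.1685]
 [ 0.7398  0.2274]
 [ 0.1185  0.1327]
 [-0.3541 -0.1891]]
white [[0.6221 0.341  0.112 ]
 [0.6222 0.3326 0.112 ]
 [0.5122 0.3351 0.112 ]
 [0.5123 0.3267 0.112 ]]
yellow [[0.6236 0.2516 0.112 ]
 [0.6237 0.2425 0.112 ]
 [0.5141 0.2451 0.112 ]
 [0.5142 0.2367 0.112 ]]
keytop [[0.4323 0.235  0.066 ]
 [0.4389 0.2243 0.066 ]
 [0.4151 0.2112 0.066 ]
 [0.4096 0.2209 0.066 ]]
dial [[ 0.5819 -0.0448  0.082 ]
 [ 0.5311 -0.037   0.082 ]
 [ 0.5535 -0.0407  0.082 ]] [[ 0.5544 -0.0415  0.054 ]
 [ 0.5486 -0.0784  0.054 ]]
cup [[ 0.3942 -0.2768  0.062 ]]
```

```bash
cat >> h.py <<'E'
def plan(x,y,z,yaw):
    o=robot.observe(); M=R.from_euler('xyz',o['eef_rot']).as_matrix()
    T=R.from_euler('xyz',[np.pi,0,yaw]).as_matrix()
    t=M.T@(np.array([x,y,z])-o['eef_pos']); r=R.from_matrix(M.T@T).as_rotvec()
    az=np.arctan2(y,x)
    print('t',np.round(o['time_s'],2),'tx ty tz',np.round(t,4),'rot',np.round(r,4),'deg',np.round(np.degrees(r[2]),1),'grip',round(float(o['grip_width']),3),'F',np.round(o['force'],1),'rows>=',np.linalg.norm(t)/.0417,np.degrees(np.linalg.norm(r))/7.16,'j7',round(o['joint_pos'][6],2))
E
cat > p.sh <<'E'
python3 -c "from h import *; plan($1)"
E
bash p.sh .5,-.1,.25,.054
```

```text
t 0.25 tx ty tz [ 0.4532 -0.3911 -0.0196] rot [-5.000e-04  1.000e-04  2.248e-01] deg 12.9 grip 1.003 F [-0.2 -0.2 -0.8] rows>= 14.362734948315467 1.7991111043919368 j7 -0.09
```

{"method": "servo_tool", "body": {
  "increments": [
    {"hand":0.5,"tx":0.453,"ty":-0.391,"tz":-0.02,"rz":0.225},
    {"hand":0.5,"tx":0.453,"ty":-0.391,"tz":-0.02,"rz":0.225},
    {"hand":0.5,"tx":0.453,"ty":-0.391,"tz":-0.02,"rz":0.225},
    {"hand":0.5,"tx":0.453,"ty":-0.391,"tz":-0.02,"rz":0.225},
    {"hand":0.5,"tx":0.453,"ty":-0.391,"tz":-0.02,"rz":0.225},
    {"hand":0.5,"tx":0.453,"ty":-0.391,"tz":-0.02,"rz":0.225},
    {"hand":0.5,"tx":0.453,"ty":-0.391,"tz":-0.02,"rz":0.225},
    {"hand":0.5,"tx":0.453,"ty":-0.391,"tz":-0.02,"rz":0.225}
  ]
}}

```text
invalid input at $.increments[0]: expected keys hand, tx, ty, tz, rx, ry, rz
```

```bash
bash p.sh .567,.334,.2,.054
```

```text
t 0.25 tx ty tz [ 0.637  -0.7899  0.0306] rot [-5.000e-04  1.000e-04  2.248e-01] deg 12.9 grip 1.003 F [-0.2 -0.2 -0.8] rows>= 24.345712613198234 1.7991111043919368 j7 -0.09
```

All the keys are needed in each row.

{"method": "servo_tool", "body": {
  "increments": [
    {"hand":0.5,"tx":0.453,"ty":-0.391,"tz":-0.02,"rx":0,"ry":0,"rz":0.225},
    {"hand":0.5,"tx":0.453,"ty":-0.391,"tz":-0.02,"rx":0,"ry":0,"rz":0.225},
    {"hand":0.5,"tx":0.453,"ty":-0.391,"tz":-0.02,"rx":0,"ry":0,"rz":0.225},
    {"hand":0.5,"tx":0.453,"ty":-0.391,"tz":-0.02,"rx":0,"ry":0,"rz":0.225},
    {"hand":0.5,"tx":0.453,"ty":-0.391,"tz":-0.02,"rx":0,"ry":0,"rz":0.225},
    {"hand":0.5,"tx":0.453,"ty":-0.391,"tz":-0.02,"rx":0,"ry":0,"rz":0.225},
    {"hand":0.5,"tx":0.453,"ty":-0.391,"tz":-0.02,"rx":0,"ry":0,"rz":0.225},
    {"hand":0.5,"tx":0.453,"ty":-0.391,"tz":-0.02,"rx":0,"ry":0,"rz":0.225}
  ]
}}

```text
time_s: 0.92
eef_pos: [0.3552, -0.3203, 0.2419]
eef_rot: [3.141, -0.0, 0.054]
force: [2.0, -0.0, 0.2]
grip_width: 0.523
```

```bash
bash p.sh .567,.334,.2,.054
```

```text
t 0.92 tx ty tz [ 0.2466 -0.6421  0.0415] rot [ 0.0007 -0.0002 -0.0003] deg -0.0 grip 0.523 F [ 2.  -0.   0.2] rows>= 16.523412274759387 0.006217573087676714 j7 -0.88
```

{"method": "servo_tool", "body": {
  "increments": [
    {"hand":0.5,"tx":0.14,"ty":-0.3,"tz":-0.02,"rx":0,"ry":0,"rz":0},
    {"hand":0.5,"tx":0.14,"ty":-0.3,"tz":-0.02,"rx":0,"ry":0,"rz":0},
    {"hand":0.5,"tx":0.14,"ty":-0.3,"tz":-0.02,"rx":0,"ry":0,"rz":0},
    {"hand":0.5,"tx":0.14,"ty":-0.3,"tz":-0.02,"rx":0,"ry":0,"rz":0},
    {"hand":0.5,"tx":0.14,"ty":-0.3,"tz":-0.02,"rx":0,"ry":0,"rz":0},
    {"hand":0.5,"tx":0.14,"ty":-0.3,"tz":-0.02,"rx":0,"ry":0,"rz":0},
    {"hand":0.5,"tx":0.14,"ty":-0.3,"tz":-0.02,"rx":0,"ry":0,"rz":0},
    {"hand":0.5,"tx":0.14,"ty":-0.3,"tz":-0.02,"rx":0,"ry":0,"rz":0}
  ]
}}

```text
time_s: 1.58
eef_pos: [0.4785, -0.0129, 0.2621]
eef_rot: [3.141, -0.001, 0.054]
force: [1.4, -0.0, -0.4]
grip_width: 0.494
```

```bash
cat > w.py <<'E'
from h import *
import sys,pickle
c=snap('wrist',sys.argv[1]); pickle.dump(cam(c),open('pics/'+sys.argv[1]+'.pkl','wb'))
print(c['eye'],robot.observe()['eef_pos'])
E
python3 w.py w1; bash p.sh .567,.334,.2,.054
```

```text
[ 0.55568401 -0.00868332  0.41638615] [ 0.48047571 -0.00473552  0.26280334]
t 1.63 tx ty tz [ 0.1072 -0.3325  0.064 ] rot [-0.0025 -0.0031  0.0082] deg 0.5 grip 0.5 F [-3.1  6.9  0.1] rows>= 8.518168600596619 0.07274821031750882 j7 -1.6
```

View pics/w1.png

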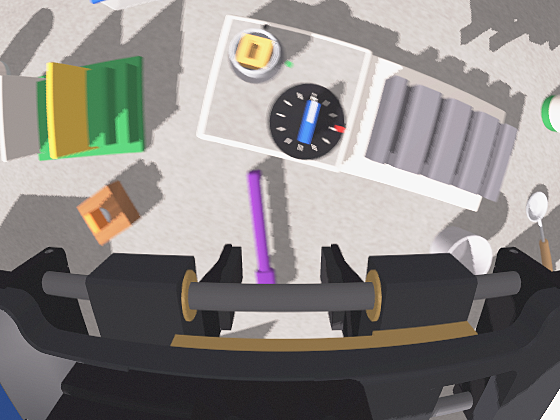

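The wrist view shows the whole dryer, with the dial at (308,121) and the switch at (254,53). It also shows the key stand at (108,210). I'll enlarge it to refine the dryer pose.

```bash
cat > cr.py <<'E'
import sys,cv2
fn,x0,y0,x1,y1,s,out=sys.argv[1:]; x0,y0,x1,y1,s=map(int,(x0,y0,x1,y1,s))
f=cv2.imread('pics/'+fn+'.png'); cv2.imwrite('pics/'+out+'.png',cv2.resize(f[y0:y1,x0:x1],None,fx=s,fy=s,interpolation=cv2.INTER_CUBIC))
E
python3 cr.py w1 190 5 380 175 4 w1a; python3 cr.py w1 340 40 530 220 4 w1b
```

```text
(no output)
```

View pics/w1a.png

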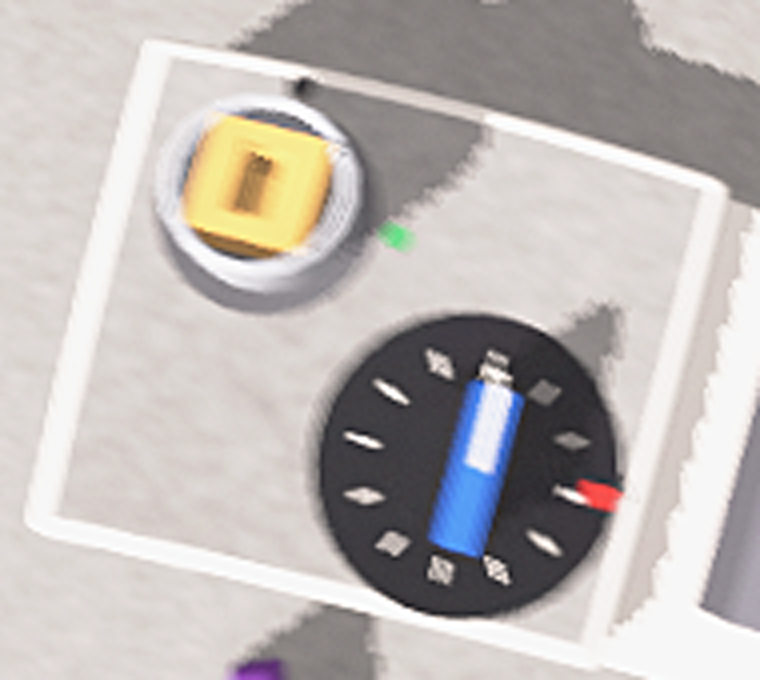

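View pics/w1b.png

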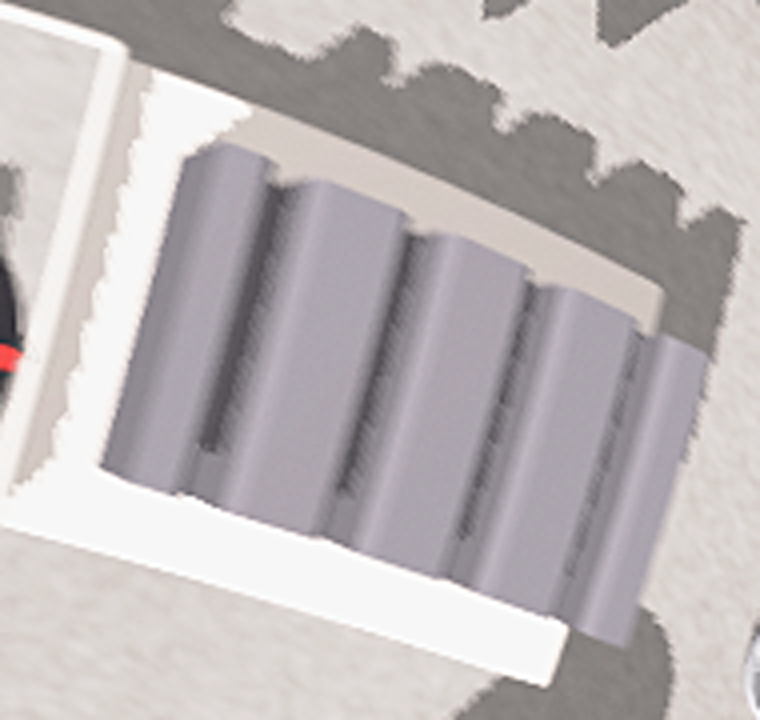

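```bash
cat > b.py <<'E'
from h import *
import pickle
top,sc=pickle.load(open('cams.pkl','rb')); w=pickle.load(open('pics/w1.pkl','rb'))
np.set_printoptions(precision=4,suppress=True)
cp=lambda L,x0,y0,s=5:[((a+.5)/s-.5+x0,(b+.5)/s-.5+y0) for a,b in L]
L=[(75,193,50),(-75,193,50),(30,150,87.5),(-28,78,53)]
t=(top,0,L+[(-75,-193,30)],cp([(80,43),(26,298),(138,128),(247,258),(690,438)],240,165))
ww=(w,1,L,cp([(148,42),(30,527),(252,183),(470,466)],190,5,4))
for v in ([t],[ww],[t,ww]):
    q,r=fit(v,[.5,0,0]); print('dryer',q);print(r)
print('dial', unproj(w,cp([(496,380),(456,556)],190,5,4),.082,True), unproj(w,cp([(470,466),(600,496)],190,5,4),.053,True))
a=unproj(w,cp([(497,383),(458,556)],190,5,4),.082,True); b=unproj(w,cp([(470,466),(600,496)],190,5,4),.053,True)
ang=lambda p,q:np.arctan2(q[1]-p[1],q[0]-p[0])
print('pointer',ang(a[1],a[0]),'mark',ang(b[0],b[1]))
s=unproj(w,cp([(240,210),(263,155),(252,183)],190,5,4),.0875,True); print('slot',s,ang(s[0],s[1]))
E
python3 b.py
```

```text
dryer [ 0.5661 -0.1219 -0.1926]
[[ 0.0391 -0.6805]
 [-0.1702  0.5832]
 [-0.0444 -0.4795]
 [-0.572   0.3215]
 [ 0.9438  0.1784]]
dryer [ 0.5672 -0.1183 -0.1813]
[[ 0.9821 -1.4055]
 [ 0.7888  2.8139]
 [-0.5683 -0.1226]
 [-1.0511 -0.0763]]
dryer [ 0.5665 -0.1187 -0.1872]
[[-1.2965 -0.5059]
 [-1.2311  0.8215]
 [-1.3172 -0.3637]
 [-1.6744  0.3212]
 [ 0.0457 -0.3149]
 [ 1.9862 -1.6558]
 [ 1.019   2.4198]
 [ 0.2615 -0.1977]
 [-0.6931  0.1739]]
dial [[ 0.5765 -0.0406  0.082 ]
 [ 0.5305 -0.0332  0.082 ]] [[ 0.5537 -0.0376  0.053 ]
 [ 0.5481 -0.0747  0.053 ]]
pointer -0.1571359738842872 mark -1.7216177812182678
slot [[0.6165 0.0259 0.0875]
 [0.6312 0.021  0.0875]
 [0.6237 0.0233 0.0875]] -0.3229579244179209
```

{"method": "servo_tool", "body": {
  "increments": [
    {"hand":0.5,"tx":0.107,"ty":-0.333,"tz":0.064,"rx":0,"ry":0,"rz":0},
    {"hand":0.5,"tx":0.107,"ty":-0.333,"tz":0.064,"rx":0,"ry":0,"rz":0},
    {"hand":0.5,"tx":0.107,"ty":-0.333,"tz":0.064,"rx":0,"ry":0,"rz":0},
    {"hand":0.5,"tx":0.107,"ty":-0.333,"tz":0.064,"rx":0,"ry":0,"rz":0},
    {"hand":0.5,"tx":0.107,"ty":-0.333,"tz":0.064,"rx":0,"ry":0,"rz":0},
    {"hand":0.5,"tx":0.107,"ty":-0.333,"tz":0.064,"rx":0,"ry":0,"rz":0},
    {"hand":0.5,"tx":0.107,"ty":-0.333,"tz":0.064,"rx":0,"ry":0,"rz":0},
    {"hand":0.5,"tx":0.107,"ty":-0.333,"tz":0.064,"rx":0,"ry":0,"rz":0}
  ]
}}

```text
time_s: 2.3
eef_pos: [0.562, 0.3035, 0.2009]
eef_rot: [3.141, 0.0, 0.053]
force: [1.4, 1.0, 1.7]
grip_width: 0.498
```

```bash
bash p.sh .567,.334,.089,.054
```

```text
t 2.3 tx ty tz [ 0.0066 -0.0302  0.1119] rot [ 0.0006  0.0002 -0.0012] deg -0.1 grip 0.498 F [1.4 1.  1.7] rows>= 2.7832122442852025 0.010589876985343524 j7 -2.32
```

{"method": "servo_tool", "body": {
  "increments": [
    {"hand":0.5,"tx":0.007,"ty":-0.03,"tz":0,"rx":0,"ry":0,"rz":0},
    {"hand":0.5,"tx":0.007,"ty":-0.03,"tz":0,"rx":0,"ry":0,"rz":0},
    {"hand":0.5,"tx":0.007,"ty":-0.03,"tz":0,"rx":0,"ry":0,"rz":0},
    {"hand":0.5,"tx":0.007,"ty":-0.03,"tz":0,"rx":0,"ry":0,"rz":0}
  ]
}}

```text
time_s: 2.63
eef_pos: [0.5671, 0.3318, 0.2013]
eef_rot: [3.141, 0.0, 0.054]
force: [-0.3, -0.9, 0.3]
grip_width: 0.5
```

```bash
python3 w.py w2; bash p.sh .567,.334,.089,.054
```

```text
[0.64442666 0.33600109 0.35550035] [0.5674918  0.33101382 0.20162263]
t 2.68 tx ty tz [-0.0004 -0.0031  0.1126] rot [ 0.0009 -0.0002 -0.0016] deg -0.1 grip 0.502 F [-0.7 -1.7  0.6] rows>= 2.7017574406342173 0.015336048215817992 j7 -2.35
```

View pics/w2.png

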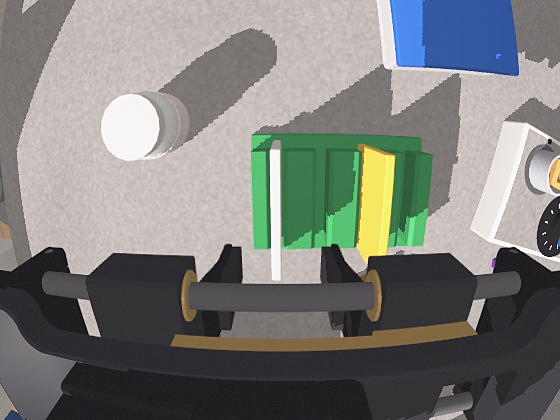

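The white board stands centred between the open jaws (column about 277, fingers at 230 and 335), and only the white and yellow boards are present. I'll lower and grip.

{"method": "servo_tool", "body": {
  "increments": [
    {"hand":0.5,"tx":0,"ty":-0.003,"tz":0.04,"rx":0,"ry":0,"rz":0},
    {"hand":0.5,"tx":0,"ty":-0.003,"tz":0.08,"rx":0,"ry":0,"rz":0},
    {"hand":0.5,"tx":0,"ty":-0.003,"tz":0.113,"rx":0,"ry":0,"rz":0},
    {"hand":0.5,"tx":0,"ty":-0.003,"tz":0.113,"rx":0,"ry":0,"rz":0},
    {"hand":0.2,"tx":0,"ty":-0.003,"tz":0.113,"rx":0,"ry":0,"rz":0},
    {"hand":0,"tx":0,"ty":-0.003,"tz":0.113,"rx":0,"ry":0,"rz":0},
    {"hand":0,"tx":0,"ty":-0.003,"tz":0.113,"rx":0,"ry":0,"rz":0},
    {"hand":0,"tx":0,"ty":-0.003,"tz":0.113,"rx":0,"ry":0,"rz":0}
  ]
}}

```text
time_s: 3.35
eef_pos: [0.568, 0.3359, 0.0913]
eef_rot: [-3.14, -0.003, 0.053]
force: [0.3, 0.0, -0.5]
grip_width: 0.283
```

{"method": "servo_tool", "body": {
  "increments": [
    {"hand":0,"tx":0,"ty":0,"tz":0,"rx":0,"ry":0,"rz":0},
    {"hand":0,"tx":0,"ty":0,"tz":0,"rx":0,"ry":0,"rz":0}
  ]
}}

```text
time_s: 3.52
eef_pos: [0.5673, 0.3355, 0.0897]
eef_rot: [-3.141, -0.001, 0.054]
force: [0.3, 0.7, -0.6]
grip_width: 0.136
```

```bash
bash p.sh .567,.334,.089,.054
```

```text
t 3.52 tx ty tz [-0.0003  0.0015  0.0007] rot [-0.0004 -0.0014 -0.0003] deg -0.0 grip 0.136 F [ 0.3  0.7 -0.6] rows>= 0.04151655206049994 0.012134640040120364 j7 -2.4
```

{"method": "servo_tool", "body": {
  "increments": [
    {"hand":0,"tx":0,"ty":0,"tz":0,"rx":0,"ry":0,"rz":0},
    {"hand":0,"tx":0,"ty":0,"tz":0,"rx":0,"ry":0,"rz":0},
    {"hand":0,"tx":0,"ty":0,"tz":0,"rx":0,"ry":0,"rz":0},
    {"hand":0,"tx":0,"ty":0,"tz":-0.04,"rx":0,"ry":0,"rz":0},
    {"hand":0,"tx":0,"ty":0,"tz":-0.08,"rx":0,"ry":0,"rz":0},
    {"hand":0,"tx":0,"ty":0,"tz":-0.12,"rx":0,"ry":0,"rz":0},
    {"hand":0,"tx":0,"ty":0,"tz":-0.16,"rx":0,"ry":0,"rz":0},
    {"hand":0,"tx":0,"ty":0,"tz":-0.16,"rx":0,"ry":0,"rz":0}
  ]
}}

```text
time_s: 4.18
eef_pos: [0.5685, 0.3374, 0.2573]
eef_rot: [-3.136, -0.009, 0.054]
force: [0.6, 0.5, -0.2]
grip_width: 0.087
```

```bash
python3 w.py w3; bash p.sh .5440,-.2348,.23,-.1926
```

```text
[0.64437201 0.34061529 0.41216573] [0.56788867 0.33678578 0.25317251]
t 4.23 tx ty tz [-0.0547  0.5695  0.0209] rot [-0.0041 -0.0056  0.2464] deg 14.1 grip 0.089 F [-0.4  0.6 -2.4] rows>= 13.730308823636774 1.9724249968163368 j7 -2.34
```

View pics/w3.png

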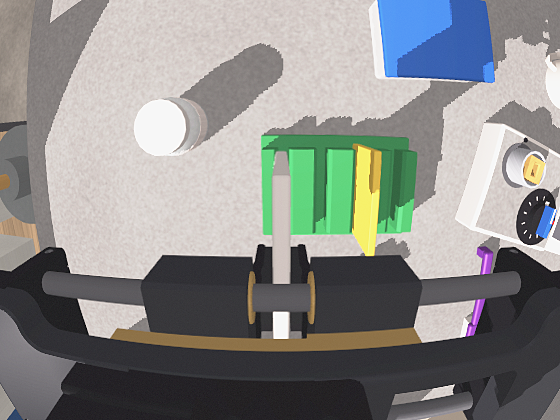

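The white board (column 282) is held between the fingers. Carrying it to the slot at y -115.

{"method": "servo_tool", "body": {
  "increments": [
    {"hand":0,"tx":-0.055,"ty":0.57,"tz":0.015,"rx":-0.004,"ry":-0.006,"rz":0.246},
    {"hand":0,"tx":-0.055,"ty":0.57,"tz":0.015,"rx":-0.004,"ry":-0.006,"rz":0.246},
    {"hand":0,"tx":-0.055,"ty":0.57,"tz":0.015,"rx":-0.004,"ry":-0.006,"rz":0.246},
    {"hand":0,"tx":-0.055,"ty":0.57,"tz":0.015,"rx":-0.004,"ry":-0.006,"rz":0.246},
    {"hand":0,"tx":-0.055,"ty":0.57,"tz":0.015,"rx":-0.004,"ry":-0.006,"rz":0.246},
    {"hand":0,"tx":-0.055,"ty":0.57,"tz":0.015,"rx":-0.004,"ry":-0.006,"rz":0.246},
    {"hand":0,"tx":-0.055,"ty":0.57,"tz":0.015,"rx":-0.004,"ry":-0.006,"rz":0.246},
    {"hand":0,"tx":-0.055,"ty":0.57,"tz":0.015,"rx":-0.004,"ry":-0.006,"rz":0.246}
  ]
}}

```text
time_s: 4.9
eef_pos: [0.5515, 0.0, 0.2385]
eef_rot: [3.136, 0.007, -0.193]
force: [0.3, -0.0, -1.9]
grip_width: 0.089
```

```bash
bash p.sh .5440,-.2348,.23,-.1926
```

```text
t 4.9 tx ty tz [0.0376 0.2319 0.0095] rot [ 0.0053  0.0073 -0.0001] deg -0.0 grip 0.089 F [ 0.3 -0.  -1.9] rows>= 5.637772623649858 0.0720280341450021 j7 -1.96
```

{"method": "servo_tool", "body": {
  "increments": [
    {"hand":0,"tx":0.037,"ty":0.225,"tz":0.01,"rx":0,"ry":0,"rz":0},
    {"hand":0,"tx":0.037,"ty":0.225,"tz":0.01,"rx":0,"ry":0,"rz":0},
    {"hand":0,"tx":0.037,"ty":0.225,"tz":0.01,"rx":0,"ry":0,"rz":0},
    {"hand":0,"tx":0.037,"ty":0.225,"tz":0.01,"rx":0,"ry":0,"rz":0},
    {"hand":0,"tx":0.037,"ty":0.225,"tz":0.01,"rx":0,"ry":0,"rz":0},
    {"hand":0,"tx":0.037,"ty":0.225,"tz":0.01,"rx":0,"ry":0,"rz":0},
    {"hand":0,"tx":0.037,"ty":0.225,"tz":0.01,"rx":0,"ry":0,"rz":0},
    {"hand":0,"tx":0.037,"ty":0.225,"tz":0.01,"rx":0,"ry":0,"rz":0}
  ]
}}

```text
time_s: 5.57
eef_pos: [0.5448, -0.227, 0.2289]
eef_rot: [3.138, 0.008, -0.195]
force: [0.0, 0.8, -1.3]
grip_width: 0.094
```

```bash
bash p.sh .5440,-.2348,.17,-.1926
```

```text
t 5.57 tx ty tz [0.0012 0.0076 0.0589] rot [ 0.0041  0.0083 -0.0027] deg -0.2 grip 0.094 F [ 0.   0.8 -1.3] rows>= 1.4252320150941313 0.07677782928833218 j7 -1.57
```

{"method": "servo_tool", "body": {
  "increments": [
    {"hand":0,"tx":0.0,"ty":0.005,"tz":0.03,"rx":0.003,"ry":0.007,"rz":0},
    {"hand":0,"tx":0.0,"ty":0.005,"tz":0.055,"rx":0.003,"ry":0.007,"rz":0},
    {"hand":0,"tx":0.0,"ty":0.005,"tz":0.055,"rx":0.003,"ry":0.007,"rz":0},
    {"hand":0,"tx":0.0,"ty":0.005,"tz":0.055,"rx":0.003,"ry":0.007,"rz":0},
    {"hand":0,"tx":0.0,"ty":0.005,"tz":0.055,"rx":0.003,"ry":0.007,"rz":0},
    {"hand":0,"tx":0.0,"ty":0.005,"tz":0.055,"rx":0.003,"ry":0.007,"rz":0}
  ]
}}

```text
time_s: 6.07
eef_pos: [0.5457, -0.2301, 0.1776]
eef_rot: [3.14, -0.004, -0.191]
force: [0.2, -0.9, -1.4]
grip_width: 0.08
```

```bash
python3 w.py w4; bash p.sh .5440,-.2348,.107,-.1926;  python3 cr.py w4 150 100 400 300 3 w4a
python3 -c "
from h import *
snap('top','t4');snap('scene','s4')"; python3 cr.py t4 240 160 400 260 5 t4a; python3 cr.py s4 170 130 330 260 5 s4a
```

```text
[ 0.62117919 -0.24449173  0.33211758] [ 0.54566874 -0.23031974  0.17754518]
t 6.12 tx ty tz [-0.0011  0.0046  0.0706] rot [ 0.0022 -0.004   0.0012] deg 0.1 grip 0.086 F [ 0.  -0.1 -1.8] rows>= 1.6956114068195212 0.03723203131282588 j7 -1.57
```

View pics/w4a.png

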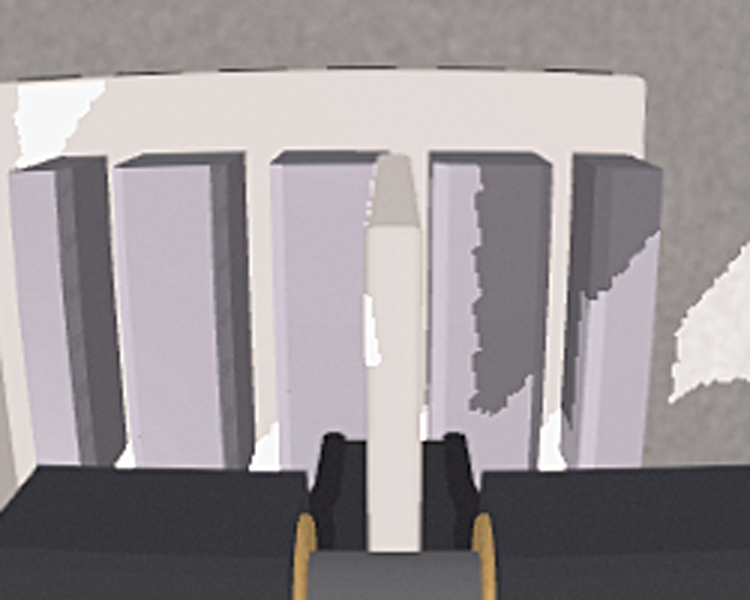

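View pics/s4a.png

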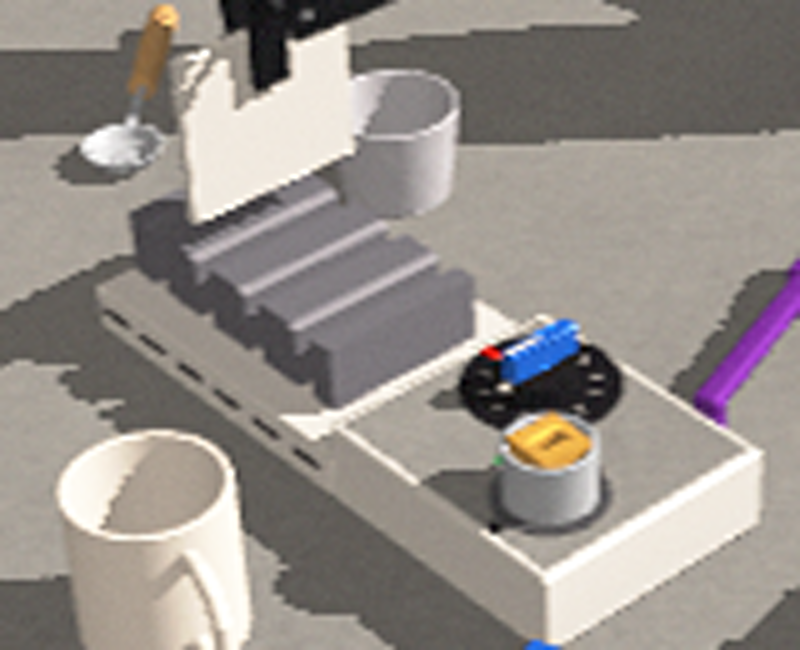

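{"method": "servo_tool", "body": {
  "increments": [
    {"hand":0,"tx":-0.001,"ty":0.005,"tz":0.01,"rx":0,"ry":-0.003,"rz":0},
    {"hand":0,"tx":-0.001,"ty":0.005,"tz":0.02,"rx":0,"ry":-0.003,"rz":0},
    {"hand":0,"tx":-0.001,"ty":0.005,"tz":0.02,"rx":0,"ry":-0.003,"rz":0},
    {"hand":0,"tx":-0.001,"ty":0.005,"tz":0.02,"rx":0,"ry":-0.003,"rz":0}
  ]
}}

```text
time_s: 6.55
eef_pos: [0.542, -0.2354, 0.1546]
eef_rot: [3.14, 0.003, -0.192]
force: [0.3, 0.6, -0.6]
grip_width: 0.092
```

```bash
python3 w.py w5; bash p.sh .5440,-.2348,.107,-.1926;  python3 cr.py w5 150 100 400 300 3 w5a

```

```text
[ 0.61855952 -0.25017359  0.30853144] [ 0.54250255 -0.23530381  0.15532678]
t 6.6 tx ty tz [ 0.0015 -0.0008  0.0483] rot [0.0013 0.0024 0.0003] deg 0.0 grip 0.086 F [ 0.1 -0.2 -0.4] rows>= 1.1595347132975606 0.022078566009766227 j7 -1.57
```

View pics/w5a.png

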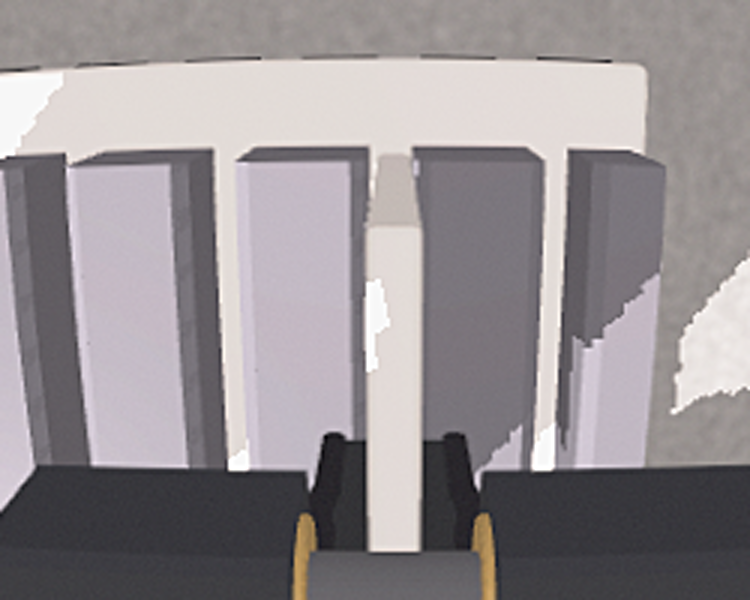

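The board's lower far corner (crop column 393) sits centrally in the gap between 370 and 415. Lowering it.

{"method": "servo_tool", "body": {
  "increments": [
    {"hand":0,"tx":0.001,"ty":0,"tz":0.02,"rx":0,"ry":0.002,"rz":0},
    {"hand":0,"tx":0.001,"ty":0,"tz":0.035,"rx":0,"ry":0.002,"rz":0},
    {"hand":0,"tx":0.001,"ty":0,"tz":0.045,"rx":0,"ry":0.002,"rz":0},
    {"hand":0,"tx":0.001,"ty":0,"tz":0.047,"rx":0,"ry":0.002,"rz":0},
    {"hand":0,"tx":0.001,"ty":0,"tz":0.047,"rx":0,"ry":0.002,"rz":0},
    {"hand":0,"tx":0.001,"ty":0,"tz":0.047,"rx":0,"ry":0.002,"rz":0}
  ]
}}

```text
time_s: 7.1
eef_pos: [0.5442, -0.2358, 0.1096]
eef_rot: [3.14, -0.002, -0.192]
force: [0.5, -0.8, -1.1]
grip_width: 0.089
```

```bash
python3 w.py w6; bash p.sh .5440,-.2348,.107,-.1926

```

```text
[ 0.61993576 -0.25026512  0.26393777] [ 0.54426219 -0.23582273  0.109824  ]
t 7.15 tx ty tz [-0.0005 -0.001   0.0028] rot [ 0.002  -0.002   0.0004] deg 0.0 grip 0.09 F [ 0.3  1.  -1.3] rows>= 0.07230008994535801 0.02274305483260806 j7 -1.59
```

View pics/w6.png

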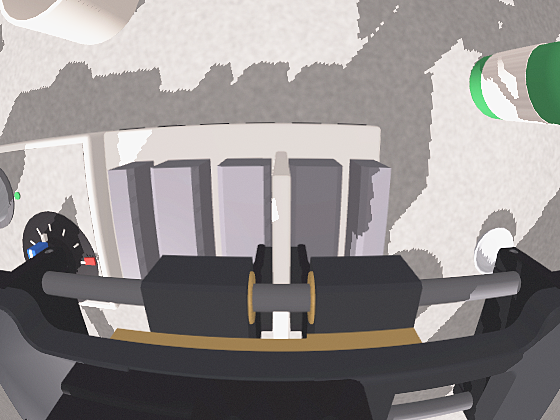

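{"method": "servo_tool", "body": {
  "increments": [
    {"hand":0,"tx":0,"ty":-0.001,"tz":0.002,"rx":0,"ry":0,"rz":0},
    {"hand":0,"tx":0,"ty":-0.001,"tz":0.002,"rx":0,"ry":0,"rz":0},
    {"hand":0.35,"tx":0,"ty":-0.001,"tz":0.002,"rx":0,"ry":0,"rz":0},
    {"hand":0.35,"tx":0,"ty":-0.001,"tz":0.002,"rx":0,"ry":0,"rz":0},
    {"hand":0.35,"tx":0,"ty":-0.001,"tz":0.002,"rx":0,"ry":0,"rz":0},
    {"hand":0.35,"tx":0,"ty":-0.001,"tz":0.002,"rx":0,"ry":0,"rz":0}
  ]
}}

```text
time_s: 7.65
eef_pos: [0.5439, -0.2347, 0.1069]
eef_rot: [3.14, -0.001, -0.192]
force: [-0.4, -0.0, -0.2]
grip_width: 0.296
```

{"method": "servo_tool", "body": {
  "increments": [
    {"hand":0.35,"tx":0,"ty":0,"tz":-0.03,"rx":0,"ry":0,"rz":0},
    {"hand":0.35,"tx":0,"ty":0,"tz":-0.07,"rx":0,"ry":0,"rz":0},
    {"hand":0.35,"tx":0,"ty":0,"tz":-0.1,"rx":0,"ry":0,"rz":0},
    {"hand":0.35,"tx":0,"ty":0,"tz":-0.1,"rx":0,"ry":0,"rz":0},
    {"hand":0.35,"tx":0,"ty":0,"tz":-0.1,"rx":0,"ry":0,"rz":0}
  ]
}}

```text
time_s: 8.07
eef_pos: [0.5448, -0.2348, 0.2089]
eef_rot: [3.139, -0.004, -0.192]
force: [-0.2, -0.2, -0.5]
grip_width: 0.35
```

```bash
python3 w.py w7; bash p.sh .5685,.2440,.2,.054

```

```text
[ 0.62020831 -0.24911844  0.36338528] [ 0.54388695 -0.23460486  0.20705794]
t 8.12 tx ty tz [-0.0673 -0.4745  0.0059] rot [ 0.0023 -0.0009 -0.2463] deg -14.1 grip 0.348 F [ 0.1 -0.6  0.3] rows>= 11.493748125288585 1.9707588650943468 j7 -1.56
```

View pics/w7.png

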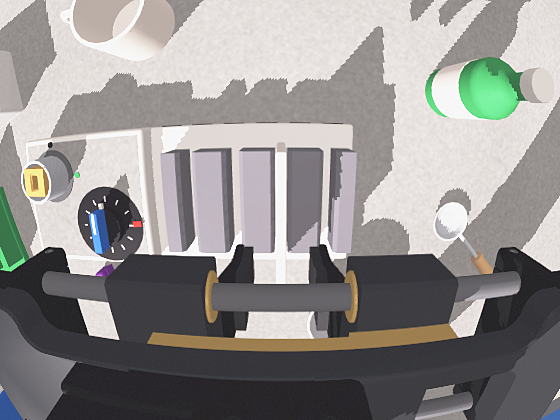

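The white board stands in its slot (column 281). Now the yellow one.

{"method": "servo_tool", "body": {
  "increments": [
    {"hand":0.5,"tx":-0.067,"ty":-0.47,"tz":0,"rx":0,"ry":0,"rz":-0.246},
    {"hand":0.5,"tx":-0.067,"ty":-0.47,"tz":0,"rx":0,"ry":0,"rz":-0.246},
    {"hand":0.5,"tx":-0.067,"ty":-0.47,"tz":0,"rx":0,"ry":0,"rz":-0.246},
    {"hand":0.5,"tx":-0.067,"ty":-0.47,"tz":0,"rx":0,"ry":0,"rz":-0.246},
    {"hand":0.5,"tx":-0.067,"ty":-0.47,"tz":0,"rx":0,"ry":0,"rz":-0.246},
    {"hand":0.5,"tx":-0.067,"ty":-0.47,"tz":0,"rx":0,"ry":0,"rz":-0.246},
    {"hand":0.5,"tx":-0.067,"ty":-0.47,"tz":0,"rx":0,"ry":0,"rz":-0.246},
    {"hand":0.5,"tx":-0.067,"ty":-0.47,"tz":0,"rx":0,"ry":0,"rz":-0.246}
  ]
}}

```text
time_s: 8.78
eef_pos: [0.5597, 0.1, 0.2048]
eef_rot: [3.139, 0.002, 0.054]
force: [0.7, -0.9, -0.8]
grip_width: 0.502
```

```bash
bash p.sh .5685,.2440,.2,.054

```

```text
t 8.78 tx ty tz [ 0.0165 -0.1433  0.0045] rot [ 0.0022  0.002  -0.0005] deg -0.0 grip 0.502 F [ 0.7 -0.9 -0.8] rows>= 3.461554962153546 0.024144656805751907 j7 -1.94
```

{"method": "servo_tool", "body": {
  "increments": [
    {"hand":0.5,"tx":0.015,"ty":-0.138,"tz":0.004,"rx":0,"ry":0,"rz":0},
    {"hand":0.5,"tx":0.015,"ty":-0.138,"tz":0.004,"rx":0,"ry":0,"rz":0},
    {"hand":0.5,"tx":0.015,"ty":-0.138,"tz":0.004,"rx":0,"ry":0,"rz":0},
    {"hand":0.5,"tx":0.015,"ty":-0.138,"tz":0.004,"rx":0,"ry":0,"rz":0},
    {"hand":0.5,"tx":0.015,"ty":-0.138,"tz":0.004,"rx":0,"ry":0,"rz":0},
    {"hand":0.5,"tx":0.015,"ty":-0.138,"tz":0.004,"rx":0,"ry":0,"rz":0},
    {"hand":0.5,"tx":0.015,"ty":-0.138,"tz":0.004,"rx":0,"ry":0,"rz":0}
  ]
}}

```text
time_s: 9.37
eef_pos: [0.5682, 0.2355, 0.2008]
eef_rot: [3.139, 0.002, 0.053]
force: [-0.2, 0.1, 0.5]
grip_width: 0.502
```

```bash
python3 w.py w8; bash p.sh .5685,.2440,.089,.054

```

```text
[0.64568723 0.24002363 0.35484222] [0.56847817 0.23509285 0.2011384 ]
t 9.42 tx ty tz [ 0.0006 -0.0092  0.1121] rot [ 0.0031  0.001  -0.0023] deg -0.1 grip 0.497 F [ 0.6  0.5 -0.3] rows>= 2.6976400548753867 0.03178811496116479 j7 -2.2
```

View pics/w8.png

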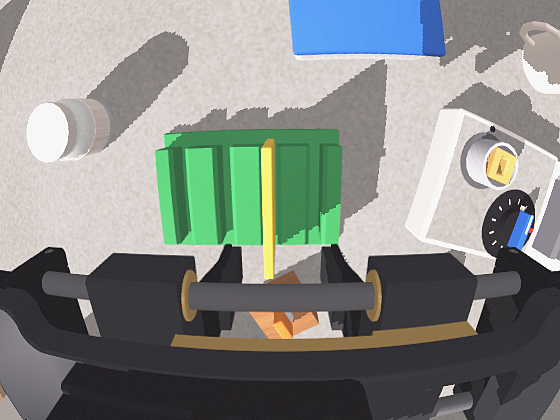

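The yellow board (column 268) is between the fingers but about 9 mm left of centre, which agrees with the plan.

{"method": "servo_tool", "body": {
  "increments": [
    {"hand":0.5,"tx":0,"ty":-0.008,"tz":0.02,"rx":0,"ry":0,"rz":0},
    {"hand":0.5,"tx":0,"ty":-0.008,"tz":0.06,"rx":0,"ry":0,"rz":0},
    {"hand":0.5,"tx":0,"ty":-0.008,"tz":0.1,"rx":0,"ry":0,"rz":0},
    {"hand":0.5,"tx":0,"ty":-0.008,"tz":0.112,"rx":0,"ry":0,"rz":0},
    {"hand":0.3,"tx":0,"ty":-0.008,"tz":0.112,"rx":0,"ry":0,"rz":0},
    {"hand":0,"tx":0,"ty":-0.008,"tz":0.112,"rx":0,"ry":0,"rz":0},
    {"hand":0,"tx":0,"ty":-0.008,"tz":0.112,"rx":0,"ry":0,"rz":0},
    {"hand":0,"tx":0,"ty":-0.008,"tz":0.112,"rx":0,"ry":0,"rz":0}
  ]
}}

```text
time_s: 10.08
eef_pos: [0.5692, 0.2453, 0.0926]
eef_rot: [3.141, -0.004, 0.053]
force: [0.8, 0.6, -0.3]
grip_width: 0.281
```

{"method": "servo_tool", "body": {
  "increments": [
    {"hand":0,"tx":0,"ty":0,"tz":0,"rx":0,"ry":0,"rz":0},
    {"hand":0,"tx":0,"ty":0,"tz":0,"rx":0,"ry":0,"rz":0},
    {"hand":0,"tx":0,"ty":0,"tz":0,"rx":0,"ry":0,"rz":0},
    {"hand":0,"tx":0,"ty":0,"tz":0,"rx":0,"ry":0,"rz":0},
    {"hand":0,"tx":0,"ty":0,"tz":-0.04,"rx":0,"ry":0,"rz":0},
    {"hand":0,"tx":0,"ty":0,"tz":-0.08,"rx":0,"ry":0,"rz":0},
    {"hand":0,"tx":0,"ty":0,"tz":-0.12,"rx":0,"ry":0,"rz":0},
    {"hand":0,"tx":0,"ty":0,"tz":-0.15,"rx":0,"ry":0,"rz":0}
  ]
}}

```text
time_s: 10.75
eef_pos: [0.5679, 0.2454, 0.2434]
eef_rot: [3.141, -0.002, 0.054]
force: [1.5, 0.2, -0.2]
grip_width: 0.087
```

```bash
bash p.sh .5612,-.1464,.23,-.1926

```

```text
t 10.75 tx ty tz [-0.028   0.3909  0.0137] rot [ 0.0008 -0.0023  0.2467] deg 14.1 grip 0.087 F [ 1.5  0.2 -0.2] rows>= 9.403574204476772 1.9743366453589863 j7 -2.2
```

{"method": "servo_tool", "body": {
  "increments": [
    {"hand":0,"tx":-0.028,"ty":0.388,"tz":0.01,"rx":0,"ry":0,"rz":0.246},
    {"hand":0,"tx":-0.028,"ty":0.388,"tz":0.01,"rx":0,"ry":0,"rz":0.246},
    {"hand":0,"tx":-0.028,"ty":0.388,"tz":0.01,"rx":0,"ry":0,"rz":0.246},
    {"hand":0,"tx":-0.028,"ty":0.388,"tz":0.01,"rx":0,"ry":0,"rz":0.246},
    {"hand":0,"tx":-0.028,"ty":0.388,"tz":0.01,"rx":0,"ry":0,"rz":0.246},
    {"hand":0,"tx":-0.028,"ty":0.388,"tz":0.01,"rx":0,"ry":0,"rz":0.246},
    {"hand":0,"tx":-0.028,"ty":0.388,"tz":0.01,"rx":0,"ry":0,"rz":0.246},
    {"hand":0,"tx":-0.028,"ty":0.388,"tz":0.01,"rx":0,"ry":0,"rz":0.246}
  ]
}}

```text
time_s: 11.42
eef_pos: [0.5611, -0.0902, 0.2321]
eef_rot: [3.139, -0.001, -0.192]
force: [1.6, -0.0, -0.4]
grip_width: 0.09
```

```bash
bash p.sh .5612,-.1464,.17,-.1926

```

```text
t 11.42 tx ty tz [0.0108 0.055  0.0622] rot [ 0.0021 -0.0007  0.0004] deg 0.0 grip 0.09 F [ 1.6 -0.  -0.4] rows>= 2.0083419035806704 0.01836949327432316 j7 -1.8
```

{"method": "servo_tool", "body": {
  "increments": [
    {"hand":0,"tx":0.008,"ty":0.051,"tz":0,"rx":0,"ry":0,"rz":0},
    {"hand":0,"tx":0.008,"ty":0.051,"tz":0,"rx":0,"ry":0,"rz":0},
    {"hand":0,"tx":0.008,"ty":0.051,"tz":0.03,"rx":0,"ry":0,"rz":0},
    {"hand":0,"tx":0.008,"ty":0.051,"tz":0.055,"rx":0,"ry":0,"rz":0},
    {"hand":0,"tx":0.008,"ty":0.051,"tz":0.06,"rx":0,"ry":0,"rz":0},
    {"hand":0,"tx":0.008,"ty":0.051,"tz":0.06,"rx":0,"ry":0,"rz":0},
    {"hand":0,"tx":0.008,"ty":0.051,"tz":0.06,"rx":0,"ry":0,"rz":0},
    {"hand":0,"tx":0.008,"ty":0.051,"tz":0.06,"rx":0,"ry":0,"rz":0}
  ]
}}

```text
time_s: 12.08
eef_pos: [0.5608, -0.1396, 0.1739]
eef_rot: [3.14, -0.003, -0.192]
force: [0.2, 0.7, 0.1]
grip_width: 0.09
```

```bash
bash p.sh .5612,-.1464,.155,-.1926

```

```text
t 12.08 tx ty tz [0.0016 0.0066 0.0189] rot [ 0.0018 -0.0029  0.001 ] deg 0.1 grip 0.09 F [0.2 0.7 0.1] rows>= 0.4815222295373041 0.02840367507492498 j7 -1.74
```

{"method": "servo_tool", "body": {
  "increments": [
    {"hand":0,"tx":0.001,"ty":0.006,"tz":0.01,"rx":0,"ry":0,"rz":0},
    {"hand":0,"tx":0.001,"ty":0.006,"tz":0.018,"rx":0,"ry":0,"rz":0},
    {"hand":0,"tx":0.001,"ty":0.006,"tz":0.018,"rx":0,"ry":0,"rz":0},
    {"hand":0,"tx":0.001,"ty":0.006,"tz":0.018,"rx":0,"ry":0,"rz":0}
  ]
}}

```text
time_s: 12.42
eef_pos: [0.5593, -0.146, 0.1535]
eef_rot: [3.14, 0.001, -0.192]
force: [-0.2, -0.4, -0.4]
grip_width: 0.088
```

```bash
bash p.sh .5612,-.1464,.107,-.1926;python3 w.py w9;python3 cr.py w9 150 100 400 300 3 w9a

```

```text
t 12.42 tx ty tz [ 0.002  -0.      0.0465] rot [0.0016 0.0006 0.0002] deg 0.0 grip 0.088 F [-0.2 -0.4 -0.4] rows>= 1.1160943482473933 0.013628656827457711 j7 -1.73
[ 0.63537256 -0.16068115  0.30760906] [ 0.55959087 -0.14584363  0.15395254]
```

View pics/w9a.png

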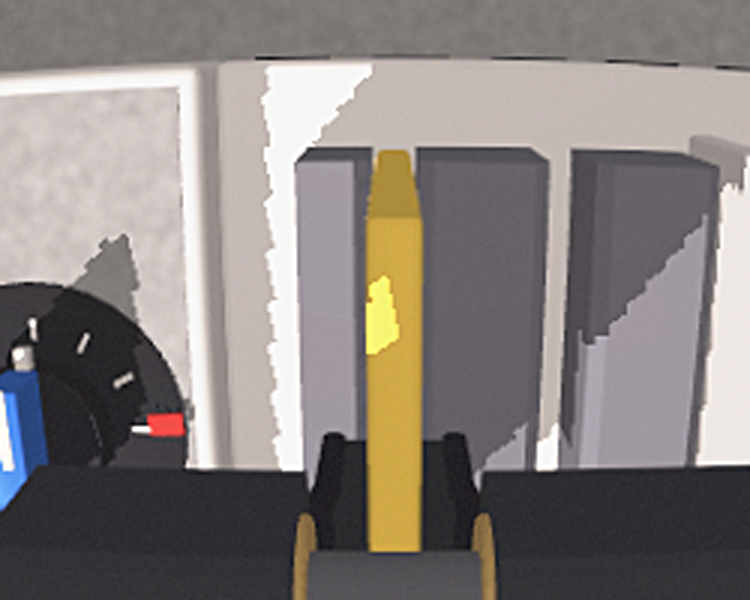

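The yellow board is centred over the -25 slot (crop column 393, gap 372 to 415). Lowering and releasing.

{"method": "servo_tool", "body": {
  "increments": [
    {"hand":0,"tx":0.001,"ty":0,"tz":0.02,"rx":0,"ry":0,"rz":0},
    {"hand":0,"tx":0.001,"ty":0,"tz":0.035,"rx":0,"ry":0,"rz":0},
    {"hand":0,"tx":0.001,"ty":0,"tz":0.045,"rx":0,"ry":0,"rz":0},
    {"hand":0,"tx":0.001,"ty":0,"tz":0.046,"rx":0,"ry":0,"rz":0},
    {"hand":0,"tx":0.001,"ty":0,"tz":0.046,"rx":0,"ry":0,"rz":0},
    {"hand":0,"tx":0.001,"ty":0,"tz":0.046,"rx":0,"ry":0,"rz":0}
  ]
}}

```text
time_s: 12.97
eef_pos: [0.5609, -0.1461, 0.1084]
eef_rot: [3.14, -0.001, -0.192]
force: [-0.3, -0.1, -1.2]
grip_width: 0.09
```

```bash
bash p.sh .5612,-.1464,.107,-.1926

```

```text
t 12.97 tx ty tz [0.0003 0.0002 0.0014] rot [ 0.0017 -0.0009  0.0005] deg 0.0 grip 0.09 F [-0.3 -0.1 -1.2] rows>= 0.03567113846474885 0.015884382993196913 j7 -1.76
```

{"method": "servo_tool", "body": {
  "increments": [
    {"hand":0,"tx":0,"ty":0,"tz":0.001,"rx":0,"ry":0,"rz":0},
    {"hand":0.35,"tx":0,"ty":0,"tz":0.001,"rx":0,"ry":0,"rz":0},
    {"hand":0.35,"tx":0,"ty":0,"tz":0.001,"rx":0,"ry":0,"rz":0},
    {"hand":0.35,"tx":0,"ty":0,"tz":0.001,"rx":0,"ry":0,"rz":0},
    {"hand":0.35,"tx":0,"ty":0,"tz":0.001,"rx":0,"ry":0,"rz":0},
    {"hand":0.35,"tx":0,"ty":0,"tz":-0.03,"rx":0,"ry":0,"rz":0},
    {"hand":0.35,"tx":0,"ty":0,"tz":-0.07,"rx":0,"ry":0,"rz":0},
    {"hand":0.35,"tx":0,"ty":0,"tz":-0.1,"rx":0,"ry":0,"rz":0}
  ]
}}

```text
time_s: 13.63
eef_pos: [0.5608, -0.1459, 0.2106]
eef_rot: [3.14, -0.001, -0.192]
force: [1.5, 0.1, 1.1]
grip_width: 0.342
```

```bash
bash p.sh .553,-.0405,.22,2.985

```

```text
t 13.63 tx ty tz [-0.0278 -0.1019 -0.0096] rot [-2.2000e-03 -2.4000e-03  3.1063e+00] deg 178.0 grip 0.342 F [1.5 0.1 1.1] rows>= 2.5437257124320753 24.857007681784115 j7 -1.71
```

{"method": "servo_tool", "body": {
  "increments": [
    {"hand":0.35,"tx":-0.028,"ty":-0.102,"tz":-0.01,"rx":0,"ry":0,"rz":-0.12},
    {"hand":0.35,"tx":-0.028,"ty":-0.102,"tz":-0.01,"rx":0,"ry":0,"rz":-0.24},
    {"hand":0.35,"tx":-0.028,"ty":-0.102,"tz":-0.01,"rx":0,"ry":0,"rz":-0.36},
    {"hand":0.35,"tx":-0.028,"ty":-0.102,"tz":-0.01,"rx":0,"ry":0,"rz":-0.48},
    {"hand":0.35,"tx":-0.028,"ty":-0.102,"tz":-0.01,"rx":0,"ry":0,"rz":-0.6},
    {"hand":0.35,"tx":-0.028,"ty":-0.102,"tz":-0.01,"rx":0,"ry":0,"rz":-0.72},
    {"hand":0.35,"tx":-0.028,"ty":-0.102,"tz":-0.01,"rx":0,"ry":0,"rz":-0.84},
    {"hand":0.35,"tx":-0.028,"ty":-0.102,"tz":-0.01,"rx":0,"ry":0,"rz":-0.96}
  ]
}}

```text
time_s: 14.3
eef_pos: [0.5527, -0.0405, 0.2181]
eef_rot: [3.14, 0.001, 0.774]
force: [-0.1, -0.2, -0.2]
grip_width: 0.352
```

{"method": "servo_tool", "body": {
  "increments": [
    {"hand":0.35,"tx":0,"ty":0,"tz":0,"rx":0,"ry":0,"rz":-0.12},
    {"hand":0.35,"tx":0,"ty":0,"tz":0,"rx":0,"ry":0,"rz":-0.24},
    {"hand":0.35,"tx":0,"ty":0,"tz":0,"rx":0,"ry":0,"rz":-0.36},
    {"hand":0.35,"tx":0,"ty":0,"tz":0,"rx":0,"ry":0,"rz":-0.48},
    {"hand":0.35,"tx":0,"ty":0,"tz":0,"rx":0,"ry":0,"rz":-0.6},
    {"hand":0.35,"tx":0,"ty":0,"tz":0,"rx":0,"ry":0,"rz":-0.72},
    {"hand":0.35,"tx":0,"ty":0,"tz":0,"rx":0,"ry":0,"rz":-0.84},
    {"hand":0.35,"tx":0,"ty":0,"tz":0,"rx":0,"ry":0,"rz":-0.96}
  ]
}}

```text
time_s: 14.97
eef_pos: [0.5527, -0.0406, 0.218]
eef_rot: [3.142, 0.002, 1.734]
force: [0.1, -0.8, 0.4]
grip_width: 0.352
```

```bash
bash p.sh .553,-.0405,.22,2.985

```

```text
t 14.97 tx ty tz [ 0.      0.0003 -0.002 ] rot [-1.2000e-03  1.8000e-03 -1.2513e+00] deg -71.7 grip 0.352 F [ 0.1 -0.8  0.4] rows>= 0.04792431581496963 10.012821203811875 j7 -0.03
```

{"method": "servo_tool", "body": {
  "increments": [
    {"hand":0.35,"tx":0,"ty":0,"tz":0,"rx":0,"ry":0,"rz":0},
    {"hand":0.35,"tx":0,"ty":0,"tz":0,"rx":0,"ry":0,"rz":0}
  ]
}}

```text
time_s: 15.13
eef_pos: [0.5527, -0.0406, 0.2179]
eef_rot: [3.142, 0.002, 1.724]
force: [0.4, 0.3, -0.6]
grip_width: 0.35
```

```bash
python3 w.py w10

```

```text
[0.5407003  0.03614246 0.37198804] [ 0.55267561 -0.04062969  0.2179467 ]
```

View pics/w10.png

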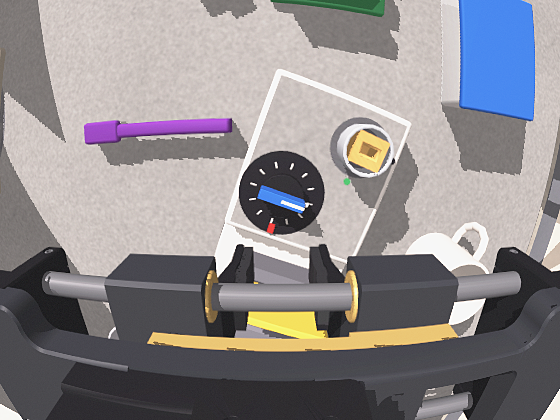

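Here the dial is at (282,194), the mark at (270,229) and the switch at (366,150), with the arm at rest. I'll enlarge it to measure.

```bash
python3 cr.py w10 225 60 425 245 4 w10a

```

```text
(no output)
```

View pics/w10a.png

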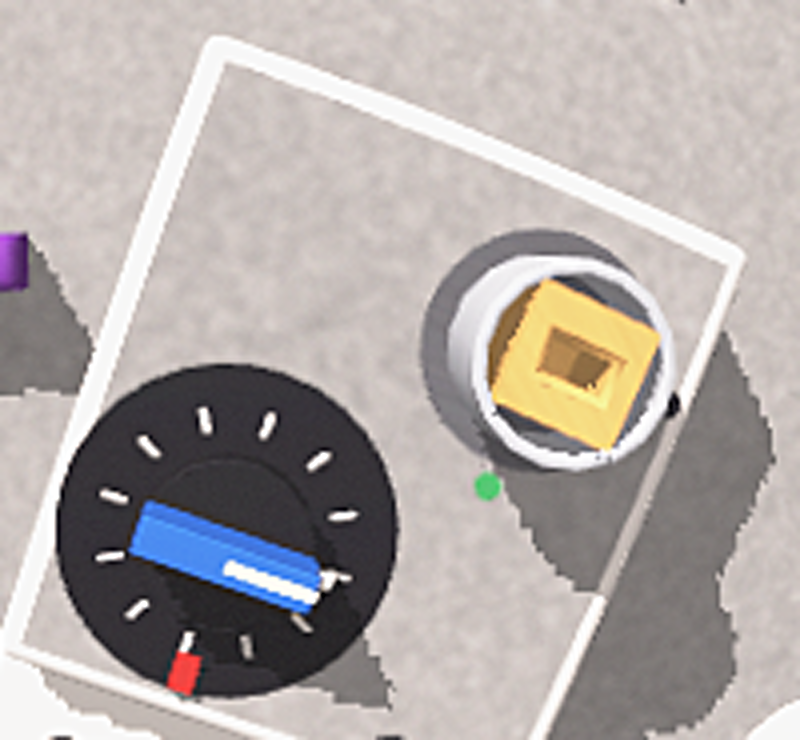

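```bash
cat > c.py <<'E'
from h import *
import pickle
w=pickle.load(open('pics/w10.pkl','rb')); top,sc=pickle.load(open('cams.pkl','rb'))
np.set_printoptions(precision=4,suppress=True)
cp=lambda L,x0=225,y0=60,s=4:[((a+.5)/s-.5+x0,(b+.5)/s-.5+y0) for a,b in L]
U=lambda L,z:unproj(w,cp(L),z,True)[:,:2]
ang=lambda p,q:np.arctan2(q[1]-p[1],q[0]-p[0])
a=U([(133,553),(305,613),(143,522),(322,577)],.082); print('bar',a,ang(a[0],a[1]),ang(a[2],a[3]),a.mean(0))
b=U([(227,570),(317,598)],.082); print('line',b,ang(*b))
m=U([(227,530)],.053)[0]; k=U([(185,673)],.053)[0]; print('disc',m,'mark',k,'r',np.hypot(*(k-m)),ang(m,k))
tip=U([(332,577)],.062)[0]; print('tip',tip, 'from bar centre', ang(a.mean(0),tip),np.hypot(*(tip-a.mean(0))))
s=U([(548,280),(662,325),(605,450),(490,400)],.0875); print('square',s,s.mean(0),ang(s[3],s[2]),ang(s[0],s[1]))
s=U([(547,327),(628,362),(615,396),(537,366)],.0875); print('slot',s.mean(0),ang(s[0],s[1]),ang(s[3],s[2]), np.hypot(*(s[1]-s[0])),np.hypot(*(s[3]-s[0])))
L=[(75,193,50),(-75,193,50),(30,150,87.5),(-28,78,53)]
q,r=fit([(w,1,L,cp([(742,250),(212,38),(582,362),(227,530)]))],[.56,-.12,-.19]);print('dryer',q);print(r)
E
python3 c.py
```

```text
bar [[ 0.5309 -0.0397]
 [ 0.5725 -0.0479]
 [ 0.5322 -0.0321]
 [ 0.5749 -0.0387]] -0.19474431194621297 -0.15369978374957133 [ 0.5527 -0.0396]
line [[ 0.553  -0.0404]
 [ 0.5747 -0.0439]] -0.15805501805799035
disc [ 0.5526 -0.0378] mark [ 0.5476 -0.0772] r 0.03967372964144036 -1.696504536027899
tip [ 0.5798 -0.0435] from bar centre -0.1427468683790225 0.02738695475912188
square [[0.6127 0.0377]
 [0.641  0.033 ]
 [0.6334 0.0023]
 [0.6046 0.0088]] [0.6229 0.0204] -0.22138516457829355 -0.1641370785463072
slot [0.624  0.0209] -0.2030529065804189 -0.16998655773673715 0.02070507090645347 0.009055262156354014
dryer [ 0.5659 -0.1201 -0.189 ]
[[ 2.7869  1.6278]
 [-1.7454 -0.7932]
 [-0.305  -0.6528]
 [ 0.3768  0.4934]]
```

{"method": "servo_tool", "body": {
  "increments": [
    {"hand":0.35,"tx":0,"ty":0,"tz":0,"rx":0,"ry":0,"rz":-0.12},
    {"hand":0.35,"tx":0,"ty":0,"tz":0,"rx":0,"ry":0,"rz":-0.24},
    {"hand":0.35,"tx":0,"ty":0,"tz":0,"rx":0,"ry":0,"rz":-0.36},
    {"hand":0.35,"tx":0,"ty":0,"tz":0,"rx":0,"ry":0,"rz":-0.48},
    {"hand":0.35,"tx":0,"ty":0,"tz":0,"rx":0,"ry":0,"rz":-0.6},
    {"hand":0.35,"tx":0,"ty":0,"tz":0,"rx":0,"ry":0,"rz":-0.72},
    {"hand":0.35,"tx":0,"ty":0,"tz":0,"rx":0,"ry":0,"rz":-0.84},
    {"hand":0.35,"tx":0,"ty":0,"tz":0,"rx":0,"ry":0,"rz":-0.96}
  ]
}}

```text
time_s: 15.85
eef_pos: [0.5527, -0.0405, 0.218]
eef_rot: [-3.14, 0.001, 2.69]
force: [0.5, -0.0, -0.2]
grip_width: 0.351
```

{"method": "servo_tool", "body": {
  "increments": [
    {"hand":0.35,"tx":0,"ty":0,"tz":0,"rx":0,"ry":0,"rz":-0.12},
    {"hand":0.35,"tx":0,"ty":0,"tz":0.02,"rx":0,"ry":0,"rz":-0.24},
    {"hand":0.35,"tx":0,"ty":0,"tz":0.05,"rx":0,"ry":0,"rz":-0.3},
    {"hand":0.35,"tx":0,"ty":0,"tz":0.09,"rx":0,"ry":0,"rz":-0.3},
    {"hand":0.35,"tx":0,"ty":0,"tz":0.1,"rx":0,"ry":0,"rz":-0.3},
    {"hand":0.35,"tx":0,"ty":0,"tz":0.1,"rx":0,"ry":0,"rz":-0.3}
  ]
}}

```text
time_s: 16.35
eef_pos: [0.5509, -0.0408, 0.1156]
eef_rot: [-3.14, -0.005, 2.985]
force: [0.3, 0.5, 0.9]
grip_width: 0.35
```

```bash
bash p.sh .5527,-.0400,.075,2.985; python3 w.py w11

```

```text
t 16.35 tx ty tz [-0.0018  0.0012  0.0406] rot [-0.0017 -0.0045  0.0002] deg 0.0 grip 0.35 F [0.3 0.5 0.9] rows>= 0.9742268385440078 0.03867202562016519 j7 1.07
[ 0.47498011 -0.0286802   0.2701113 ] [ 0.55232337 -0.04046636  0.11795223]
```

View pics/w11.png

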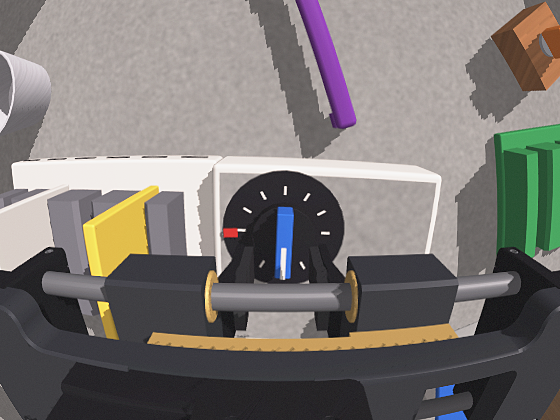

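{"method": "servo_tool", "body": {
  "increments": [
    {"hand":0.35,"tx":0,"ty":0.001,"tz":0.02,"rx":0,"ry":0,"rz":0},
    {"hand":0.35,"tx":0,"ty":0.001,"tz":0.035,"rx":0,"ry":0,"rz":0},
    {"hand":0.35,"tx":0,"ty":0.001,"tz":0.042,"rx":0,"ry":0,"rz":0},
    {"hand":0.35,"tx":0,"ty":0.001,"tz":0.042,"rx":0,"ry":0,"rz":0},
    {"hand":0.35,"tx":0,"ty":0.001,"tz":0.042,"rx":0,"ry":0,"rz":0}
  ]
}}

```text
time_s: 16.82
eef_pos: [0.5532, -0.0397, 0.0766]
eef_rot: [-3.14, 0.001, 2.987]
force: [0.8, -0.0, 0.5]
grip_width: 0.352
```

```bash
bash p.sh .5527,-.0400,.075,2.985

```

```text
t 16.82 tx ty tz [ 0.0004 -0.0003  0.0016] rot [-0.0016  0.0009  0.0025] deg 0.1 grip 0.352 F [ 0.8 -0.   0.5] rows>= 0.04160590308068042 0.02487697063367077 j7 1.04
```

{"method": "servo_tool", "body": {
  "increments": [
    {"hand":0.1,"tx":0,"ty":0,"tz":0.001,"rx":0,"ry":0,"rz":0},
    {"hand":0,"tx":0,"ty":0,"tz":0.001,"rx":0,"ry":0,"rz":0},
    {"hand":0,"tx":0,"ty":0,"tz":0.001,"rx":0,"ry":0,"rz":0},
    {"hand":0,"tx":0,"ty":0,"tz":0.001,"rx":0,"ry":0,"rz":0},
    {"hand":0,"tx":0,"ty":0,"tz":0.001,"rx":0,"ry":0,"rz":0},
    {"hand":0,"tx":0,"ty":0,"tz":0.001,"rx":0,"ry":0,"rz":0},
    {"hand":0,"tx":0,"ty":0,"tz":0.001,"rx":0,"ry":0,"rz":0},
    {"hand":0,"tx":0,"ty":0,"tz":0.001,"rx":0,"ry":0,"rz":0}
  ]
}}

```text
time_s: 17.48
eef_pos: [0.5531, -0.0397, 0.0753]
eef_rot: [-3.14, 0.001, 2.988]
force: [0.2, 0.8, 5.0]
grip_width: 0.112
```

```bash
bash p.sh .5527,-.0400,.075,2.985

```

```text
t 17.48 tx ty tz [ 0.0004 -0.0003  0.0003] rot [-0.0017  0.001   0.0026] deg 0.2 grip 0.112 F [0.2 0.8 5. ] rows>= 0.01359214685097639 0.02651017816079356 j7 1.04
```

{"method": "servo_tool", "body": {
  "increments": [
    {"hand":0,"tx":0,"ty":0,"tz":0,"rx":0,"ry":0,"rz":0.1},
    {"hand":0,"tx":0,"ty":0,"tz":0,"rx":0,"ry":0,"rz":0.2},
    {"hand":0,"tx":0,"ty":0,"tz":0,"rx":0,"ry":0,"rz":0.3},
    {"hand":0,"tx":0,"ty":0,"tz":0,"rx":0,"ry":0,"rz":0.4},
    {"hand":0,"tx":0,"ty":0,"tz":0,"rx":0,"ry":0,"rz":0.5},
    {"hand":0,"tx":0,"ty":0,"tz":0,"rx":0,"ry":0,"rz":0.6},
    {"hand":0,"tx":0,"ty":0,"tz":0,"rx":0,"ry":0,"rz":0.7},
    {"hand":0,"tx":0,"ty":0,"tz":0,"rx":0,"ry":0,"rz":0.78}
  ]
}}

```text
time_s: 18.15
eef_pos: [0.553, -0.04, 0.0753]
eef_rot: [-3.141, 0.002, 2.203]
force: [-1.2, -1.0, 5.9]
grip_width: 0.116
```

{"method": "servo_tool", "body": {
  "increments": [
    {"hand":0,"tx":0,"ty":0,"tz":0,"rx":0,"ry":0,"rz":0.1},
    {"hand":0,"tx":0,"ty":0,"tz":0,"rx":0,"ry":0,"rz":0.2},
    {"hand":0,"tx":0,"ty":0,"tz":0,"rx":0,"ry":0,"rz":0.3},
    {"hand":0,"tx":0,"ty":0,"tz":0,"rx":0,"ry":0,"rz":0.4},
    {"hand":0,"tx":0,"ty":0,"tz":0,"rx":0,"ry":0,"rz":0.5},
    {"hand":0,"tx":0,"ty":0,"tz":0,"rx":0,"ry":0,"rz":0.6},
    {"hand":0,"tx":0,"ty":0,"tz":0,"rx":0,"ry":0,"rz":0.7},
    {"hand":0,"tx":0,"ty":0,"tz":0,"rx":0,"ry":0,"rz":0.77}
  ]
}}

```text
time_s: 18.82
eef_pos: [0.5527, -0.04, 0.0752]
eef_rot: [3.141, 0.003, 1.433]
force: [-2.3, 0.6, 6.8]
grip_width: 0.113
```

{"method": "servo_tool", "body": {
  "increments": [
    {"hand":0,"tx":0,"ty":0,"tz":0,"rx":0,"ry":0,"rz":0},
    {"hand":0,"tx":0,"ty":0,"tz":0,"rx":0,"ry":0,"rz":0},
    {"hand":0,"tx":0,"ty":0,"tz":0,"rx":0,"ry":0,"rz":0}
  ]
}}

```text
time_s: 19.07
eef_pos: [0.5528, -0.04, 0.0753]
eef_rot: [3.141, 0.003, 1.438]
force: [-2.2, -0.3, 7.5]
grip_width: 0.114
```

```bash
bash p.sh .5527,-.0400,.075,1.43;  python3 w.py w12

```

```text
t 19.07 tx ty tz [ 0.     -0.0001  0.0003] rot [0.0003 0.0026 0.008 ] deg 0.5 grip 0.114 F [-2.2 -0.3  7.5] rows>= 0.006265175502969931 0.06746042433827965 j7 -0.38
[0.56290867 0.03709605 0.22924424] [ 0.55277548 -0.04001912  0.0752769 ]
```

View pics/w12.png

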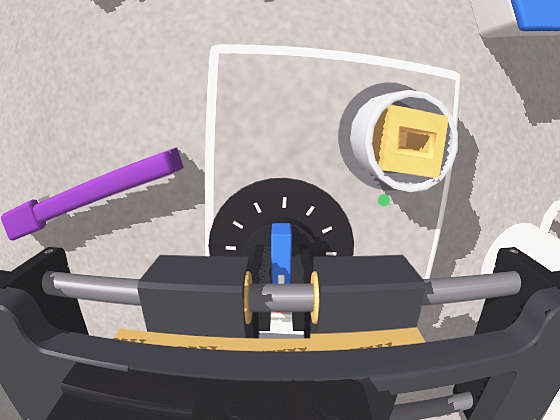

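{"method": "servo_tool", "body": {
  "increments": [
    {"hand":0.3,"tx":0,"ty":0,"tz":0,"rx":0,"ry":0,"rz":0},
    {"hand":0.3,"tx":0,"ty":0,"tz":0,"rx":0,"ry":0,"rz":0},
    {"hand":0.3,"tx":0,"ty":0,"tz":0,"rx":0,"ry":0,"rz":0},
    {"hand":0.3,"tx":0,"ty":0,"tz":0,"rx":0,"ry":0,"rz":0},
    {"hand":0.3,"tx":0,"ty":0,"tz":-0.03,"rx":0,"ry":0,"rz":0},
    {"hand":0.3,"tx":0,"ty":0,"tz":-0.07,"rx":0,"ry":0,"rz":0},
    {"hand":0.3,"tx":0,"ty":0,"tz":-0.11,"rx":0,"ry":0,"rz":0},
    {"hand":0.3,"tx":0,"ty":0,"tz":-0.145,"rx":0,"ry":0,"rz":0}
  ]
}}

```text
time_s: 19.78
eef_pos: [0.5528, -0.0392, 0.2222]
eef_rot: [3.14, 0.002, 1.438]
force: [1.1, -0.4, -0.1]
grip_width: 0.298
```

{"method": "servo_tool", "body": {
  "increments": [
    {"hand":0.3,"tx":-0.08,"ty":0,"tz":0,"rx":0,"ry":0,"rz":0},
    {"hand":0.3,"tx":-0.08,"ty":0,"tz":0,"rx":0,"ry":0,"rz":0},
    {"hand":0.3,"tx":-0.08,"ty":0,"tz":0,"rx":0,"ry":0,"rz":0},
    {"hand":0.3,"tx":-0.08,"ty":0,"tz":0,"rx":0,"ry":0,"rz":0},
    {"hand":0.3,"tx":-0.08,"ty":0,"tz":0,"rx":0,"ry":0,"rz":0},
    {"hand":0.3,"tx":-0.08,"ty":0,"tz":0,"rx":0,"ry":0,"rz":0}
  ]
}}

```text
time_s: 20.28
eef_pos: [0.5423, -0.1174, 0.2199]
eef_rot: [3.141, 0.001, 1.44]
force: [-0.6, 0.5, 0.1]
grip_width: 0.301
```

```bash
 bash p.sh .5527,-.1200,.22,1.43; python3 w.py w13; python3 cr.py w13 190 40 390 230 4 w13a

```

```text
t 20.28 tx ty tz [-0.0012  0.0106 -0.0001] rot [0.0003 0.0012 0.0096] deg 0.6 grip 0.301 F [-0.6  0.5  0.1] rows>= 0.2565461002719091 0.07747342790745484 j7 -0.14
[ 0.55233792 -0.04048793  0.37400673] [ 0.54233973 -0.11735499  0.21994083]
```

View pics/w13.png

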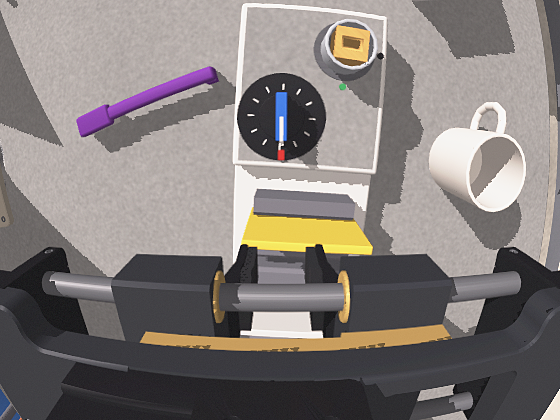

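View pics/w13a.png

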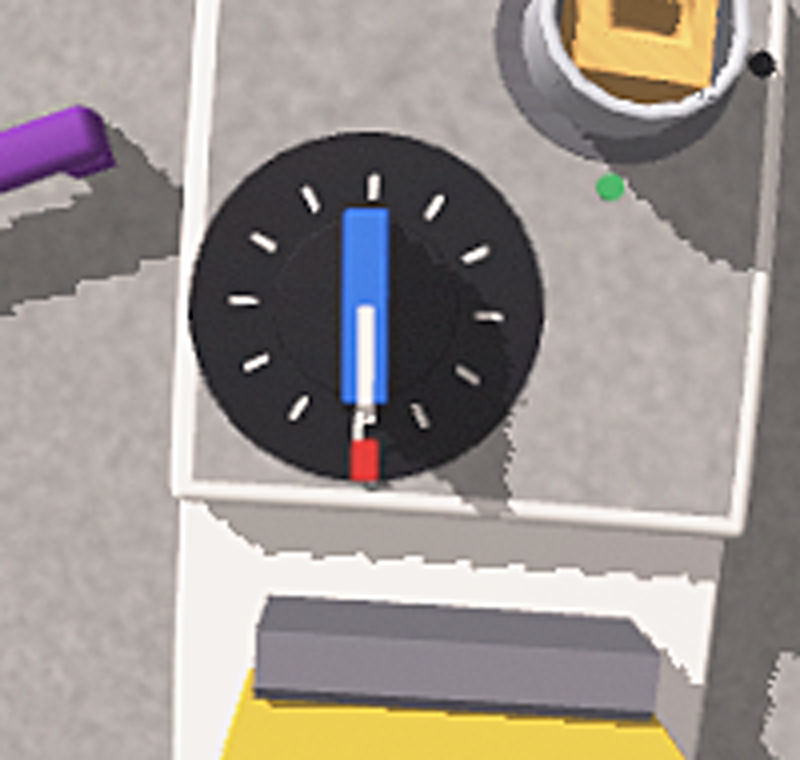

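```bash
cat > d.py <<'E'
from h import *
import pickle
w=pickle.load(open('pics/w13.pkl','rb'))
np.set_printoptions(precision=4,suppress=True)
cp=lambda L,x0=190,y0=40,s=4:[((a+.5)/s-.5+x0,(b+.5)/s-.5+y0) for a,b in L]
U=lambda L,z:unproj(w,cp(L),z,True)[:,:2]
ang=lambda p,q:np.arctan2(q[1]-p[1],q[0]-p[0])
a=U([(342,210),(343,403),(388,210),(388,404)],.082); print('bar',ang(a[0],a[1]),ang(a[2],a[3]),a.mean(0))
b=U([(365,306),(366,405)],.082); print('line',ang(*b))
for c in (U([(367,307)],.053)[0],a.mean(0)):
  k=U([(365,460)],.053)[0]; print('mark',c,ang(c,k),np.hypot(*(k-c)))
E
python3 d.py;  bash p.sh .4245,.2225,.2,3.66
```

```text
bar -1.6986332267960622 -1.7005022654494035 [ 0.5525 -0.0396]
line -1.6921172939941465
mark [ 0.5529 -0.0396] -1.7149895382454012 0.03792310339854944
mark [ 0.5525 -0.0396] -1.7036510820258328 0.03790432636004678
t 20.33 tx ty tz [ 0.3216 -0.1612  0.0195] rot [-1.30e-03  1.00e-03 -2.22e+00] deg -127.2 grip 0.3 F [-1.1 -0.   0.2] rows>= 8.639261600452592 17.76514070162366 j7 -0.14
```

The dial agrees with the mark to about 0.01 rad. Now the key.

{"method": "servo_tool", "body": {
  "increments": [
    {"hand":0.4,"tx":0.32,"ty":-0.16,"tz":0.0,"rx":0,"ry":0,"rz":-0.12},
    {"hand":0.4,"tx":0.32,"ty":-0.16,"tz":0.0,"rx":0,"ry":0,"rz":-0.24},
    {"hand":0.4,"tx":0.32,"ty":-0.16,"tz":0.0,"rx":0,"ry":0,"rz":-0.36},
    {"hand":0.4,"tx":0.32,"ty":-0.16,"tz":0.0,"rx":0,"ry":0,"rz":-0.48},
    {"hand":0.4,"tx":0.32,"ty":-0.16,"tz":0.0,"rx":0,"ry":0,"rz":-0.6},
    {"hand":0.4,"tx":0.32,"ty":-0.16,"tz":0.0,"rx":0,"ry":0,"rz":-0.72},
    {"hand":0.4,"tx":0.32,"ty":-0.16,"tz":0.0,"rx":0,"ry":0,"rz":-0.84},
    {"hand":0.4,"tx":0.32,"ty":-0.16,"tz":0.0,"rx":0,"ry":0,"rz":-0.96}
  ]
}}

```text
time_s: 21.0
eef_pos: [0.4324, 0.199, 0.2197]
eef_rot: [-3.14, 0.003, 2.405]
force: [1.4, -0.5, -0.3]
grip_width: 0.401
```

{"method": "servo_tool", "body": {
  "increments": [
    {"hand":0.4,"tx":0,"ty":0,"tz":0,"rx":0,"ry":0,"rz":-0.12},
    {"hand":0.4,"tx":0,"ty":0,"tz":0,"rx":0,"ry":0,"rz":-0.24},
    {"hand":0.4,"tx":0,"ty":0,"tz":0,"rx":0,"ry":0,"rz":-0.36},
    {"hand":0.4,"tx":0,"ty":0,"tz":0,"rx":0,"ry":0,"rz":-0.48},
    {"hand":0.4,"tx":0,"ty":0,"tz":0,"rx":0,"ry":0,"rz":-0.6},
    {"hand":0.4,"tx":0,"ty":0,"tz":0,"rx":0,"ry":0,"rz":-0.72},
    {"hand":0.4,"tx":0,"ty":0,"tz":0,"rx":0,"ry":0,"rz":-0.84},
    {"hand":0.4,"tx":0,"ty":0,"tz":0,"rx":0,"ry":0,"rz":-0.96}
  ]
}}

```text
time_s: 21.67
eef_pos: [0.4334, 0.1975, 0.2195]
eef_rot: [-3.14, -0.0, -2.917]
force: [-0.4, -0.5, 0.8]
grip_width: 0.4
```

```bash
 bash p.sh .4245,.2225,.2,3.66
```

```text
t 21.67 tx ty tz [0.0031 0.0264 0.0194] rot [-0.0019 -0.0004 -0.2941] deg -16.9 grip 0.4 F [-0.4 -0.5  0.8] rows>= 0.7902931080306553 2.3538411382121627 j7 1.19
```

{"method": "servo_tool", "body": {
  "increments": [
    {"hand":0.4,"tx":-0.077,"ty":0.026,"tz":0.02,"rx":0,"ry":0,"rz":-0.1},
    {"hand":0.4,"tx":-0.077,"ty":0.026,"tz":0.02,"rx":0,"ry":0,"rz":-0.2},
    {"hand":0.4,"tx":-0.077,"ty":0.026,"tz":0.02,"rx":0,"ry":0,"rz":-0.294},
    {"hand":0.4,"tx":-0.077,"ty":0.026,"tz":0.02,"rx":0,"ry":0,"rz":-0.294},
    {"hand":0.4,"tx":-0.077,"ty":0.026,"tz":0.02,"rx":0,"ry":0,"rz":-0.294},
    {"hand":0.4,"tx":-0.077,"ty":0.026,"tz":0.02,"rx":0,"ry":0,"rz":-0.294},
    {"hand":0.4,"tx":-0.077,"ty":0.026,"tz":0.02,"rx":0,"ry":0,"rz":-0.294},
    {"hand":0.4,"tx":-0.077,"ty":0.026,"tz":0.02,"rx":0,"ry":0,"rz":-0.294}
  ]
}}

```text
time_s: 22.33
eef_pos: [0.5034, 0.2379, 0.2002]
eef_rot: [-3.138, 0.0, -2.633]
force: [-0.4, -0.4, 0.5]
grip_width: 0.401
```

```bash
 python3 w.py w14;bash p.sh .4245,.2225,.2,3.66;  python3 cr.py w14 200 100 360 250 5 w14a
```

```text
[0.43530508 0.20057746 0.35431218] [0.50350386 0.23785404 0.20009651]
t 22.38 tx ty tz [ 0.0765  0.0251 -0.    ] rot [-0.0035  0.0002 -0.0094] deg -0.5 grip 0.399 F [0.1 0.2 0.2] rows>= 1.9300260720286888 0.07988883545342738 j7 1.26
```

View pics/w14.png

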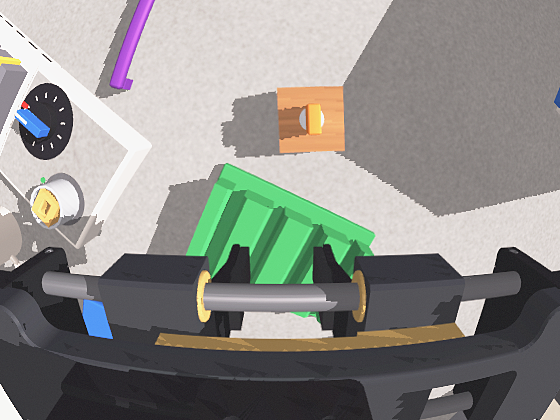

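View pics/w14a.png

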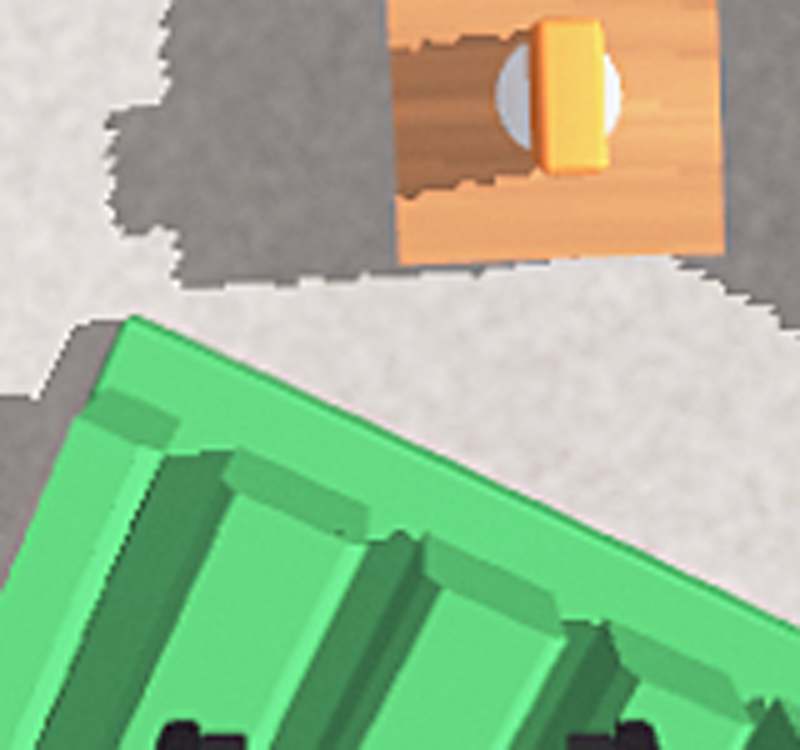

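```bash
python3 cr.py w14 260 70 360 170 6 w14b; cat > e.py <<'E'
from h import *
import pickle
w=pickle.load(open('pics/w14.pkl','rb'))
np.set_printoptions(precision=4,suppress=True)
cp=lambda L,x0=200,y0=100,s=5:[((a+.5)/s-.5+x0,(b+.5)/s-.5+y0) for a,b in L]
U=lambda L,z:unproj(w,cp(L),z,True)[:,:2]
ang=lambda p,q:np.arctan2(q[1]-p[1],q[0]-p[0])
a=U([(540,20),(603,19),(609,169),(547,174)],.066); print('key',a,a.mean(0),ang(a[0],a[3]),ang(a[1],a[2]),np.hypot(*(a[0]-a[3])),np.hypot(*(a[0]-a[1])))
b=unproj(w,[(276.5,87.5),(343,86),(344.5,150.5),(279.5,153)],.036,True)[:,:2];print('block',b,b.mean(0),ang(b[0],b[3]),ang(b[1],b[2]),np.hypot(*(b[0]-b[3])))
E
python3 e.py
```

```text
key [[0.4137 0.2142]
 [0.4079 0.2237]
 [0.4305 0.2379]
 [0.4368 0.2288]] [0.4222 0.2261] 0.5622369270859091 0.5606782890223575 0.027402797638435724 0.011090763898405541
block [[0.4124 0.1818]
 [0.3784 0.2367]
 [0.433  0.2703]
 [0.4672 0.2157]] [0.4227 0.2261] 0.5531849488485276 0.5511905516779666 0.0644094982197842
```

View pics/w14b.png

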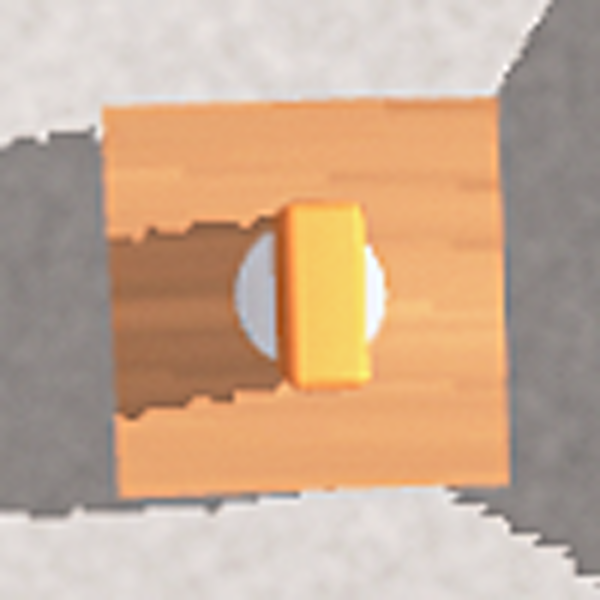

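```bash
 bash p.sh .4228,.2247,.12,3.695
```

```text
t 22.38 tx ty tz [0.0769 0.0281 0.08  ] rot [-0.0035  0.0002 -0.0444] deg -2.5 grip 0.399 F [0.1 0.2 0.2] rows>= 2.7448966215512645 0.3560953751984858 j7 1.26
```

{"method": "servo_tool", "body": {
  "increments": [
    {"hand":0.4,"tx":0.04,"ty":0.014,"tz":0,"rx":-0.003,"ry":0,"rz":-0.044},
    {"hand":0.4,"tx":0.077,"ty":0.028,"tz":0.02,"rx":-0.003,"ry":0,"rz":-0.044},
    {"hand":0.4,"tx":0.077,"ty":0.028,"tz":0.05,"rx":-0.003,"ry":0,"rz":-0.044},
    {"hand":0.4,"tx":0.077,"ty":0.028,"tz":0.08,"rx":-0.003,"ry":0,"rz":-0.044},
    {"hand":0.4,"tx":0.077,"ty":0.028,"tz":0.08,"rx":-0.003,"ry":0,"rz":-0.044},
    {"hand":0.4,"tx":0.077,"ty":0.028,"tz":0.08,"rx":-0.003,"ry":0,"rz":-0.044},
    {"hand":0.4,"tx":0.077,"ty":0.028,"tz":0.08,"rx":-0.003,"ry":0,"rz":-0.044}
  ]
}}

```text
time_s: 22.97
eef_pos: [0.4234, 0.2258, 0.121]
eef_rot: [3.14, 0.001, -2.587]
force: [-0.2, 0.3, -0.3]
grip_width: 0.4
```

```bash
 bash p.sh .4228,.2247,.051,3.695; python3 w.py w15; python3 -c "
from h import *
snap('scene','s15')"; python3 cr.py s15 320 170 450 290 6 s15a; python3 cr.py w15 180 200 380 350 4 w15a
```

```text
t 22.97 tx ty tz [ 0.0011 -0.0007  0.07  ] rot [0.0017 0.0007 0.001 ] deg 0.1 grip 0.4 F [-0.2  0.3 -0.3] rows>= 1.6786000243139596 0.016409318176943057 j7 1.27
[0.35744901 0.18463411 0.27510865] [0.42366937 0.22593847 0.12118283]
```

View pics/w15a.png

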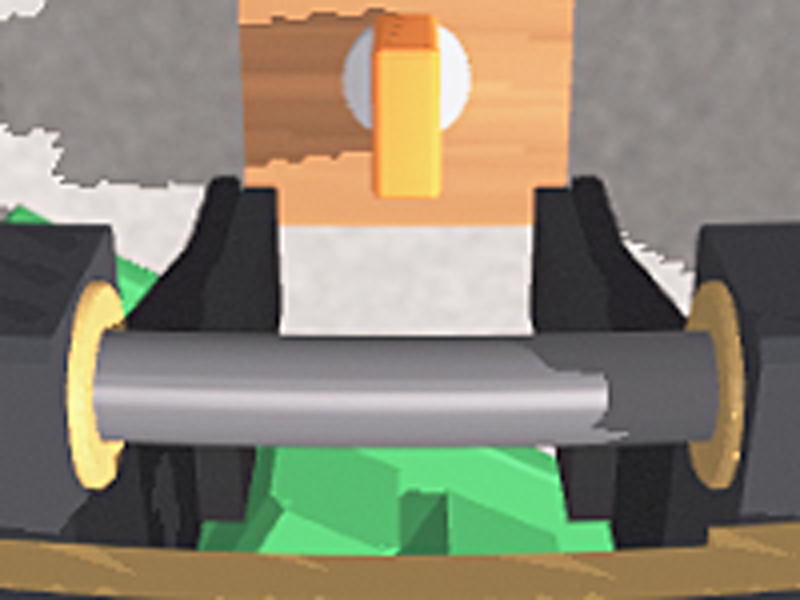

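View pics/s15a.png

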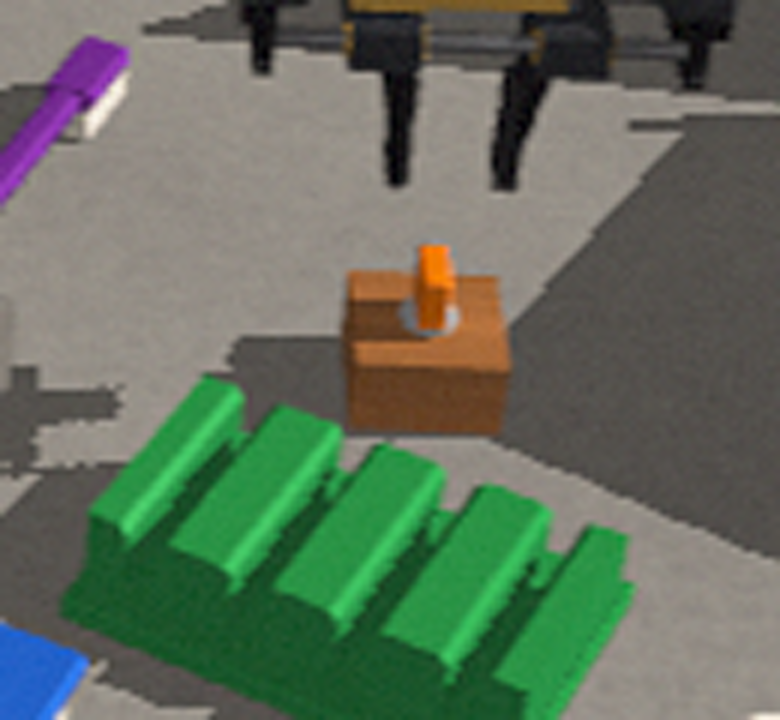

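```bash
cat > f.py <<'E'
from h import *
import pickle
w=pickle.load(open('pics/w15.pkl','rb'))
np.set_printoptions(precision=4,suppress=True)
cp=lambda L,x0=180,y0=200,s=4:[((a+.5)/s-.5+x0,(b+.5)/s-.5+y0) for a,b in L]
a=unproj(w,cp([(375,50),(438,49),(440,196),(375,196)]),.066,True)[:,:2]; ang=lambda p,q:np.arctan2(q[1]-p[1],q[0]-p[0])
print(a.mean(0),ang(a[0],a[3]),ang(a[1],a[2]),np.hypot(*(a[0]-a[3])),np.hypot(*(a[0]-a[1])))
E
python3 f.py; bash p.sh .4228,.2247,.051,3.695
```

```text
[0.4219 0.2254] 0.5467035384490301 0.5753501892772671 0.026611861699867977 0.01057875004288259
t 23.07 tx ty tz [ 0.0015 -0.0007  0.0701] rot [0.0015 0.0015 0.0009] deg 0.1 grip 0.397 F [ 0.4  0.6 -0.2] rows>= 1.6805718883972889 0.018318493694060654 j7 1.27
```

{"method": "servo_tool", "body": {
  "increments": [
    {"hand":0.4,"tx":0.0015,"ty":0,"tz":0.03,"rx":0.001,"ry":0.001,"rz":0},
    {"hand":0.4,"tx":0.0015,"ty":0,"tz":0.055,"rx":0.001,"ry":0.001,"rz":0},
    {"hand":0.4,"tx":0.0015,"ty":0,"tz":0.07,"rx":0.001,"ry":0.001,"rz":0},
    {"hand":0.4,"tx":0.0015,"ty":0,"tz":0.07,"rx":0.001,"ry":0.001,"rz":0},
    {"hand":0.4,"tx":0.0015,"ty":0,"tz":0.07,"rx":0.001,"ry":0.001,"rz":0},
    {"hand":0.4,"tx":0.0015,"ty":0,"tz":0.07,"rx":0.001,"ry":0.001,"rz":0}
  ]
}}

```text
time_s: 23.57
eef_pos: [0.4223, 0.2251, 0.051]
eef_rot: [3.141, 0.0, -2.587]
force: [0.2, 0.0, 0.6]
grip_width: 0.399
```

```bash
bash p.sh .4228,.2247,.051,3.695
```

```text
t 23.57 tx ty tz [-0.0002 -0.0006 -0.    ] rot [0.0004 0.0003 0.001 ] deg 0.1 grip 0.399 F [0.2 0.  0.6] rows>= 0.015398987887244238 0.008807212245169742 j7 1.18
```

{"method": "servo_tool", "body": {
  "increments": [
    {"hand":0.1,"tx":0,"ty":0,"tz":0,"rx":0,"ry":0,"rz":0},
    {"hand":0,"tx":0,"ty":0,"tz":0,"rx":0,"ry":0,"rz":0},
    {"hand":0,"tx":0,"ty":0,"tz":0,"rx":0,"ry":0,"rz":0},
    {"hand":0,"tx":0,"ty":0,"tz":0,"rx":0,"ry":0,"rz":0},
    {"hand":0,"tx":0,"ty":0,"tz":0,"rx":0,"ry":0,"rz":0},
    {"hand":0,"tx":0,"ty":0,"tz":0,"rx":0,"ry":0,"rz":0},
    {"hand":0,"tx":0,"ty":0,"tz":0,"rx":0,"ry":0,"rz":0},
    {"hand":0,"tx":0,"ty":0,"tz":0,"rx":0,"ry":0,"rz":0}
  ]
}}

```text
time_s: 24.23
eef_pos: [0.4216, 0.2243, 0.0497]
eef_rot: [-3.142, -0.001, -2.587]
force: [-1.5, -1.5, 5.5]
grip_width: 0.132
```

{"method": "servo_tool", "body": {
  "increments": [
    {"hand":0,"tx":0,"ty":0,"tz":-0.02,"rx":0,"ry":0,"rz":0},
    {"hand":0,"tx":0,"ty":0,"tz":-0.05,"rx":0,"ry":0,"rz":0},
    {"hand":0,"tx":0,"ty":0,"tz":-0.09,"rx":0,"ry":0,"rz":0},
    {"hand":0,"tx":0,"ty":0,"tz":-0.13,"rx":0,"ry":0,"rz":0},
    {"hand":0,"tx":0,"ty":0,"tz":-0.13,"rx":0,"ry":0,"rz":0},
    {"hand":0,"tx":0,"ty":0,"tz":-0.13,"rx":0,"ry":0,"rz":0},
    {"hand":0,"tx":0,"ty":0,"tz":-0.13,"rx":0,"ry":0,"rz":0}
  ]
}}

```text
time_s: 24.82
eef_pos: [0.4215, 0.2238, 0.1788]
eef_rot: [-3.141, -0.002, -2.588]
force: [-0.2, 0.4, -1.4]
grip_width: 0.136
```

```bash
bash p.sh .6236,.0205,.18,2.952; python3 w.py w16; python3 -c "
from h import *
snap('scene','s16')"; python3 cr.py s16 320 150 450 270 6 s16a; python3 cr.py w16 180 200 380 350 4 w16a
```

```text
t 24.82 tx ty tz [-0.065  -0.2792 -0.0012] rot [-0.0012 -0.002   0.7432] deg 42.6 grip 0.136 F [-0.2  0.4 -1.4] rows>= 6.87353524136622 5.9474163310002535 j7 1.35
[0.35576147 0.18317706 0.3331549 ] [0.4211482  0.22370272 0.17831641]
```

View pics/w16a.png

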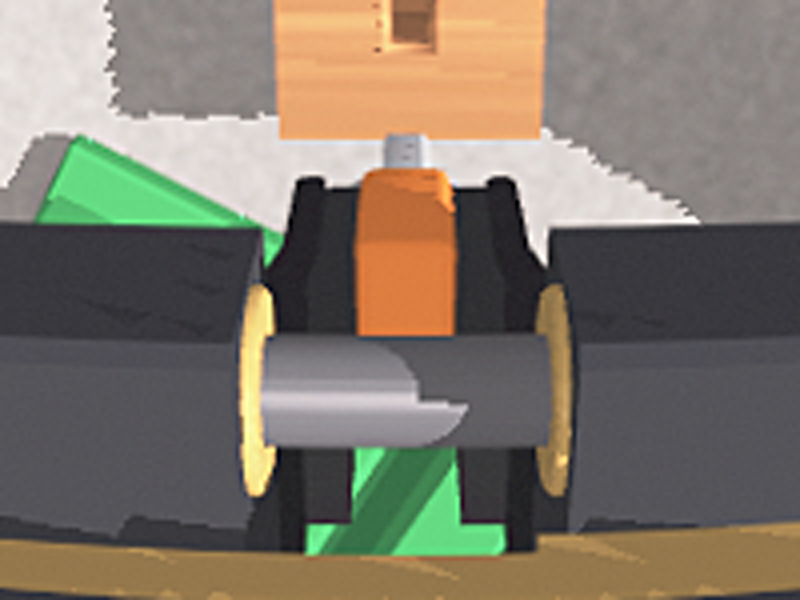

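View pics/s16a.png

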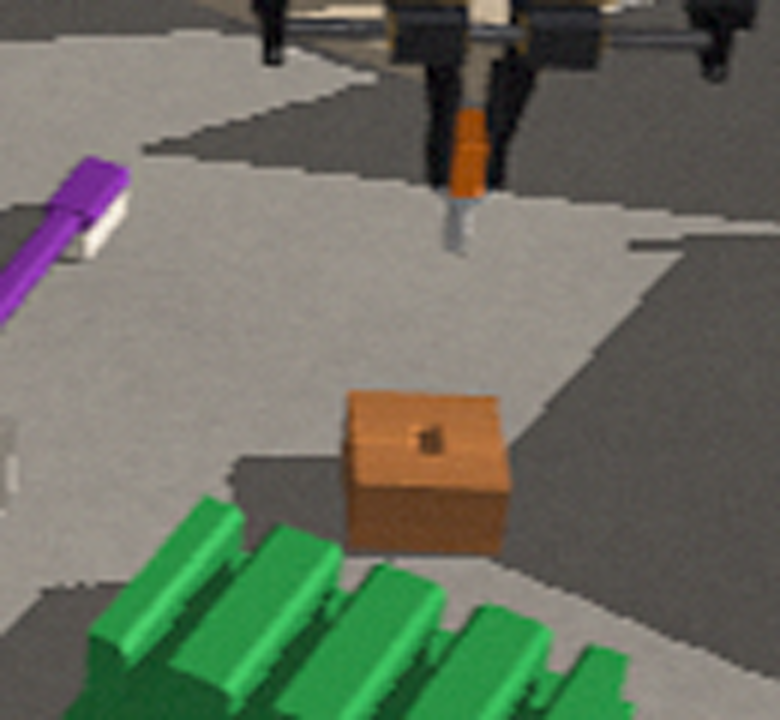

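```bash
cat > g.py <<'E'
from h import *
import pickle,sys
w=pickle.load(open('pics/w16.pkl','rb'))
o=robot.observe(); 
from scipy.optimize import least_squares
np.set_printoptions(precision=4,suppress=True)
p0=np.array([0.4211482,0.22370272,0.17831641]); yaw=-2.588
tx=np.array([np.cos(yaw),np.sin(yaw),0]); ty=np.array([np.sin(yaw),-np.cos(yaw),0])
cp=lambda L,x0=180,y0=200,s=4:np.array([((a+.5)/s-.5+x0,(b+.5)/s-.5+y0) for a,b in L])
obs=cp([(406,241),(406,171),(405,134)])
def pts(d,th,e=0,ph=0,dz=-.0137):
    L=np.array([(14,0,30),(14,0,4),(7,0,-28)])/1000
    # pivot about grasp (z local .0137+.011)
    piv=-dz+.011; out=[]
    for x,y,z in L:
        zz=z-piv; X=x*np.cos(th)+zz*np.sin(th)+d; Z=-x*np.sin(th)+zz*np.cos(th); Y=e+zz*ph
        out.append(p0+tx*X+ty*Y+np.array([0,0,Z+.011]))
    return np.array(out)
for th in(0,):
    print(proj(w,pts(0,0),True),obs)
r=least_squares(lambda q:(proj(w,pts(*q),True)-obs).ravel(),[0,0,0,0]); print(r.x,r.fun)
r=least_squares(lambda q:(proj(w,pts(q[0],0,q[1]),True)-obs).ravel(),[0,0]); print(r.x,r.fun)
E
python3 g.py
```

```text
[[281.1183 256.69  ]
 [281.0851 236.8286]
 [281.0556 229.201 ]] [[281.125 259.875]
 [281.125 242.375]
 [280.875 233.125]]
[-0.0022  0.0187  0.      0.0019] [ 0.0419  0.6424 -0.0879 -1.2863  0.0466  0.6592]
[-0.0024 -0.    ] [-0.0467  1.509  -0.0741 -1.3801  0.1519 -0.3715]
```

```bash
python3 cr.py w16 235 160 335 240 8 w16b
```

```text
(no output)
```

View pics/w16b.png

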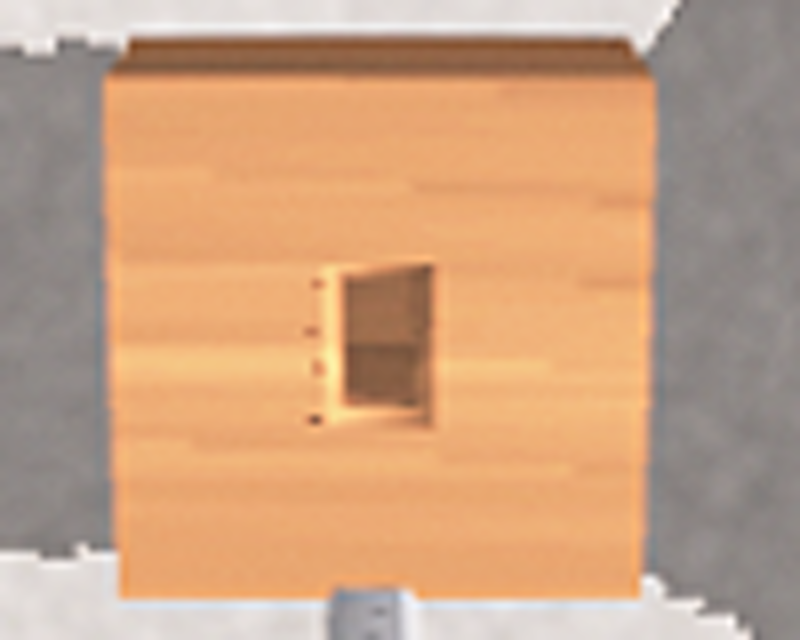

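```bash
cat > g2.py <<'E'
from h import *
import pickle
w=pickle.load(open('pics/w16.pkl','rb'))
np.set_printoptions(precision=4,suppress=True)
cp=lambda L,x0=235,y0=160,s=8:np.array([((a+.5)/s-.5+x0,(b+.5)/s-.5+y0) for a,b in L])
b=unproj(w,cp([(105,75),(655,72),(640,598),(120,600)]),.036,True)[:,:2]
s=unproj(w,cp([(384,347)]),.036,True)[:,:2]
ang=lambda p,q:np.arctan2(q[1]-p[1],q[0]-p[0])
print(b.mean(0),s,ang(b[0],b[3]),ang(b[1],b[2]),ang(b[0],b[1]),ang(b[3],b[2]),np.hypot(*(b[0]-b[1])),np.hypot(*(b[0]-b[3])))
yaw=-2.587; T=np.array([[np.cos(yaw),np.sin(yaw)],[np.sin(yaw),-np.cos(yaw)]]) # rows tool x,y
for t in ([.4216,.2243],[.4223,.2251]): print('offset tool', T@(b.mean(0)-t), T@(s[0]-t))
E
python3 g2.py;bash p.sh .6236,.0205,.2295,2.952;
```

```text
[0.4223 0.2256] [[0.4225 0.2263]] 0.5548977739251062 0.5537259837205223 2.1300223832297314 2.1280684193401616 0.06365176691724463 0.06459943821441368
offset tool [-0.0013  0.0007] [-0.0018  0.0012]
offset tool [-0.0003  0.0004] [-0.0007  0.0009]
t 24.92 tx ty tz [-0.0651 -0.2795 -0.0518] rot [-6.000e-04 -3.800e-03  7.438e-01] deg 42.6 grip 0.138 F [ 0.5  0.2 -0.3] rows>= 6.992684358275013 5.952097257922188 j7 1.35
```

{"method": "servo_tool", "body": {
  "increments": [
    {"hand":0,"tx":-0.065,"ty":-0.28,"tz":-0.05,"rx":0,"ry":0,"rz":0.1},
    {"hand":0,"tx":-0.065,"ty":-0.28,"tz":-0.05,"rx":0,"ry":0,"rz":0.2},
    {"hand":0,"tx":-0.065,"ty":-0.28,"tz":-0.05,"rx":0,"ry":0,"rz":0.3},
    {"hand":0,"tx":-0.065,"ty":-0.28,"tz":-0.05,"rx":0,"ry":0,"rz":0.4},
    {"hand":0,"tx":-0.065,"ty":-0.28,"tz":-0.05,"rx":0,"ry":0,"rz":0.5},
    {"hand":0,"tx":-0.065,"ty":-0.28,"tz":-0.05,"rx":0,"ry":0,"rz":0.6},
    {"hand":0,"tx":-0.065,"ty":-0.28,"tz":-0.05,"rx":0,"ry":0,"rz":0.7},
    {"hand":0,"tx":-0.065,"ty":-0.28,"tz":-0.05,"rx":0,"ry":0,"rz":0.744}
  ]
}}

```text
time_s: 25.58
eef_pos: [0.6283, 0.0122, 0.227]
eef_rot: [-3.139, -0.002, 2.937]
force: [-0.2, -2.2, -1.5]
grip_width: 0.133
```

```bash
bash p.sh .6236,.0205,.2295,2.952;
```

```text
t 25.58 tx ty tz [ 0.0063  0.0072 -0.0025] rot [-0.003  -0.0024 -0.0155] deg -0.9 grip 0.133 F [-0.2 -2.2 -1.5] rows>= 0.2374483601461724 0.1277789788335243 j7 1.01
```

{"method": "servo_tool", "body": {
  "increments": [
    {"hand":0,"tx":0.006,"ty":0.003,"tz":-0.002,"rx":-0.003,"ry":-0.002,"rz":0},
    {"hand":0,"tx":0.006,"ty":0.003,"tz":-0.002,"rx":-0.003,"ry":-0.002,"rz":0},
    {"hand":0,"tx":0.006,"ty":0.003,"tz":-0.002,"rx":-0.003,"ry":-0.002,"rz":0},
    {"hand":0,"tx":0.006,"ty":0.003,"tz":-0.002,"rx":-0.003,"ry":-0.002,"rz":0},
    {"hand":0,"tx":0.006,"ty":0.003,"tz":-0.002,"rx":-0.003,"ry":-0.002,"rz":0}
  ]
}}

```text
time_s: 26.0
eef_pos: [0.6186, 0.0251, 0.231]
eef_rot: [3.14, 0.0, 2.954]
force: [-0.2, -0.7, -0.5]
grip_width: 0.135
```

```bash
bash p.sh .6236,.0205,.2295,2.952;python3 w.py w17; python3 cr.py w17 231 150 331 240 8 w17b
```

```text
t 26.0 tx ty tz [-0.0058 -0.0036  0.0015] rot [0.0016 0.0003 0.0015] deg 0.1 grip 0.135 F [-0.2 -0.7 -0.5] rows>= 0.1665326602066672 0.01785563484004208 j7 1.01
[0.54227992 0.03927304 0.3851813 ] [0.61871273 0.02490317 0.23112425]
```

View pics/w17b.png

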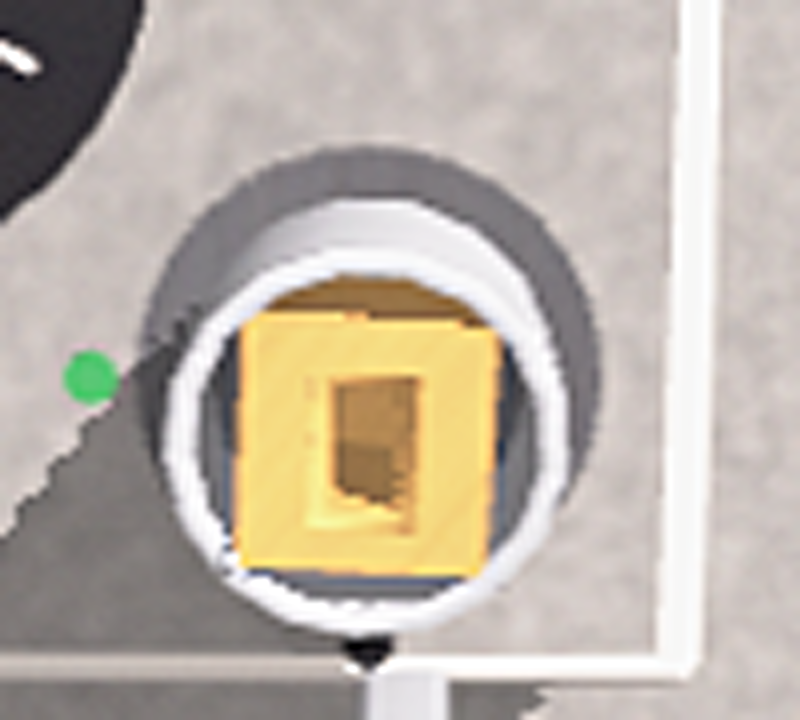

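```bash
cat > g3.py <<'E'
from h import *
import pickle
w=pickle.load(open('pics/w17.pkl','rb'))
np.set_printoptions(precision=4,suppress=True)
cp=lambda L,x0=231,y0=150,s=8:np.array([((a+.5)/s-.5+x0,(b+.5)/s-.5+y0) for a,b in L])
b=unproj(w,cp([(243,312),(498,327),(478,578),(240,567)]),.0875,True)[:,:2]
s=unproj(w,cp([(332,378),(424,376),(414,532),(313,528)]),.0875,True)[:,:2]
ang=lambda p,q:np.arctan2(q[1]-p[1],q[0]-p[0])
for b in (b,s): print(b.mean(0),ang(b[0],b[3]),ang(b[1],b[2]),ang(b[0],b[1])-1.5708,ang(b[3],b[2])-1.5708,np.hypot(*(b[0]-b[1])),np.hypot(*(b[0]-b[3])),np.hypot(*(b[2]-b[3])),np.hypot(*(b[1]-b[2])))
E
python3 g3.py;bash p.sh .6236,.0205,.2295,2.952;
```

```text
[0.6228 0.02  ] -0.21644212893696568 -0.255970510912333 -0.24957216322586429 -0.23724868692341228 0.029968246985760342 0.03145620516789999 0.02872958051967447 0.031085545110131476
[0.6237 0.0205] -0.31804322253586387 -0.2482056502466553 -0.166678733242426 -0.23024362883178906 0.01084984406324068 0.018676904778317648 0.012119048712849467 0.019297276061351044
t 26.05 tx ty tz [-0.0056 -0.0034  0.0016] rot [0.0016 0.0005 0.0011] deg 0.1 grip 0.136 F [-0.4 -0.7  0.4] rows>= 0.16248927492828388 0.016070228445097236 j7 1.01
```

```bash
bash p.sh .6226,.02,.16,2.93;
```

```text
t 26.05 tx ty tz [-0.0047 -0.0042  0.0711] rot [0.0016 0.0005 0.0231] deg 1.3 grip 0.136 F [-0.4 -0.7  0.4] rows>= 1.7122051844938835 0.18524529008294235 j7 1.01
```

{"method": "servo_tool", "body": {
  "increments": [
    {"hand":0,"tx":-0.0045,"ty":-0.004,"tz":0.02,"rx":0.001,"ry":0,"rz":0.023},
    {"hand":0,"tx":-0.0045,"ty":-0.004,"tz":0.045,"rx":0.001,"ry":0,"rz":0.023},
    {"hand":0,"tx":-0.0045,"ty":-0.004,"tz":0.065,"rx":0.001,"ry":0,"rz":0.023},
    {"hand":0,"tx":-0.0045,"ty":-0.004,"tz":0.07,"rx":0.001,"ry":0,"rz":0.023},
    {"hand":0,"tx":-0.0045,"ty":-0.004,"tz":0.07,"rx":0.001,"ry":0,"rz":0.023},
    {"hand":0,"tx":-0.0045,"ty":-0.004,"tz":0.07,"rx":0.001,"ry":0,"rz":0.023}
  ]
}}

```text
time_s: 26.55
eef_pos: [0.623, 0.0202, 0.1622]
eef_rot: [3.14, 0.001, 2.929]
force: [0.7, 0.7, 0.2]
grip_width: 0.132
```

```bash
bash p.sh .6226,.02,.16,2.93;python3 w.py w18; python3 cr.py w18 231 170 331 260 8 w18b; python3 -c "
from h import *
snap('scene','s18')"; python3 cr.py s18 220 150 340 250 6 s18a
```

```text
t 26.55 tx ty tz [ 0.0004 -0.0003  0.0022] rot [ 0.0014  0.0012 -0.0008] deg -0.0 grip 0.132 F [0.7 0.7 0.2] rows>= 0.0534456346443543 0.016023391143392317 j7 0.96
[0.54694909 0.03626713 0.31625748] [0.62337374 0.02025937 0.16272215]
```

View pics/w18b.png

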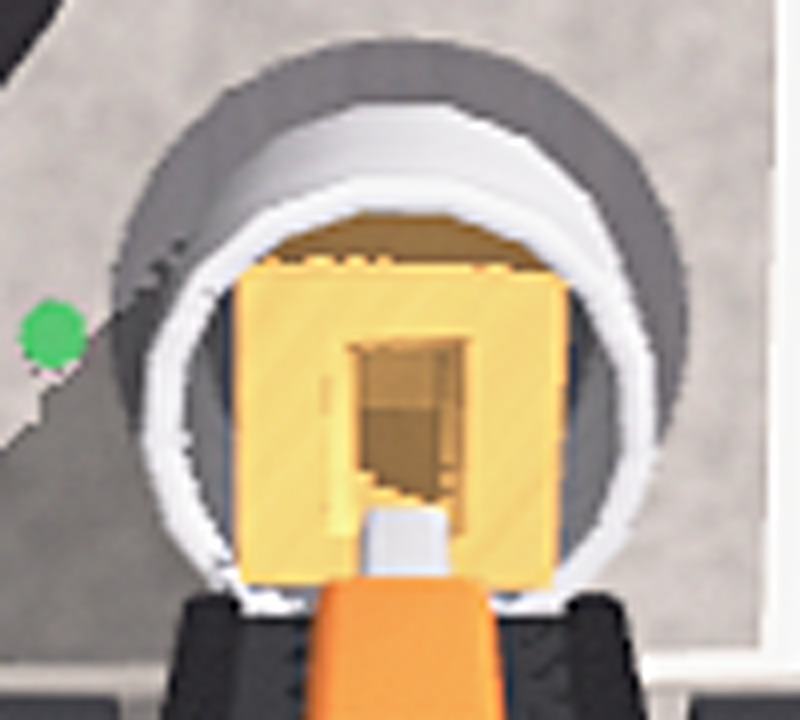

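View pics/s18a.png

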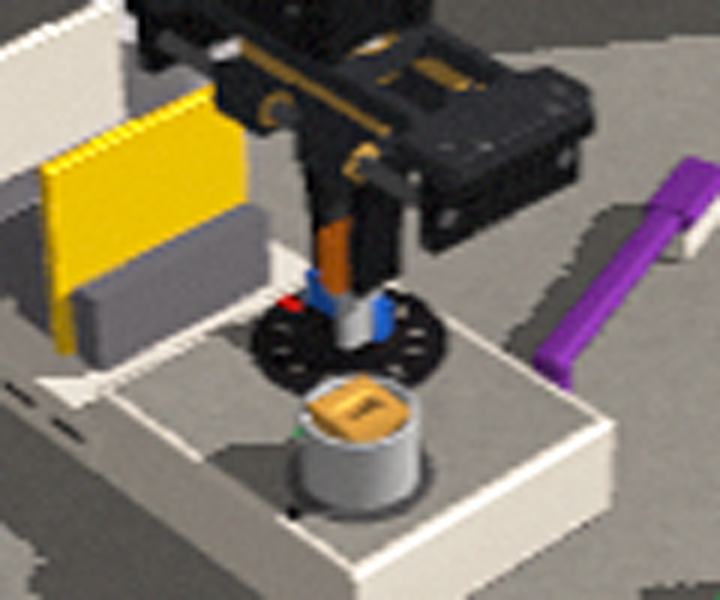

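```bash
cat > g4.py <<'E'
from h import *
import pickle
w=pickle.load(open('pics/w18.pkl','rb'))
np.set_printoptions(precision=4,suppress=True)
cp=lambda L,x0=231,y0=170,s=8:np.array([((a+.5)/s-.5+x0,(b+.5)/s-.5+y0) for a,b in L])
U=lambda L,z:unproj(w,cp(L),z,True)[:,:2]
b=U([(235,264),(570,272),(553,585),(243,585)],.0875)
ang=lambda p,q:np.arctan2(q[1]-p[1],q[0]-p[0])
for b in (b,): print(b.mean(0),ang(b[0],b[3]),ang(b[1],b[2]),ang(b[0],b[1])-1.5708,ang(b[3],b[2])-1.5708,np.hypot(*(b[0]-b[1])),np.hypot(*(b[0]-b[3])))
yaw=2.929;p=np.array([.62337,.02026]); T=np.array([[np.cos(yaw),np.sin(yaw)],[np.sin(yaw),-np.cos(yaw)]])
print('sq tool',T@(b.mean(0)-p))
k=U([(366,509),(447,509)],.16272-.0417); print('blade front bottom edge tool',(k-p)@T.T)
k=U([(325,580),(490,580)],.16272-.0097); print('bow front bottom edge tool',(k-p)@T.T)
E
python3 g4.py
```

```text
[0.6227 0.0201] -0.208327280563324 -0.24535482783115442 -0.2379063058981905 -0.21331905784361505 0.030566462944805816 0.03151150092751383
sq tool [ 0.0006 -0.0003]
blade front bottom edge tool [[ 0.0053 -0.003 ]
 [ 0.0053  0.0035]]
bow front bottom edge tool [[ 0.0121 -0.0054]
 [ 0.0121  0.0057]]
```

{"method": "servo_tool", "body": {
  "increments": [
    {"hand":0,"tx":0.002,"ty":-0.0006,"tz":0.01,"rx":0.001,"ry":0.001,"rz":0.013},
    {"hand":0,"tx":0.002,"ty":-0.0006,"tz":0.02,"rx":0.001,"ry":0.001,"rz":0.013},
    {"hand":0,"tx":0.002,"ty":-0.0006,"tz":0.027,"rx":0.001,"ry":0.001,"rz":0.013},
    {"hand":0,"tx":0.002,"ty":-0.0006,"tz":0.027,"rx":0.001,"ry":0.001,"rz":0.013},
    {"hand":0,"tx":0.002,"ty":-0.0006,"tz":0.027,"rx":0.001,"ry":0.001,"rz":0.013},
    {"hand":0,"tx":0.002,"ty":-0.0006,"tz":0.027,"rx":0.001,"ry":0.001,"rz":0.013}
  ]
}}

```text
time_s: 27.15
eef_pos: [0.6208, 0.0199, 0.1343]
eef_rot: [3.141, -0.0, 2.916]
force: [0.2, -0.0, 0.4]
grip_width: 0.138
```

```bash
bash p.sh .6213,.02,.135,2.917;python3 w.py w19; python3 cr.py w19 231 190 331 280 8 w19b; python3 -c "
from h import *
snap('scene','s19')"; python3 cr.py s19 220 150 340 250 6 s19a
```

```text
t 27.15 tx ty tz [-0.0005  0.0003 -0.0007] rot [ 0.0002 -0.0004 -0.0011] deg -0.1 grip 0.138 F [ 0.2 -0.   0.4] rows>= 0.020574645284219633 0.009516094960517179 j7 0.94
[0.54520869 0.03708604 0.2885321 ] [0.62090412 0.01986294 0.13450727]
```

View pics/w19b.png

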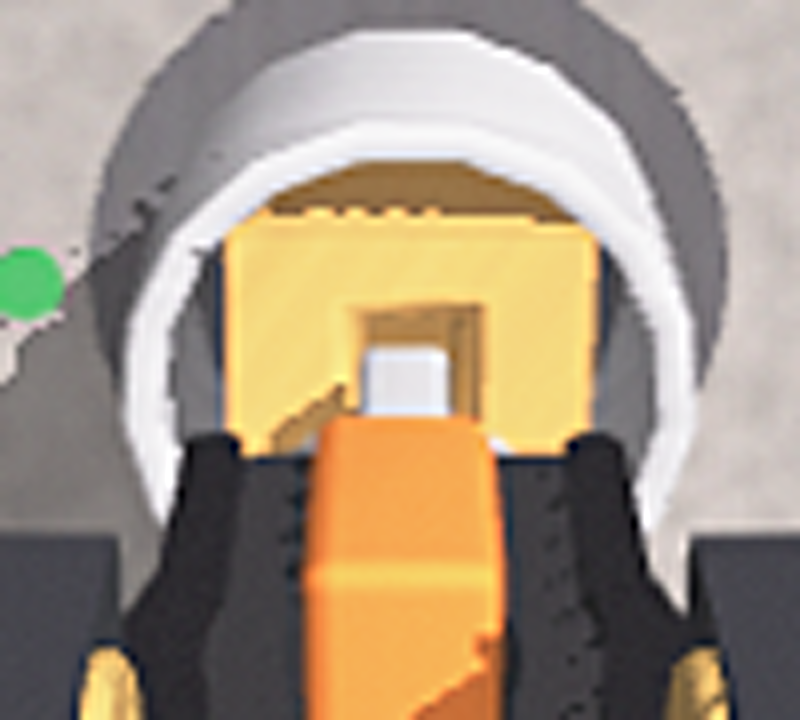

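View pics/s19a.png

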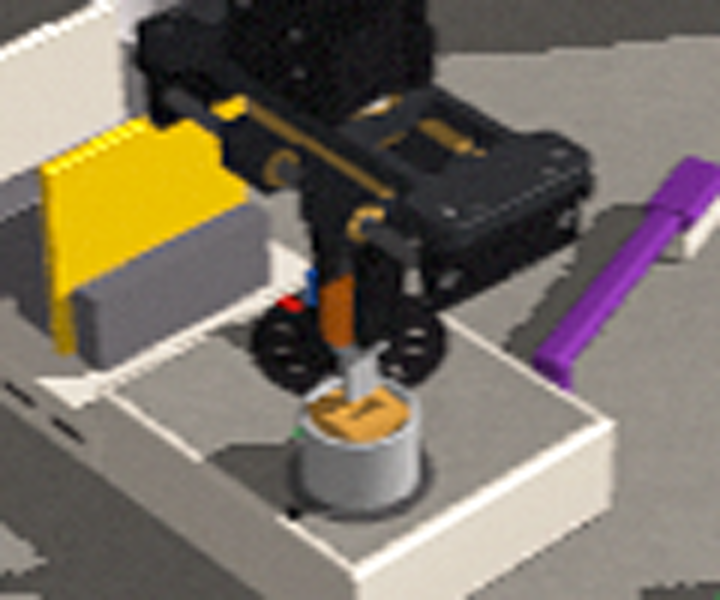

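```bash
cat > g5.py <<'E'
from h import *
import pickle
w=pickle.load(open('pics/w19.pkl','rb'))
np.set_printoptions(precision=4,suppress=True)
cp=lambda L,x0=231,y0=190,s=8:np.array([((a+.5)/s-.5+x0,(b+.5)/s-.5+y0) for a,b in L])
yaw=2.916;p=np.array([.6209,.01986]); T=np.array([[np.cos(yaw),np.sin(yaw)],[np.sin(yaw),-np.cos(yaw)]])
U=lambda L,z:(unproj(w,cp(L),z,True)[:,:2]-p)@T.T
print('square front corners',U([(228,222),(600,228)],.0875))
print('slot front edge',U([(350,306),(484,306)],.0875))
print('blade front bottom',U([(363,347),(450,347)],.1345-.0417))
print('bow front bottom',U([(322,418),(488,418)],.1345-.0097))
print('bow front top',U([(304,578),(504,578)],.1345+.0163))
E
python3 g5.py
```

```text
square front corners [[ 0.014  -0.0142]
 [ 0.0135  0.016 ]]
slot front edge [[ 0.0068 -0.0043]
 [ 0.0068  0.0067]]
blade front bottom [[ 0.0052 -0.0032]
 [ 0.0052  0.0038]]
bow front bottom [[ 0.0119 -0.0055]
 [ 0.0119  0.0058]]
bow front top [[ 0.0122 -0.0058]
 [ 0.0122  0.0059]]
```

{"method": "servo_tool", "body": {
  "increments": [
    {"hand":0,"tx":0,"ty":0.0007,"tz":0,"rx":0,"ry":0,"rz":0},
    {"hand":0,"tx":0,"ty":0.0007,"tz":0.002,"rx":0,"ry":0,"rz":0},
    {"hand":0,"tx":0,"ty":0.0007,"tz":0.004,"rx":0,"ry":0,"rz":0},
    {"hand":0,"tx":0,"ty":0.0007,"tz":0.006,"rx":0,"ry":0,"rz":0},
    {"hand":0,"tx":0,"ty":0.0007,"tz":0.008,"rx":0,"ry":0,"rz":0},
    {"hand":0,"tx":0,"ty":0.0007,"tz":0.01,"rx":0,"ry":0,"rz":0},
    {"hand":0,"tx":0,"ty":0.0007,"tz":0.01,"rx":0,"ry":0,"rz":0}
  ]
}}

```text
time_s: 27.83
eef_pos: [0.621, 0.0203, 0.1238]
eef_rot: [3.141, -0.0, 2.916]
force: [0.9, -0.6, -1.1]
grip_width: 0.136
```

```bash
bash p.sh .6213,.02,.1012,2.917;python3 w.py w20; python3 cr.py w20 231 190 331 280 8 w20b
```

```text
t 27.83 tx ty tz [-0.0004 -0.0002  0.0226] rot [ 0.0001 -0.0003 -0.0013] deg -0.1 grip 0.136 F [ 0.9 -0.6 -1.1] rows>= 0.5424955930910532 0.010893803155968636 j7 0.93
[0.54537481 0.03757426 0.27802632] [0.62095805 0.02030875 0.12399864]
```

View pics/w20b.png

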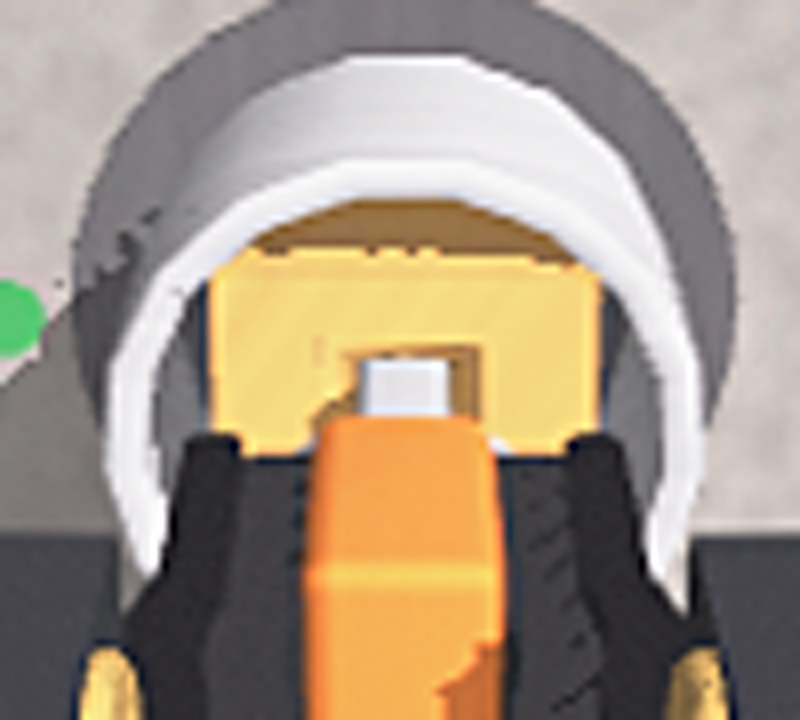

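{"method": "servo_tool", "body": {
  "increments": [
    {"hand":0,"tx":0,"ty":0.0002,"tz":0.002,"rx":0,"ry":0,"rz":0},
    {"hand":0,"tx":0,"ty":0.0002,"tz":0.004,"rx":0,"ry":0,"rz":0},
    {"hand":0,"tx":0,"ty":0.0002,"tz":0.006,"rx":0,"ry":0,"rz":0},
    {"hand":0,"tx":0,"ty":0.0002,"tz":0.008,"rx":0,"ry":0,"rz":0},
    {"hand":0,"tx":0,"ty":0.0002,"tz":0.01,"rx":0,"ry":0,"rz":0},
    {"hand":0,"tx":0,"ty":0.0002,"tz":0.01,"rx":0,"ry":0,"rz":0}
  ]
}}

```text
time_s: 28.38
eef_pos: [0.621, 0.0206, 0.1139]
eef_rot: [3.141, -0.0, 2.916]
force: [2.7, -0.1, -1.8]
grip_width: 0.136
```

```bash
bash p.sh .6213,.02,.1012,2.917
```

```text
t 28.38 tx ty tz [-0.0004 -0.0005  0.0127] rot [ 0.0002 -0.0003 -0.0012] deg -0.1 grip 0.136 F [ 2.7 -0.1 -1.8] rows>= 0.3039150464548064 0.010360923774356422 j7 0.92
```

{"method": "servo_tool", "body": {
  "increments": [
    {"hand":0,"tx":-0.0004,"ty":0,"tz":0.002,"rx":0,"ry":0,"rz":0},
    {"hand":0,"tx":-0.0004,"ty":0,"tz":0.004,"rx":0,"ry":0,"rz":0},
    {"hand":0,"tx":-0.0004,"ty":0,"tz":0.006,"rx":0,"ry":0,"rz":0},
    {"hand":0,"tx":-0.0004,"ty":0,"tz":0.008,"rx":0,"ry":0,"rz":0},
    {"hand":0,"tx":-0.0004,"ty":0,"tz":0.01,"rx":0,"ry":0,"rz":0},
    {"hand":0,"tx":-0.0004,"ty":0,"tz":0.011,"rx":0,"ry":0,"rz":0},
    {"hand":0,"tx":-0.0004,"ty":0,"tz":0.012,"rx":0,"ry":0,"rz":0},
    {"hand":0,"tx":-0.0004,"ty":0,"tz":0.012,"rx":0,"ry":0,"rz":0}
  ]
}}

```text
time_s: 29.05
eef_pos: [0.6212, 0.0206, 0.102]
eef_rot: [3.141, -0.001, 2.916]
force: [1.5, 0.1, -0.3]
grip_width: 0.134
```

```bash
bash p.sh .6213,.02,.1012,2.917
```

```text
t 29.05 tx ty tz [-0.0002 -0.0005  0.0008] rot [ 0.0001 -0.0007 -0.0012] deg -0.1 grip 0.134 F [ 1.5  0.1 -0.3] rows>= 0.023288101755149105 0.011141435741495828 j7 0.92
```

Now pressing lightly until contact with the shoulder.

{"method": "servo_tool", "body": {
  "increments": [
    {"hand":0,"tx":0,"ty":0,"tz":0.001,"rx":0,"ry":0,"rz":0},
    {"hand":0,"tx":0,"ty":0,"tz":0.002,"rx":0,"ry":0,"rz":0},
    {"hand":0,"tx":0,"ty":0,"tz":0.0025,"rx":0,"ry":0,"rz":0},
    {"hand":0,"tx":0,"ty":0,"tz":0.0025,"rx":0,"ry":0,"rz":0},
    {"hand":0,"tx":0,"ty":0,"tz":0.0025,"rx":0,"ry":0,"rz":0}
  ]
}}

```text
time_s: 29.47
eef_pos: [0.6213, 0.0207, 0.1012]
eef_rot: [-3.141, 0.0, 2.916]
force: [-4.9, -2.5, 13.2]
grip_width: 0.131
```

```bash
bash p.sh .6213,.02,.1012,2.917
```

```text
t 29.47 tx ty tz [-0.0001 -0.0007 -0.    ] rot [-0.0005  0.0001 -0.0012] deg -0.1 grip 0.131 F [-4.9 -2.5 13.2] rows>= 0.016508664795815194 0.01017470578818813 j7 0.92
```

{"method": "servo_tool", "body": {
  "increments": [
    {"hand":0,"tx":0,"ty":0.0002,"tz":-0.001,"rx":0,"ry":0,"rz":0.1},
    {"hand":0,"tx":0,"ty":0.0004,"tz":-0.001,"rx":0,"ry":0,"rz":0.2},
    {"hand":0,"tx":-0.0001,"ty":0.0006,"tz":-0.001,"rx":0,"ry":0,"rz":0.3},
    {"hand":0,"tx":-0.0002,"ty":0.0007,"tz":-0.001,"rx":0,"ry":0,"rz":0.4},
    {"hand":0,"tx":-0.0002,"ty":0.0009,"tz":-0.001,"rx":0,"ry":0,"rz":0.5},
    {"hand":0,"tx":-0.0003,"ty":0.0011,"tz":-0.001,"rx":0,"ry":0,"rz":0.6},
    {"hand":0,"tx":-0.0003,"ty":0.0011,"tz":-0.001,"rx":0,"ry":0,"rz":0.6}
  ]
}}

```text
time_s: 30.05
eef_pos: [0.6221, 0.0214, 0.1013]
eef_rot: [-3.141, 0.001, 2.311]
force: [0.2, -1.5, 3.9]
grip_width: 0.137
```

```bash
bash p.sh .6213,.02,.1012,2.917; python3 -c "
from h import *
print(robot.observe()['moment'])"; python3 w.py w21
```

```text
t 30.05 tx ty tz [-0.0005 -0.0015  0.0001] rot [-3.000e-04  6.000e-04 -6.059e-01] deg -34.7 grip 0.137 F [ 0.2 -1.5  3.9] rows>= 0.03799995120512834 4.8487419848816895 j7 0.36
[-0.18052099 -0.14522369  0.03260178]
[0.56963062 0.07862404 0.25539756] [0.62204342 0.02143762 0.10123869]
```

View pics/w21.png

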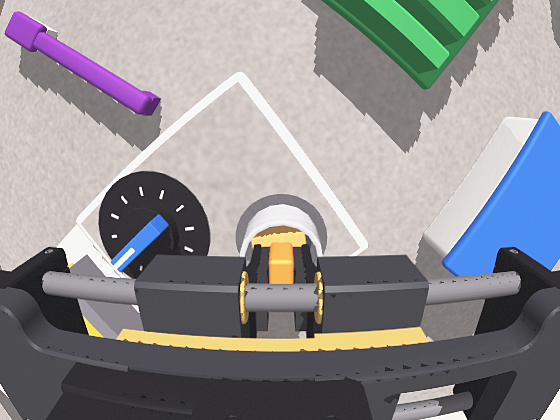

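{"method": "servo_tool", "body": {
  "increments": [
    {"hand":0,"tx":0,"ty":0.0002,"tz":0,"rx":0,"ry":0,"rz":0.1},
    {"hand":0,"tx":0,"ty":0.0004,"tz":0,"rx":0,"ry":0,"rz":0.2},
    {"hand":0,"tx":-0.0001,"ty":0.0006,"tz":0,"rx":0,"ry":0,"rz":0.3},
    {"hand":0,"tx":-0.0002,"ty":0.0007,"tz":0,"rx":0,"ry":0,"rz":0.4},
    {"hand":0,"tx":-0.0002,"ty":0.0009,"tz":0,"rx":0,"ry":0,"rz":0.5},
    {"hand":0,"tx":-0.0003,"ty":0.0011,"tz":0,"rx":0,"ry":0,"rz":0.6},
    {"hand":0,"tx":-0.0003,"ty":0.0011,"tz":0,"rx":0,"ry":0,"rz":0.6}
  ]
}}

```text
time_s: 30.68
eef_pos: [0.6232, 0.022, 0.1012]
eef_rot: [3.141, 0.0, 1.714]
force: [0.1, -1.4, 5.5]
grip_width: 0.138
```

{"method": "servo_tool", "body": {
  "increments": [
    {"hand":0,"tx":0,"ty":0.0002,"tz":0,"rx":0,"ry":0,"rz":0.1},
    {"hand":0,"tx":0,"ty":0.0004,"tz":0,"rx":0,"ry":0,"rz":0.2},
    {"hand":0,"tx":-0.0001,"ty":0.0006,"tz":0,"rx":0,"ry":0,"rz":0.3},
    {"hand":0,"tx":-0.0002,"ty":0.0007,"tz":0,"rx":0,"ry":0,"rz":0.4},
    {"hand":0,"tx":-0.0002,"ty":0.0007,"tz":0,"rx":0,"ry":0,"rz":0.4}
  ]
}}

```text
time_s: 31.1
eef_pos: [0.624, 0.0219, 0.1013]
eef_rot: [3.141, -0.0, 1.316]
force: [1.1, -1.0, 5.8]
grip_width: 0.135
```

```bash
bash p.sh .6213,.02,.1012,1.346; python3 -c "
from h import *
print(robot.observe()['moment'])"
```

```text
t 31.1 tx ty tz [-0.0025 -0.0021  0.0001] rot [ 0.0007 -0.0001 -0.0298] deg -1.7 grip 0.135 F [ 1.1 -1.   5.8] rows>= 0.07978499761928178 0.23847633681769645 j7 -0.56
[-0.26746139 -0.31252003 -0.04117274]
```

{"method": "servo_tool", "body": {
  "increments": [
    {"hand":0,"tx":0,"ty":0.0001,"tz":0,"rx":0,"ry":0,"rz":0.05},
    {"hand":0,"tx":0,"ty":0.0002,"tz":0,"rx":0,"ry":0,"rz":0.1},
    {"hand":0,"tx":0,"ty":0.0003,"tz":0,"rx":0,"ry":0,"rz":0.15},
    {"hand":0,"tx":0,"ty":0.0003,"tz":0,"rx":0,"ry":0,"rz":0.15}
  ]
}}

```text
time_s: 31.43
eef_pos: [0.6242, 0.0217, 0.1012]
eef_rot: [3.141, 0.0, 1.17]
force: [0.7, -2.5, 6.8]
grip_width: 0.132
```

```bash
bash p.sh .6213,.02,.1012,1.346; python3 -c "
from h import *
print(robot.observe()['moment'])"
```

```text
t 31.43 tx ty tz [-0.0027 -0.0021  0.    ] rot [ 0.0006  0.0002 -0.1755] deg -10.1 grip 0.132 F [ 0.7 -2.5  6.8] rows>= 0.0816514533370741 1.4045169084981906 j7 -0.7
[-0.54426046 -0.19454296  0.37371304]
```

{"method": "servo_tool", "body": {
  "increments": [
    {"hand":0,"tx":0,"ty":0,"tz":0,"rx":0,"ry":0,"rz":0.04},
    {"hand":0,"tx":0,"ty":0,"tz":0,"rx":0,"ry":0,"rz":0.04},
    {"hand":0,"tx":0,"ty":0,"tz":0,"rx":0,"ry":0,"rz":0.04}
  ]
}}

```text
time_s: 31.68
eef_pos: [0.6242, 0.0217, 0.1012]
eef_rot: [3.141, 0.0, 1.134]
force: [0.5, -2.2, 5.9]
grip_width: 0.136
```

```bash
bash p.sh .6213,.02,.1012,1.346; python3 -c "
from h import *
print(robot.observe()['moment'])"
```

```text
t 31.68 tx ty tz [-0.0028 -0.002   0.    ] rot [ 0.0007  0.0003 -0.2123] deg -12.2 grip 0.136 F [ 0.5 -2.2  5.9] rows>= 0.08127089432752847 1.698829840099935 j7 -0.73
[-0.59016287 -0.26631758  0.55994882]
```

{"method": "servo_tool", "body": {
  "increments": [
    {"hand":0,"tx":0,"ty":-0.0001,"tz":0,"rx":0,"ry":0,"rz":-0.05},
    {"hand":0,"tx":0,"ty":-0.0002,"tz":-0.0005,"rx":0,"ry":0,"rz":-0.1},
    {"hand":0,"tx":0,"ty":-0.0002,"tz":-0.0005,"rx":0,"ry":0,"rz":-0.1},
    {"hand":0,"tx":0,"ty":-0.0002,"tz":-0.0005,"rx":0,"ry":0,"rz":-0.1}
  ]
}}

```text
time_s: 32.02
eef_pos: [0.6241, 0.0218, 0.1013]
eef_rot: [3.141, -0.0, 1.229]
force: [2.2, -1.7, 2.4]
grip_width: 0.138
```

```bash
bash p.sh .6213,.02,.1012,1.346; python3 -c "
from h import *
print(robot.observe()['moment'])"
```

```text
t 32.02 tx ty tz [-0.0026 -0.002   0.0001] rot [ 0.0003 -0.0004 -0.1174] deg -6.7 grip 0.138 F [ 2.2 -1.7  2.4] rows>= 0.07939765035904817 0.9398046209347222 j7 -0.65
[-0.44935396 -0.92746071  0.12056986]
```

{"method": "servo_tool", "body": {
  "increments": [
    {"hand":0,"tx":0,"ty":-0.0001,"tz":0,"rx":0,"ry":0,"rz":-0.05},
    {"hand":0,"tx":0,"ty":-0.0001,"tz":-0.001,"rx":0,"ry":0,"rz":-0.05},
    {"hand":0,"tx":0,"ty":-0.0001,"tz":-0.001,"rx":0,"ry":0,"rz":-0.05},
    {"hand":0,"tx":0,"ty":-0.0001,"tz":-0.001,"rx":0,"ry":0,"rz":-0.05}
  ]
}}

```text
time_s: 32.35
eef_pos: [0.6238, 0.0219, 0.1019]
eef_rot: [-3.141, -0.0, 1.275]
force: [4.2, -1.1, -2.7]
grip_width: 0.137
```

```bash
bash p.sh .6213,.02,.1012,1.346; python3 -c "
from h import *
print(robot.observe()['moment'])"
```

```text
t 32.35 tx ty tz [-0.0025 -0.0018  0.0007] rot [-0.0002 -0.0003 -0.0706] deg -4.0 grip 0.137 F [ 4.2 -1.1 -2.7] rows>= 0.0768363784536246 0.564700328836915 j7 -0.6
[-0.32101046 -1.28442048  0.0366093 ]
```

{"method": "servo_tool", "body": {
  "increments": [
    {"hand":0,"tx":0,"ty":0.0003,"tz":-0.004,"rx":0,"ry":0,"rz":0},
    {"hand":0,"tx":0,"ty":0.0003,"tz":-0.01,"rx":0,"ry":0,"rz":0},
    {"hand":0,"tx":0,"ty":0.0003,"tz":-0.016,"rx":0,"ry":0,"rz":0},
    {"hand":0,"tx":0,"ty":0.0003,"tz":-0.022,"rx":0,"ry":0,"rz":0},
    {"hand":0,"tx":0,"ty":0.0003,"tz":-0.03,"rx":0,"ry":0,"rz":0},
    {"hand":0,"tx":0,"ty":0.0003,"tz":-0.05,"rx":0,"ry":0,"rz":0},
    {"hand":0,"tx":0,"ty":0.0003,"tz":-0.08,"rx":0,"ry":0,"rz":0},
    {"hand":0,"tx":0,"ty":0.0003,"tz":-0.12,"rx":0,"ry":0,"rz":0}
  ]
}}

```text
time_s: 33.02
eef_pos: [0.6216, 0.0222, 0.2211]
eef_rot: [-3.135, 0.001, 1.277]
force: [1.2, -0.2, 0.1]
grip_width: 0.135
```

```bash
bash p.sh .6213,.02,.2295,1.346; python3 w.py w22; python3 -c "
from h import *
snap('top','t22');snap('scene','s22')"; python3 cr.py w22 200 120 360 240 5 w22a
```

```text
t 33.02 tx ty tz [-0.0022  0.0003 -0.0084] rot [-0.0068  0.0012 -0.0695] deg -4.0 grip 0.135 F [ 1.2 -0.2  0.1] rows>= 0.20946775992761973 0.5586985259466308 j7 -0.56
[0.64502896 0.09622489 0.37511385] [0.62515939 0.02308534 0.23153338]
```

View pics/w22a.png

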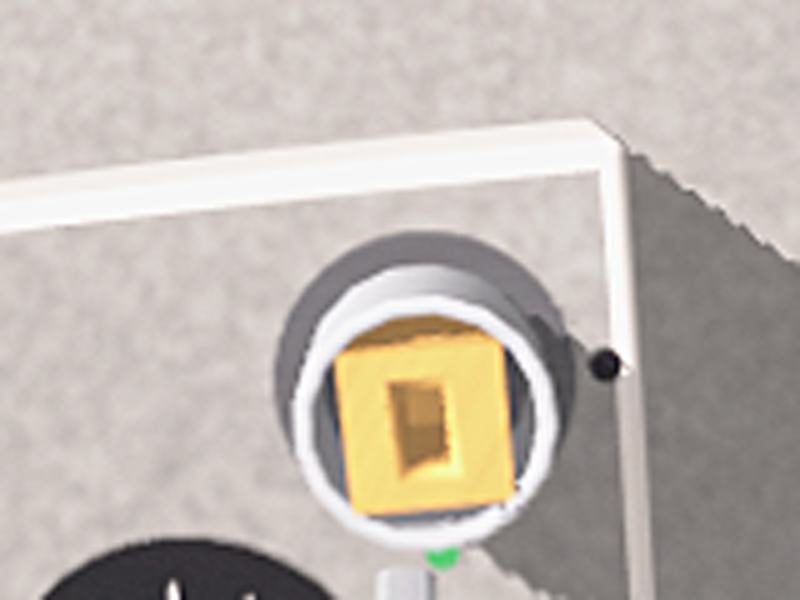

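View pics/t22.png

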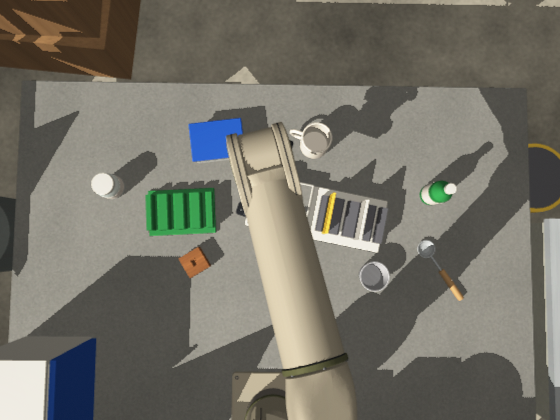

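View pics/s22.png

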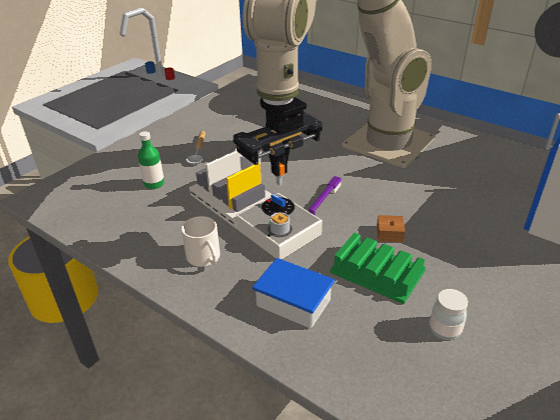

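```bash
cat > g6.py <<'E'
from h import *
import pickle
w=pickle.load(open('pics/w22.pkl','rb'))
np.set_printoptions(precision=4,suppress=True)
cp=lambda L,x0=200,y0=120,s=5:np.array([((a+.5)/s-.5+x0,(b+.5)/s-.5+y0) for a,b in L])
U=lambda L,z:unproj(w,cp(L),z,True)[:,:2]
b=U([(335,352),(500,338),(515,498),(354,515)],.0875)
ang=lambda p,q:np.arctan2(q[1]-p[1],q[0]-p[0])
print(b.mean(0),'long-axis angles',ang(b[3],b[0]),ang(b[2],b[1]),ang(b[0],b[1])+1.5708,ang(b[3],b[2])+1.5708)
p=U([(0,218),(595,148)],.05); print('panel +y edge perp',ang(p[0],p[1])+1.5708, ang(p[0],p[1]))
E
python3 g6.py; bash p.sh .3942,-.2768,.2295,1.346
```

```text
[0.6234 0.0197] long-axis angles 1.377851252678915 1.3833137749706164 1.3649813683970673 1.3890404397283898
panel +y edge perp 1.3875353677192592 -0.18326463228074072
t 33.17 tx ty tz [-0.3538 -0.1336 -0.0047] rot [ 0.0037 -0.0018 -0.0697] deg -4.0 grip 0.136 F [-0.   0.2 -0.9] rows>= 9.06907154237193 0.5586976875737232 j7 -0.56
```

The slot's long axis is now at 1.379 rad, which is 1.57 clockwise of the dryer's x, so the switch is on. The cup is still at top-view (374,276). Carrying the key there.

{"method": "servo_tool", "body": {
  "increments": [
    {"hand":0,"tx":-0.354,"ty":-0.134,"tz":-0.005,"rx":0,"ry":0,"rz":0},
    {"hand":0,"tx":-0.354,"ty":-0.134,"tz":-0.005,"rx":0,"ry":0,"rz":0},
    {"hand":0,"tx":-0.354,"ty":-0.134,"tz":-0.005,"rx":0,"ry":0,"rz":0},
    {"hand":0,"tx":-0.354,"ty":-0.134,"tz":-0.005,"rx":0,"ry":0,"rz":0},
    {"hand":0,"tx":-0.354,"ty":-0.134,"tz":-0.005,"rx":0,"ry":0,"rz":0},
    {"hand":0,"tx":-0.354,"ty":-0.134,"tz":-0.005,"rx":0,"ry":0,"rz":0},
    {"hand":0,"tx":-0.354,"ty":-0.134,"tz":-0.005,"rx":0,"ry":0,"rz":0},
    {"hand":0,"tx":-0.354,"ty":-0.134,"tz":-0.005,"rx":0,"ry":0,"rz":0}
  ]
}}

```text
time_s: 33.83
eef_pos: [0.418, -0.2426, 0.226]
eef_rot: [-3.139, -0.001, 1.276]
force: [0.7, -0.7, -0.6]
grip_width: 0.133
```

```bash
python3 w.py w23; bash p.sh .3942,-.2768,.2,1.28; python3 -c "
from h import *
snap('top','t23')"; python3 cr.py t23 310 210 460 310 5 t23a
```

```text
[ 0.44076935 -0.16873515  0.38027907] [ 0.41278515 -0.25025503  0.22589081]
t 33.88 tx ty tz [-0.0308 -0.0097  0.026 ] rot [-0.0042  0.0024 -0.0133] deg -0.8 grip 0.134 F [-2.1 -8.5 -0.4] rows>= 0.9946626170244959 0.11325899042650531 j7 0.13
```

View pics/w23.png

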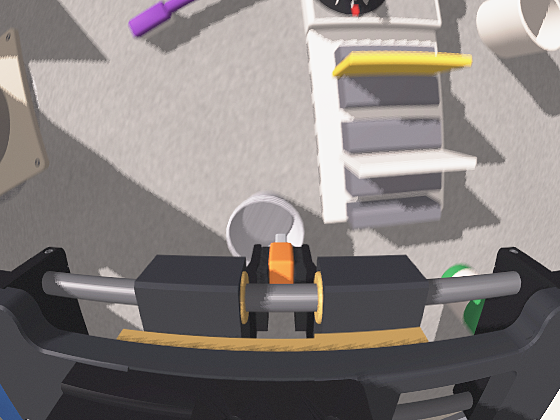

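View pics/t23a.png

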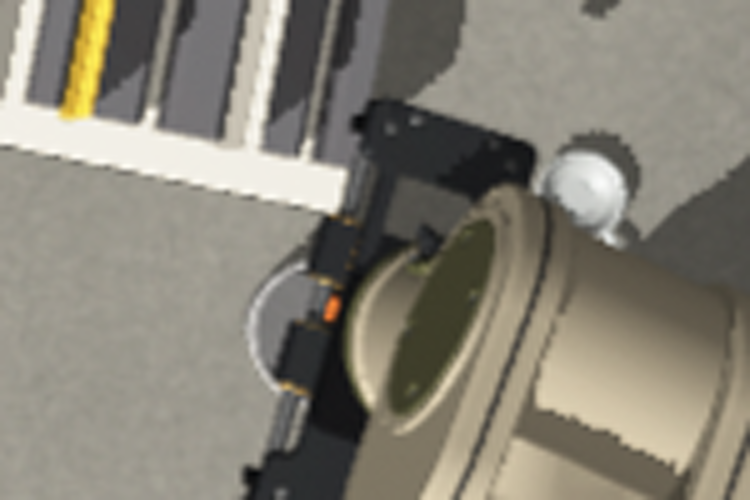

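```bash
python3 -c "
from h import *
import pickle
w=pickle.load(open('pics/w23.pkl','rb'))
print(unproj(w,[(227,232),(303,232),(264,194),(265,229)],.062,True))
a=np.linspace(0,2*np.pi,9)
print(proj(w,np.c_[.3942+.041*np.cos(a),-.2768+.041*np.sin(a),0*a+.062],True).round(0))
top,sc=pickle.load(open('cams.pkl','rb'))
print(proj(sc,[[.3942,-.2768,.062]]),proj(top,[[.3942,-.2768,.062]]))
"; python3 cr.py s22 210 120 290 190 8 s22b;  python3 cr.py scene0 210 120 290 190 8 s0b;python3 cr.py t22 340 240 420 310 8 t22b; python3 cr.py top0 340 240 420 310 8 t0b
```

```text
[[ 0.35178214 -0.26365109  0.062     ]
 [ 0.42814702 -0.28659509  0.062     ]
 [ 0.4016388  -0.23606285  0.062     ]
 [ 0.39124896 -0.27192713  0.062     ]]
[[307. 222.]
 [288. 199.]
 [257. 196.]
 [234. 215.]
 [232. 243.]
 [252. 264.]
 [281. 266.]
 [303. 249.]
 [307. 222.]]
[[246.18509276 151.0280835 ]] [[374.01751287 274.98998014]]
```

View pics/t22b.png

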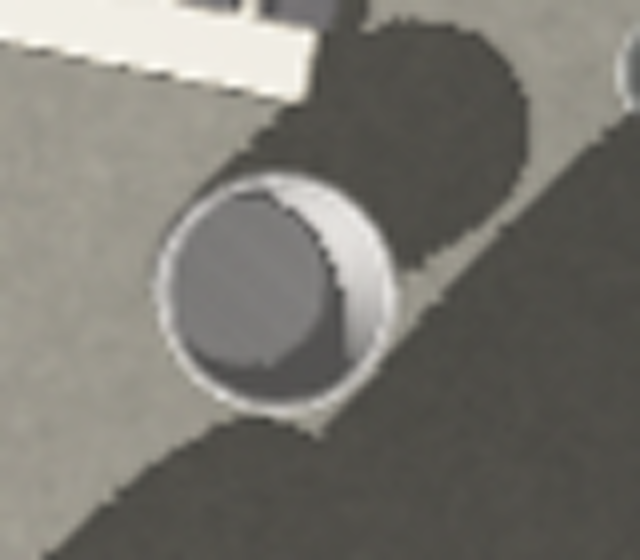

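View pics/t0b.png

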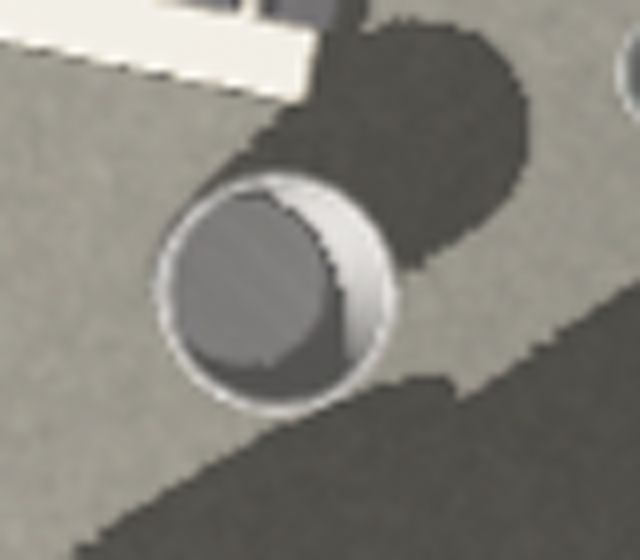

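```bash
bash p.sh .392,-.275,.15,1.28
```

```text
t 33.93 tx ty tz [-0.0332 -0.0136  0.0759] rot [-0.0037  0.0015 -0.014 ] deg -0.8 grip 0.135 F [-0.4  0.4 -0.3] rows>= 2.013706089827541 0.11628246593399819 j7 0.12
```

{"method": "servo_tool", "body": {
  "increments": [
    {"hand":0,"tx":-0.038,"ty":-0.0135,"tz":0.04,"rx":0,"ry":0.1,"rz":0},
    {"hand":0,"tx":-0.038,"ty":-0.0135,"tz":0.07,"rx":0,"ry":0.2,"rz":0},
    {"hand":0,"tx":-0.038,"ty":-0.0135,"tz":0.076,"rx":0,"ry":0.3,"rz":0},
    {"hand":0,"tx":-0.038,"ty":-0.0135,"tz":0.076,"rx":0,"ry":0.4,"rz":0},
    {"hand":0,"tx":-0.038,"ty":-0.0135,"tz":0.076,"rx":0,"ry":0.5,"rz":0},
    {"hand":0,"tx":-0.038,"ty":-0.0135,"tz":0.076,"rx":0,"ry":0.5,"rz":0},
    {"hand":0,"tx":-0.038,"ty":-0.0135,"tz":0.076,"rx":0,"ry":0.5,"rz":0},
    {"hand":0,"tx":-0.038,"ty":-0.0135,"tz":0.076,"rx":0,"ry":0.5,"rz":0}
  ]
}}

```text
time_s: 34.6
eef_pos: [0.3966, -0.2734, 0.1506]
eef_rot: [-3.14, -0.499, 1.277]
force: [0.4, 0.3, 0.5]
grip_width: 0.136
```

```bash
cat > rel.py <<'E'
from h import *
import sys
o=robot.observe(); M=R.from_euler('xyz',o['eef_rot']).as_matrix(); p=o['eef_pos']
print('t',o['time_s'],'pos',p,'zaxis',M[:,2].round(3),'xaxis',M[:,0].round(3),'tips',(p+M[:,2]*.008).round(4),'blade end',(p+M[:,2]*.0417).round(4),'F',o['force'].round(1),'grip',o['grip_width'],'j',o['joint_pos'].round(2))
if len(sys.argv)>1: print('tool shift to',M.T@(np.array(eval(sys.argv[1]))-p))
E
python3 rel.py "[.3906,-.2798,.06]"; python3 w.py w24;python3 -c "
from h import *
snap('scene','s24')"; python3 cr.py s24 200 100 300 190 7 s24a
```

```text
t 34.6 pos [ 0.39664192 -0.27336139  0.15055986] zaxis [ 0.137  0.458 -0.878] xaxis [0.255 0.84  0.478] tips [ 0.3977 -0.2697  0.1435] blade end [ 0.4024 -0.2543  0.1139] F [0.4 0.3 0.5] grip 0.13579780318600343 j [ 1.08  0.3  -0.32  1.78 -0.36  1.33  0.6 ]
tool shift to [-0.05026192 -0.00381354  0.07575121]
[ 0.39508961 -0.27893037  0.32304001] [ 0.39696596 -0.27313682  0.15100853]
```

View pics/w24.png

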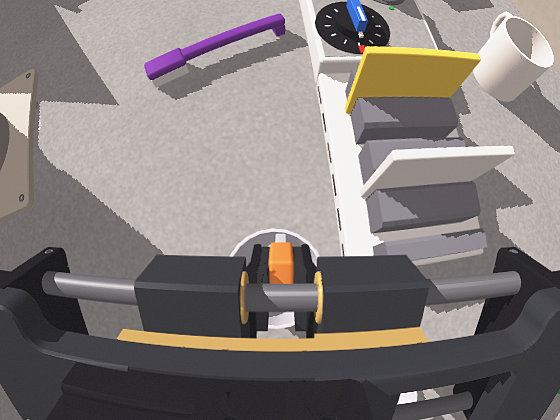

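View pics/s24a.png

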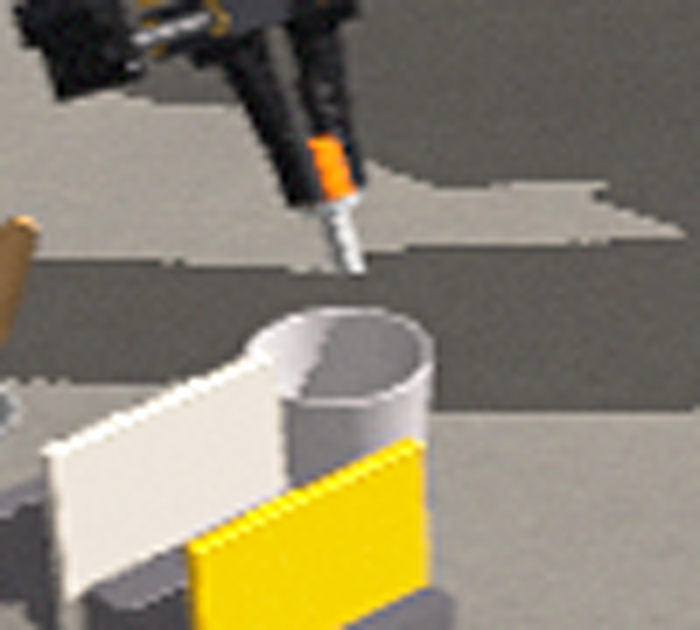

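{"method": "servo_tool", "body": {
  "increments": [
    {"hand":0,"tx":-0.015,"ty":-0.004,"tz":0.024,"rx":0,"ry":0,"rz":0},
    {"hand":0,"tx":-0.03,"ty":-0.004,"tz":0.046,"rx":0,"ry":0,"rz":0},
    {"hand":0,"tx":-0.044,"ty":-0.004,"tz":0.066,"rx":0,"ry":0,"rz":0},
    {"hand":0,"tx":-0.051,"ty":-0.004,"tz":0.077,"rx":0,"ry":0,"rz":0},
    {"hand":0,"tx":-0.051,"ty":-0.004,"tz":0.077,"rx":0,"ry":0,"rz":0},
    {"hand":0,"tx":-0.051,"ty":-0.004,"tz":0.077,"rx":0,"ry":0,"rz":0}
  ]
}}

```text
time_s: 35.2
eef_pos: [0.3907, -0.2802, 0.0594]
eef_rot: [-3.141, -0.5, 1.277]
force: [0.2, 0.1, 0.3]
grip_width: 0.137
```

```bash
python3 rel.py "[.3906,-.2798,.056]";python3 -c "
from h import *
snap('scene','s25');snap('top','t25')"; python3 cr.py s25 200 100 300 190 7 s25a; python3 cr.py t25 340 240 420 310 8 t25a
```

```text
t 35.2 pos [ 0.3907304  -0.28015317  0.05936931] zaxis [ 0.139  0.459 -0.878] xaxis [0.254 0.84  0.48 ] tips [ 0.3918 -0.2765  0.0523] blade end [ 0.3965 -0.261   0.0228] F [0.2 0.1 0.3] grip 0.13669889268203952 j [ 1.08  0.42 -0.31  1.84 -0.34  1.17  0.67]
tool shift to [-0.00135217 -0.00022574  0.00310075]
```

View pics/s25a.png

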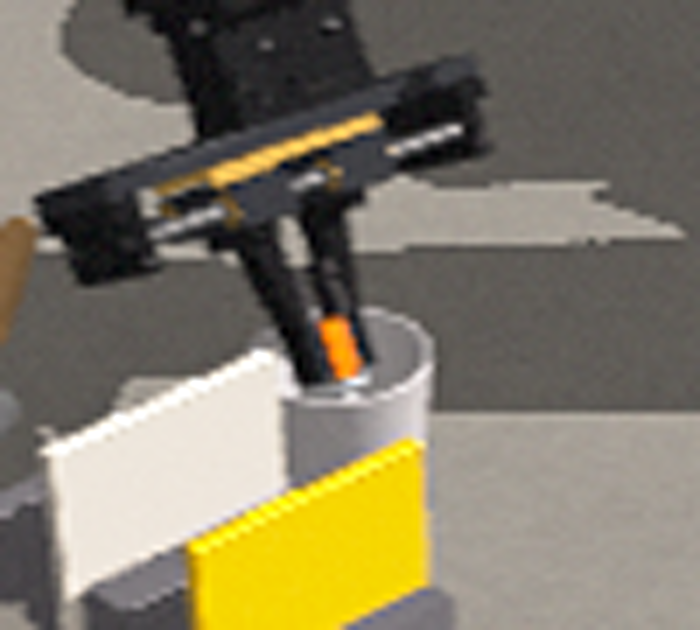

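View pics/t25a.png

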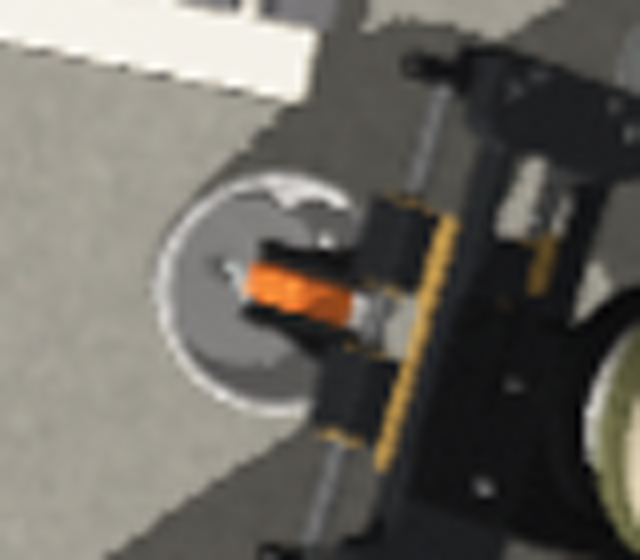

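{"method": "servo_tool", "body": {
  "increments": [
    {"hand":0,"tx":-0.003,"ty":0,"tz":0.005,"rx":0,"ry":0,"rz":0},
    {"hand":0,"tx":-0.003,"ty":0,"tz":0.005,"rx":0,"ry":0,"rz":0},
    {"hand":0.25,"tx":-0.003,"ty":0,"tz":0.005,"rx":0,"ry":0,"rz":0},
    {"hand":0.25,"tx":-0.003,"ty":0,"tz":0.005,"rx":0,"ry":0,"rz":0},
    {"hand":0.25,"tx":-0.003,"ty":0,"tz":0.005,"rx":0,"ry":0,"rz":0},
    {"hand":0.25,"tx":-0.003,"ty":0,"tz":0.005,"rx":0,"ry":0,"rz":0},
    {"hand":0.25,"tx":-0.003,"ty":0,"tz":0.005,"rx":0,"ry":0,"rz":0}
  ]
}}

```text
time_s: 35.88
eef_pos: [0.3902, -0.281, 0.0529]
eef_rot: [-3.141, -0.5, 1.276]
force: [0.1, -0.5, 0.2]
grip_width: 0.249
```

```bash
python3 rel.py;python3 -c "
from h import *
snap('scene','s26');snap('top','t26')"; python3 cr.py s26 200 100 300 190 7 s26a; python3 cr.py t26 340 240 420 310 8 t26a
```

```text
t 35.8833 pos [ 0.39018815 -0.28100866  0.05289384] zaxis [ 0.139  0.459 -0.878] xaxis [0.255 0.84  0.479] tips [ 0.3913 -0.2773  0.0459] blade end [ 0.396  -0.2619  0.0163] F [ 0.1 -0.5  0.2] grip 0.249031189863924 j [ 1.09  0.43 -0.31  1.84 -0.34  1.16  0.67]
```

View pics/s26a.png

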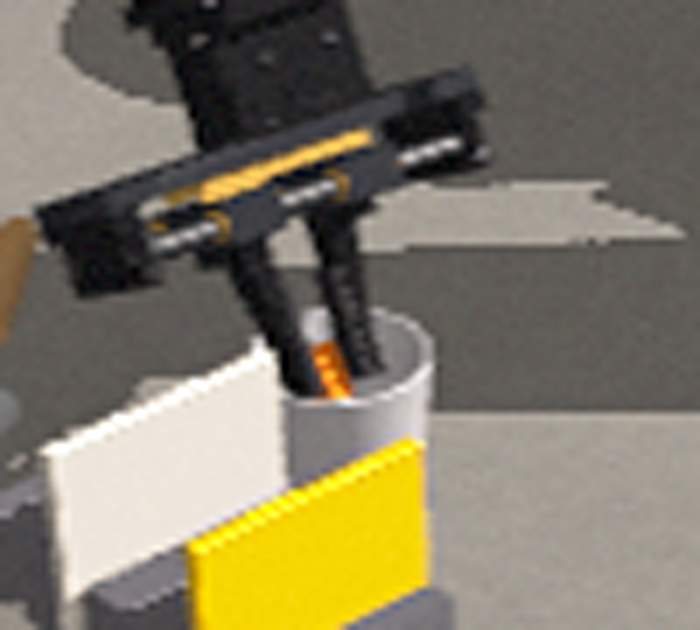

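View pics/t26a.png

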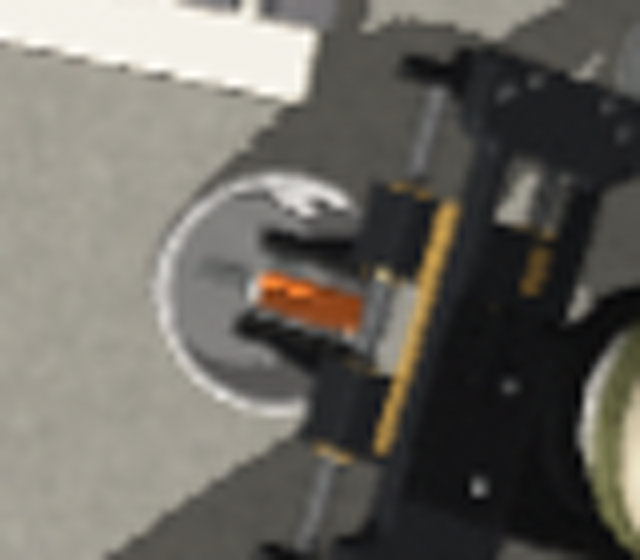

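{"method": "servo_tool", "body": {
  "increments": [
    {"hand":0.25,"tx":0,"ty":0,"tz":-0.02,"rx":0,"ry":0,"rz":0},
    {"hand":0.25,"tx":0,"ty":0,"tz":-0.04,"rx":0,"ry":0,"rz":0},
    {"hand":0.25,"tx":0,"ty":0,"tz":-0.07,"rx":0,"ry":0,"rz":0},
    {"hand":0.25,"tx":0,"ty":0,"tz":-0.11,"rx":0,"ry":0,"rz":0},
    {"hand":0.25,"tx":0,"ty":0,"tz":-0.15,"rx":0,"ry":-0.1,"rz":0},
    {"hand":0.25,"tx":-0.03,"ty":0,"tz":-0.18,"rx":0,"ry":-0.2,"rz":0},
    {"hand":0.25,"tx":-0.06,"ty":0,"tz":-0.2,"rx":0,"ry":-0.3,"rz":0},
    {"hand":0.25,"tx":-0.1,"ty":0,"tz":-0.2,"rx":0,"ry":-0.4,"rz":0}
  ]
}}

```text
time_s: 36.65
eef_pos: [0.338, -0.4611, 0.1862]
eef_rot: [3.134, -0.089, 1.276]
force: [-0.2, -0.2, 0.0]
grip_width: 0.253
```

{"method": "servo_tool", "body": {
  "increments": [
    {"hand":0.25,"tx":-0.04,"ty":0,"tz":0,"rx":0,"ry":-0.1,"rz":0},
    {"hand":0.25,"tx":-0.08,"ty":0,"tz":0,"rx":0,"ry":-0.1,"rz":0},
    {"hand":0.25,"tx":-0.1,"ty":0,"tz":0,"rx":0,"ry":-0.1,"rz":0},
    {"hand":0.25,"tx":-0.1,"ty":0,"tz":0,"rx":0,"ry":-0.1,"rz":0},
    {"hand":0.25,"tx":-0.1,"ty":0,"tz":0,"rx":0,"ry":-0.1,"rz":0},
    {"hand":0.25,"tx":-0.1,"ty":0,"tz":0,"rx":0,"ry":-0.1,"rz":0}
  ]
}}

```text
time_s: 37.15
eef_pos: [0.3084, -0.5512, 0.1702]
eef_rot: [-3.141, -0.001, 1.276]
force: [0.6, 0.6, -0.6]
grip_width: 0.253
```

```bash
python3 rel.py;python3 w.py w27; python3 -c "
from h import *
snap('scene','s27');snap('top','t27')"; python3 cr.py t27 240 160 400 300 5 t27a
```

```text
t 37.15 pos [ 0.30844228 -0.55115326  0.17022001] zaxis [-0.     0.001 -1.   ] xaxis [0.29  0.957 0.001] tips [ 0.3084 -0.5511  0.1622] blade end [ 0.3084 -0.5511  0.1285] F [ 0.6  0.6 -0.6] grip 0.25327968975186743 j [ 1.12  0.39 -0.17  1.51  0.07  1.24  0.65]
[ 0.33086836 -0.47724198  0.32448201] [ 0.30874054 -0.5509523   0.1704602 ]
```

View pics/w27.png

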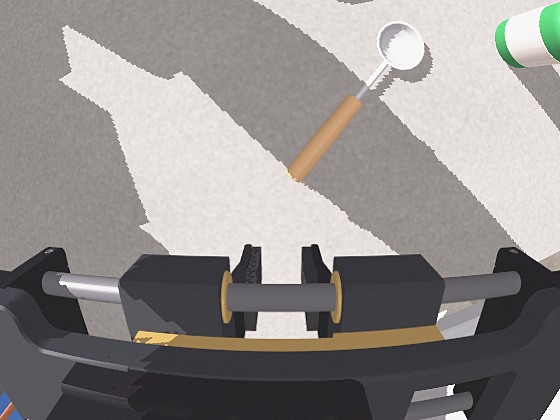

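View pics/t27a.png

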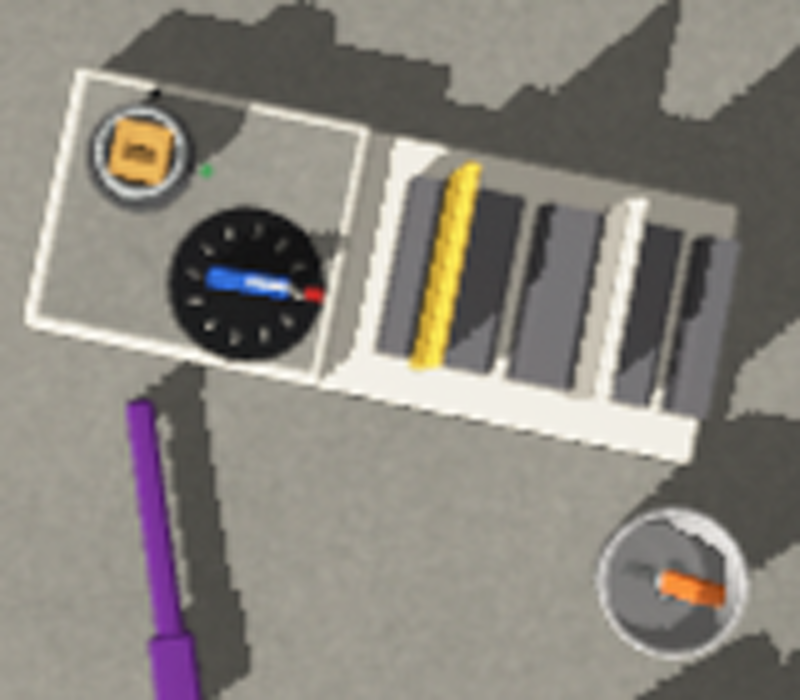

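View pics/s27.png

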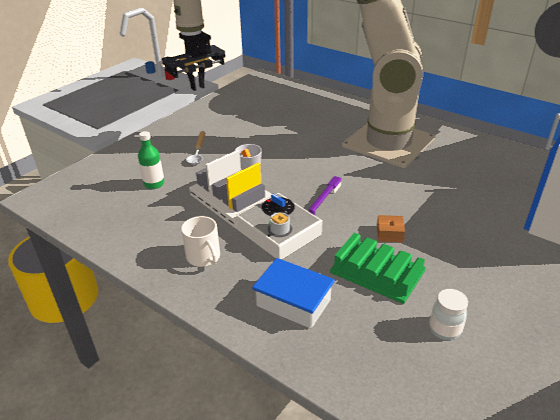

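```bash
python3 cr.py t27 352 254 397 299 14 t27b; python3 cr.py s27 225 135 275 185 12 s27b
```

```text
(no output)
```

View pics/t27b.png

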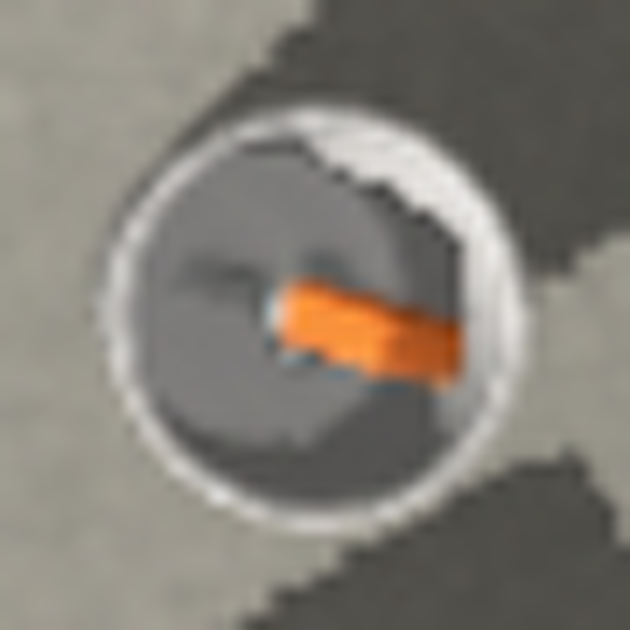

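View pics/s27b.png

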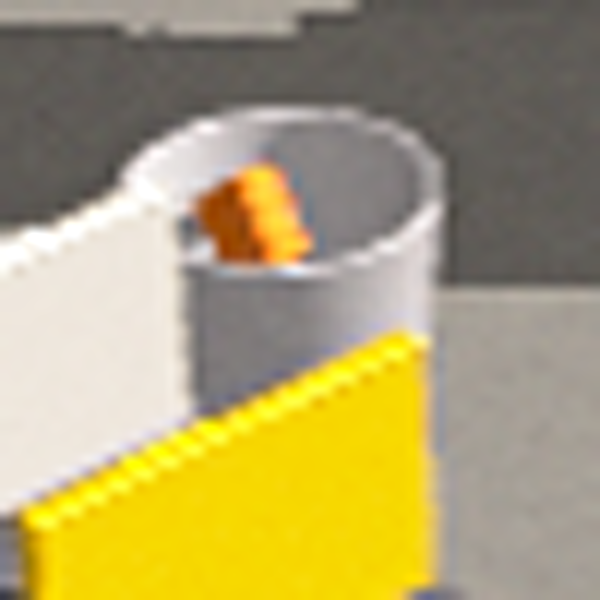

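The key is in the cup but seems to lean. I'll take a closer wrist view before handing in.

```bash
bash p.sh .37,-.36,.22,1.276
```

```text
t 37.3 tx ty tz [ 0.2006  0.0034 -0.0492] rot [-0.0001 -0.0002  0.0013] deg 0.1 grip 0.247 F [-0.  -0.6 -0.8] rows>= 4.9543170659765465 0.010426115137232373 j7 0.65
```

{"method": "servo_tool", "body": {
  "increments": [
    {"hand":0.25,"tx":0.04,"ty":0.003,"tz":-0.049,"rx":0,"ry":0,"rz":0},
    {"hand":0.25,"tx":0.08,"ty":0.003,"tz":-0.049,"rx":0,"ry":0,"rz":0},
    {"hand":0.25,"tx":0.12,"ty":0.003,"tz":-0.049,"rx":0,"ry":0,"rz":0},
    {"hand":0.25,"tx":0.16,"ty":0.003,"tz":-0.049,"rx":0,"ry":0,"rz":0},
    {"hand":0.25,"tx":0.2,"ty":0.003,"tz":-0.049,"rx":0,"ry":0,"rz":0},
    {"hand":0.25,"tx":0.2,"ty":0.003,"tz":-0.049,"rx":0,"ry":0,"rz":0},
    {"hand":0.25,"tx":0.2,"ty":0.003,"tz":-0.049,"rx":0,"ry":0,"rz":0}
  ]
}}

```text
time_s: 37.88
eef_pos: [0.371, -0.3576, 0.2203]
eef_rot: [3.141, 0.0, 1.282]
force: [0.6, -0.8, -0.6]
grip_width: 0.249
```

```bash
python3 w.py w28; python3 cr.py w28 200 100 360 240 5 w28a
```

```text
[ 0.3927902  -0.28329787  0.37444389] [ 0.36973709 -0.35998198  0.22005087]
```

View pics/w28a.png

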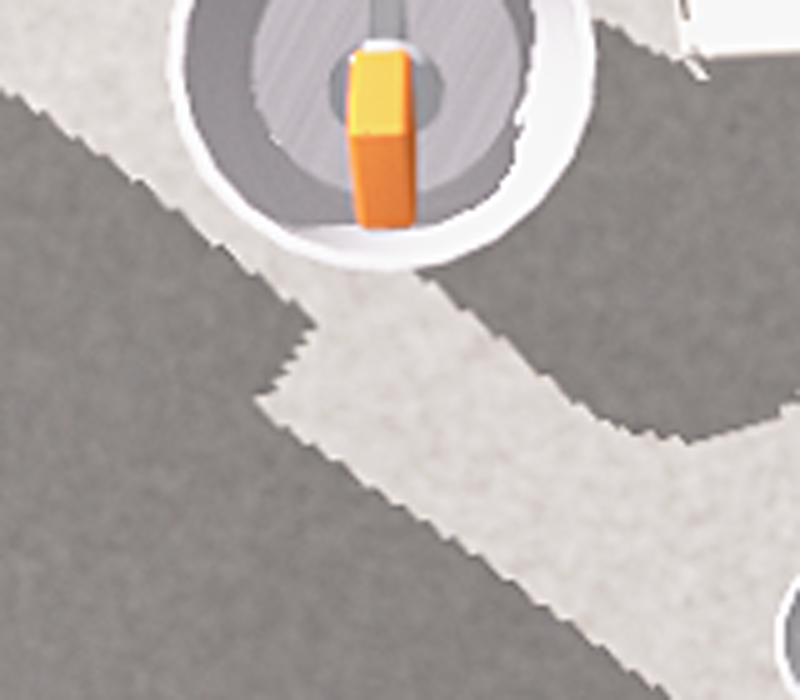

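```bash
python3 cr.py w28 225 60 335 160 7 w28b
```

```text
(no output)
```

View pics/w28b.png

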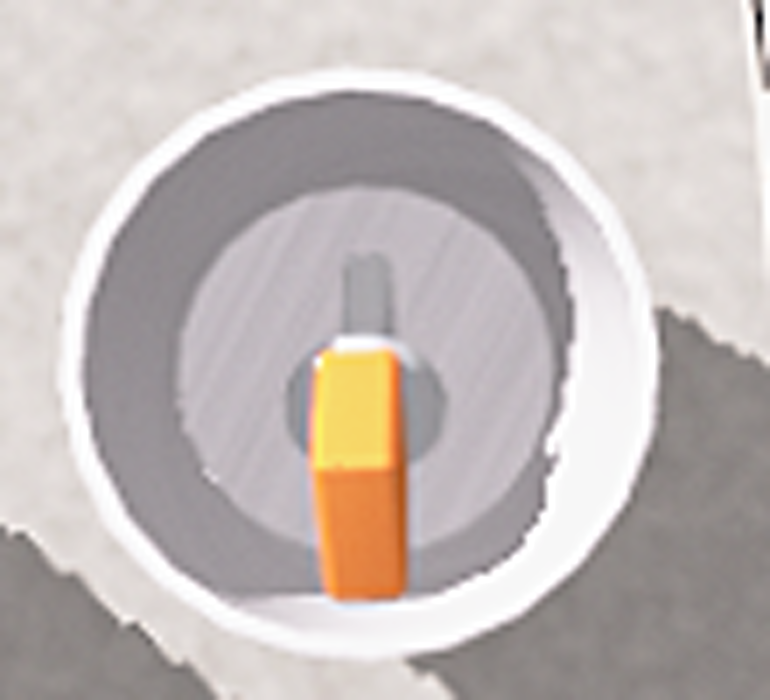

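The key leans at about 45° inside the cup, with the blade tip on the floor and the bow against the wall. It is wholly below the rim and at rest. I'll retreat and do the final check.

{"method": "servo_tool", "body": {
  "increments": [
    {"hand":0.25,"tx":-0.04,"ty":0,"tz":-0.01,"rx":0,"ry":0,"rz":0},
    {"hand":0.25,"tx":-0.08,"ty":0,"tz":-0.01,"rx":0,"ry":0,"rz":0},
    {"hand":0.25,"tx":-0.12,"ty":0,"tz":-0.01,"rx":0,"ry":0,"rz":0},
    {"hand":0.25,"tx":-0.16,"ty":0,"tz":-0.01,"rx":0,"ry":0,"rz":0},
    {"hand":0.25,"tx":-0.2,"ty":0,"tz":-0.01,"rx":0,"ry":0,"rz":0},
    {"hand":0.25,"tx":-0.2,"ty":0,"tz":-0.01,"rx":0,"ry":0,"rz":0},
    {"hand":0.25,"tx":-0.2,"ty":0,"tz":-0.01,"rx":0,"ry":0,"rz":0},
    {"hand":0.25,"tx":-0.2,"ty":0,"tz":-0.01,"rx":0,"ry":0,"rz":0}
  ]
}}

```text
time_s: 38.6
eef_pos: [0.3102, -0.5532, 0.2288]
eef_rot: [-3.141, -0.001, 1.275]
force: [0.3, 0.7, 0.8]
grip_width: 0.246
```

```bash
python3 rel.py; python3 -c "
from h import *
snap('top','t29');snap('scene','s29')
a=cv2.imread('pics/t27.png').astype(int);b=cv2.imread('pics/t29.png').astype(int);c=cv2.imread('pics/top0.png').astype(int)
d=abs(a-b).max(2); print('t27 vs t29 in cup/dryer/cup box',d[165:300,240:400].max(), (d[165:300,240:400]>40).sum())
e=abs(c-b).max(2)>50; cv2.imwrite('pics/diff.png',(e*255).astype(np.uint8))"; python3 cr.py t29 235 160 395 300 5 t29a
```

```text
t 38.6 pos [ 0.31021423 -0.55318371  0.22879948] zaxis [-0.001  0.001 -1.   ] xaxis [0.292 0.956 0.001] tips [ 0.3102 -0.5532  0.2208] blade end [ 0.3102 -0.5531  0.1871] F [0.3 0.7 0.8] grip 0.2458891694952317 j [ 1.11  0.36 -0.16  1.43  0.06  1.36  0.65]
t27 vs t29 in cup/dryer/cup box 43 2
```

View pics/t29.png

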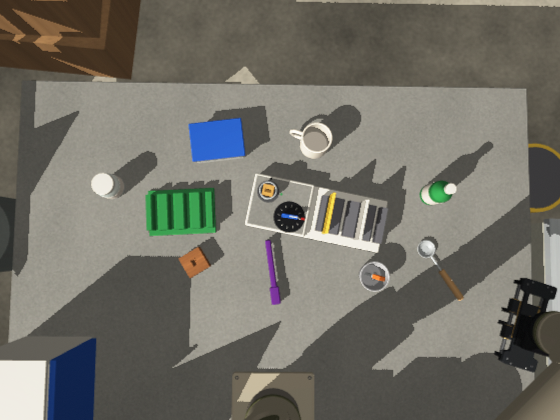

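View pics/diff.png

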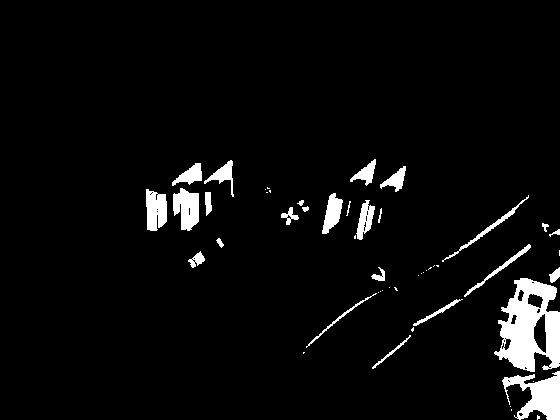

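View pics/t29a.png

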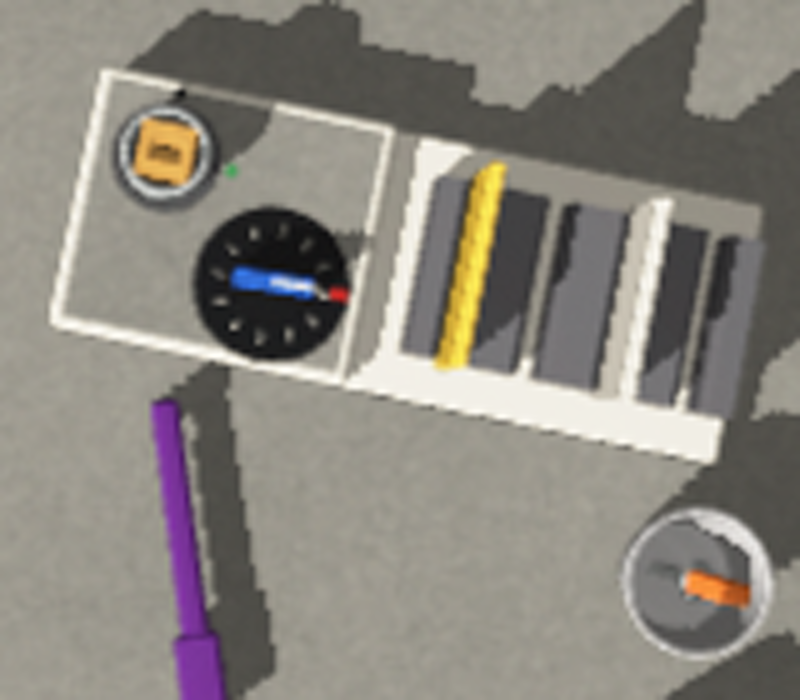

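The last pictures differ from the first only at the boards, dial, switch, key and arm (and their shadows). The cup has not moved, and the key has not moved since it was released. Handing in.

```bash
python3 -c "
from h import *
print(robot.job_done())"
```

```text
the job is handed in; nothing more can be done
None
```

The job is done and handed in at about 39 s of the 210 s allowed; no verdict came back.

- **Boards:** Only the white and yellow boards were present. Both now stand on edge in the dryer, white in the y -115 slot and yellow in the y -25 slot.
- **Timer:** The dial was turned about 1.55 rad clockwise. The wrist camera puts the pointer within about 0.01 rad of the red mark.
- **Key switch:** The key went in until its shoulder seated, at the height worked out from the stand grasp. It was then turned clockwise until the torque rose at the stop. After the key was drawn out, the slot measured 1.57 rad from off, so the switch is still on.
- **Key in the cup:** The key is wholly inside the upright cup and below the rim, and it was not moving in the last pictures. It leans at roughly 45° against the wall instead of lying flat. I left it there so as not to disturb the cup.
- **Everything else:** Comparing the first and last top views shows the other items unmoved, and no knock to the cup was seen. The gripper ended clear of everything.

The top and wrist cameras disagreed by up to about 4 mm on the key stand, so I relied on close wrist views for the key grasp and the insertion.

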